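# Service the gate's back-up battery box

## Robot

A 7-joint arm with a two-finger parallel gripper is mounted at the origin on the work surface. World frame = base frame: x ahead of the robot, y to its left, z up, the work surface at z = 0. Lengths are in m, angles in rad, forces in N, time in s.
With the tool pointing down it reaches from about 0.4 to 0.85 m from the base axis. Payload 6.9 kg.
Tool frame: the origin (TCP) lies at the very end of the fingers, on their centre line; the grasp point (between the pads) lies 19 mm behind it; y points along the fingers, x is the direction in which the jaws open and shut, and the axes are right-handed (so a half turn about y gives the same grasp; the last joint's range is limited). The gripper opens to 85 mm and grips with 20 to 120 N. Pads are 22 mm wide; open, the fingers measure 114 mm over their backs; the gripper's body (76 mm by 85 mm) begins 54 mm behind the grasp point. The pads swing forward as they close: fully open they stand 13 mm farther back than shut.
Start: joints at [-1.026, 0.507, -0.238, 1.5, 0.126, 1.149, -0.155], TCP at [0.266, 0.566, 0.231] pointing down, gripper open.
Joint ranges: [-3.08, 3.08], [-0.24, 2.05], [-1.43, 1.35], [0, 2.5], [-1.52, 4.66], [0.17, 1.96], [-2.89, 2.89]. Speed limits (rad/s): [2.39, 2.39, 3.14, 3.14, 3.14, 3.14, 3.14].

## Interface

Orientations are given as a unit quaternion [w, x, y, z].
In Python, from plant import status, cams, close_job gives the robot as it stands.
- The arm moves only by the tool drive_tool, never from a script. Its arguments are lists of equal length, an entry for each row: "slide": the shift along the tool's x, y, z in m, a list of three; "delta_rot": the turn, a rotation vector about the tool's x, y, z in rad, a list of three. In form: {"slide": [[tx, ty, tz], ...], "delta_rot": [[wx, wy, wz], ...]}. A call has exactly 10 rows; each row is the pose to reach, as a shift and turn from the pose commanded when the call began, along the tool's axes at that moment; what a row does not reach only later rows make up. A row lasts 1/10 s, in which the tool goes at most 50 mm and 8.59 degrees, less where a joint would pass 70% of its speed; a pose out of reach is approached as far as the arm can. A call with a gripper value outside its range is refused whole. "grip" is the opening in per cent of the stroke, from 0 (shut) to 100 (fully open), set as the call begins (left out, the last holds). The fingers move at their own pace and stop on an object; "grip_force" is the grip in N (left out, the last holds). Time passes only in rows, so rows that repeat a pose let the fingers close, or fill a call up. It gives the time, the measured TCP pose, the force and the opening at its end, in the units of the state.
- status.sense(): the state, without advancing time (a new reading comes with each control period).
- cams.get_image(name): name is "scene" or "top" or "wrist"; returns a dict with "image" (480x640x3 uint8, red, green, blue), "z_map" (480x640 float32, m along the optical axis (not along the pixel's ray), 0 where there is no reading), "intrinsics" (3x3 intrinsics, pixels), "rvec" (rotation vector, rad) and "tvec" (3), from world to camera coordinates, as OpenCV has them. Camera axes: x right, y down, z forward; pixel columns grow to the right and rows downward; lengths in m; the calibration is good to about 2 mm. A picture is of the moment at which its call begins.
- close_job(): hands the job in, once; it reports no verdict.
The state is a dict: "time": time; "joint_positions": joint angles; "dq": joint speeds; "joint_efforts": joint torques, N m; "tool_pos": TCP position; "ee_rot": TCP orientation; "force": force on the tool from outside, world axes, zero at the start; "moment": the same for the moment, N m; "opening": opening from 0.0 (shut) to 1.0 (fully open).
Only numpy, scipy, OpenCV 4.12 (cv2) and the standard library are available. Lean on these libraries where they do the work, as an engineer would, in place of code of your own. Each camera call takes 0.05 s, during which the arm holds its last target.

## Task

Clear every spent battery module out of the sloping bay of the grey power box and lay it flat, fin up, in the black returns tray, and lay every fresh module from the bench flat in a lane of its own in the bay, all with the brass nub towards the high edge. Only then fit the aluminium cover: holding its top edge raised, hook its lip fully under the ledge at the bay's low edge and squarely in the middle, swing the top edge down until the cover lies flush on the rim, and turn the latch fully over the cover's top edge. Leave the other things on the bench alone.

Things in the scene. Friction and masses are not known exactly. Their poses are not given: they have to be found in the camera images.
- fresh1: Fresh battery module (may be absent), loose on the bench: 80 x 28 x 20 mm grey body with a black pull fin along its top (50 long, 10 thick, 18 high: top 38 mm above the underside) and a brass contact nub (12 mm across) standing 6 mm out of the +x end, the end marked by a black band round the body. 110 g. Origin: centre of the underside; x along its length to the nub, z up through the fin.
- fresh1_nub (a point): Tip of its contact nub, 46 mm along x and 10 mm above the underside.
- fresh2: Fresh battery module (may be absent), loose on the bench: 80 x 28 x 20 mm grey body with a black pull fin along its top (50 long, 10 thick, 18 high: top 38 mm above the underside) and a brass contact nub (12 mm across) standing 6 mm out of the +x end, the end marked by a black band round the body. 110 g. Origin: centre of the underside; x along its length to the nub, z up through the fin.
- fresh2_nub (a point): Tip of its contact nub, 46 mm along x and 10 mm above the underside.
- fresh3: Fresh battery module (may be absent), loose on the bench: 80 x 28 x 20 mm grey body with a black pull fin along its top (50 long, 10 thick, 18 high: top 38 mm above the underside) and a brass contact nub (12 mm across) standing 6 mm out of the +x end, the end marked by a black band round the body. 110 g. Origin: centre of the underside; x along its length to the nub, z up through the fin.
- fresh3_nub (a point): Tip of its contact nub, 46 mm along x and 10 mm above the underside.
- fresh4: Fresh battery module (may be absent), loose on the bench: 80 x 28 x 20 mm grey body with a black pull fin along its top (50 long, 10 thick, 18 high: top 38 mm above the underside) and a brass contact nub (12 mm across) standing 6 mm out of the +x end, the end marked by a black band round the body. 110 g. Origin: centre of the underside; x along its length to the nub, z up through the fin.
- fresh4_nub (a point): Tip of its contact nub, 46 mm along x and 10 mm above the underside.
- spent1: Spent battery module (may be absent), the same shape as a fresh one but lying in a lane of the bay at the start: 80 x 28 x 20 mm grey body with a black pull fin along its top (50 long, 10 thick, 18 high: top 38 mm above the underside) and a brass contact nub (12 mm across) standing 6 mm out of the +x end, the end marked by a black band round the body. 110 g. Origin: centre of the underside; x along its length to the nub, z up through the fin.
- spent2: Spent battery module (may be absent), the same shape as a fresh one but lying in a lane of the bay at the start: 80 x 28 x 20 mm grey body with a black pull fin along its top (50 long, 10 thick, 18 high: top 38 mm above the underside) and a brass contact nub (12 mm across) standing 6 mm out of the +x end, the end marked by a black band round the body. 110 g. Origin: centre of the underside; x along its length to the nub, z up through the fin.
- bay: Battery bay of the grey power box, open on top, fixed; floor slopes 15 degrees, low edge towards the robot. Origin: centre of its floor, 30 mm above the bench; x up the slope, y across, z square to the floor. Inside 104 long (x), 170 wide, 44 deep; outside 184 wide. Ribs 3 thick, 8 high at y -72, -36, 0, 36, 72 make four lanes 33 wide at y -54, -18, 18, 54. Copper contacts on the high wall.
- ledge (a point): Middle of the slot under the dark steel ledge that spans the full width over the bay's low wall: (-61, 0, 49) mm in the bay frame. Slot open towards +x, 10 mm high: from the low wall's top (z 44) to the ledge's underside (z 54; ledge top z 59). Ledge's inner edge at x -54, stop behind it at x -68. All walls' tops at z 44; low wall x -74 to -52, high wall x 52 to 96.
- cover: Aluminium cover, 4 thick, 250 g, flat on the bench at first: plate 184 wide (y), x -50 to 60, with a lip 150 wide going on from its -x edge to x -69. Black grip fin on top over the origin: 44 long (x), 12 thick (y), top 30 mm above the underside. Origin on the underside below the fin, z up. Shut: axes parallel to the bay's, origin near (2, 0, 44) mm in the bay frame. Lip reaches the stop at up to 16 degrees extra tilt.
- cover_lip (a point): Middle of the lip's outer edge, mid-thickness: (-69, 0, 2) mm in the cover.
- cover_top (a point): Middle of the cover's opposite (top) edge, mid-thickness: (60, 0, 2) mm in the cover.
- latch (a joint): Steel turn-latch on the high wall, 0 to 1.57 rad about the bay's z: at 0 the bar points along bay +y, clear of the cover; growing = counter-clockwise from above; at 1.57 it points down the slope over the cover's top edge. Bar 12 wide, 6 thick, reaches 34 mm, underside z 51 in the bay. Grip fin on it along the bar: 10 thick, 18 high, from 11 mm behind the pivot to 19 before. Slight friction.
- latch_grip (a point): Top of the latch's fin on the pivot axis, (80, 0, 75) mm in the bay frame; the fin stands 18 mm below it.
- tray_in (a point): Centre of the inner floor of the black returns tray (fixed, inside 132 x 102 mm, x the long way, walls 4 mm thick, 16 mm high outside); its floor is 5 mm above the bench. Its axes turn with the tray.
- carton: Bystander, leave alone: small cardboard carton 80 x 60 x 50 mm.
- tape: Bystander, leave alone: roll of tape, 100 mm across, 48 high.
- driver: Bystander, leave alone: screwdriver.
- glue: Bystander, leave alone: jar 44 mm across, 100 high.
- spool: Bystander, leave alone: steel disc 36 mm across, 30 high.
- labels: Bystander, leave alone: pack of labels 70 x 50 x 22 mm.

How it is judged:
By the outcome, as a careful person would: the job done as asked, in the order asked, and still so for the second after the job is handed in, with the robot touching nothing.
Of fresh1, fresh2, fresh3, fresh4 only 3 to 4 are there at a start; the rules pass over those that are not, and their reading is None.
Of spent1, spent2 only 1 to 2 are there at a start; the rules pass over those that are not, and their reading is None.
At some moment in a run one of fresh1, fresh2, fresh3, fresh4, cover may be knocked a few centimetres aside while the robot is not near it.
It also fails if it takes over 210 s, if anything falls off the work surface, if the arm or the gripper's body presses on something with over 40 N, if the wrist force passes 120 N, or if a joint passes its speed limit or range.

## Working session

There is one attempt and no reset: what is moved stays moved. The work goes in short steps, Python scripts to look and compute and a tool call to move; the robot and the scene stay as the last step left them, time stands still between calls to the robot, and variables do not carry over. Pictures are saved under pics/ and viewed, and the job is handed in when it is done.

Besides the shell and the picture viewer there is one more tool, called after "Emit:" in YAML: its name, and indented under it one key for each argument. drive_tool: Moves the arm, as the interface text tells. Its arguments: {"type":"object","properties":{"slide":{"type":"array"},"delta_rot":{"type":"array"},"grip":{"type":"number"},"grip_force":{"type":"number"}},"required":["slide","delta_rot"]}

```bash
ls; mkdir -p pics; python3 - <<'E'
from plant import status,cams
import cv2
print(status.sense())
for n in ["scene","top","wrist"]:
    d=cams.get_image(n); cv2.imwrite(f"pics/{n}0.png",d["image"][:,:,::-1]); print(n,d["intrinsics"].tolist(),d["rvec"],d["tvec"])
E
```

```text
pics
{'time': 0.0, 'joint_positions': array([-1.02549903,  0.50832948, -0.23752438,  1.50118658,  0.12569073,
        1.14887685, -0.15474872]), 'dq': array([-0.00157322,  0.00075664,  0.00259384, -0.0008046 , -0.00095227,
        0.00175245,  0.00041114]), 'joint_efforts': array([ 1.88391064e-04, -6.20591283e+01, -2.18703903e+00, -2.49661964e+01,
        1.25619277e-02,  1.21165867e-02, -2.41132392e-05]), 'tool_pos': array([0.26594252, 0.5650185 , 0.23041629]), 'ee_rot': array([-0.59665989,  0.59736315,  0.37837995, -0.37945071]), 'force': array([ 0.90051467, -0.00678159, -0.8786196 ]), 'moment': array([ 0.00767542, -0.00990312,  0.0224816 ]), 'opening': 0.9984975677930922}
scene [[596.9893639114583, 0.0, 314.7193563746568], [0.0, 596.9893639114583, 234.1024634599651], [0.0, 0.0, 1.0]] [ 1.42002772  1.82584262 -1.03393905] [ 0.16801393 -0.16627685  1.98005652]
top [[438.4846109703663, 0.0, 322.3586012962052], [0.0, 438.4846109703663, 237.30646277694822], [0.0, 0.0, 1.0]] [ 2.12844993 -2.13858798  0.16783385] [-0.03043084  0.52854069  0.95437837]
wrist [[350.255410570445, 0.0, 317.8005702298418], [0.0, 350.255410570445, 241.53951112306333], [0.0, 0.0, 1.0]] [-2.40317179 -1.52784014 -0.25293349] [-0.62411205 -0.04402448  0.3823643 ]
```

View pics/scene0.png

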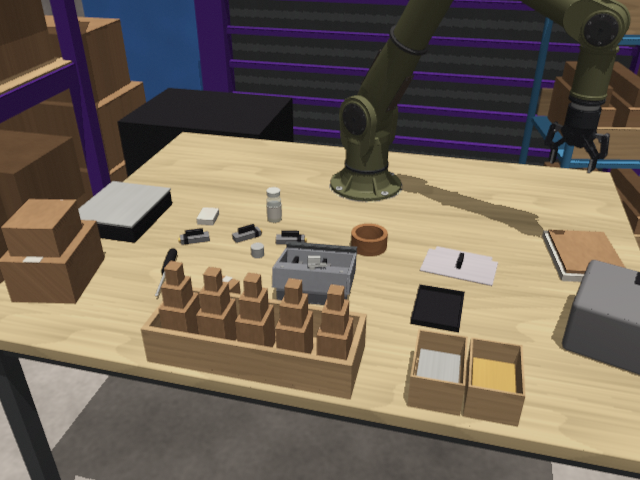

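View pics/top0.png

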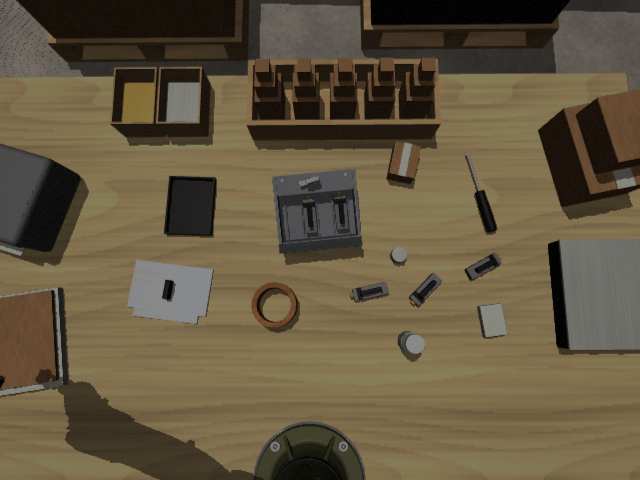

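View pics/wrist0.png

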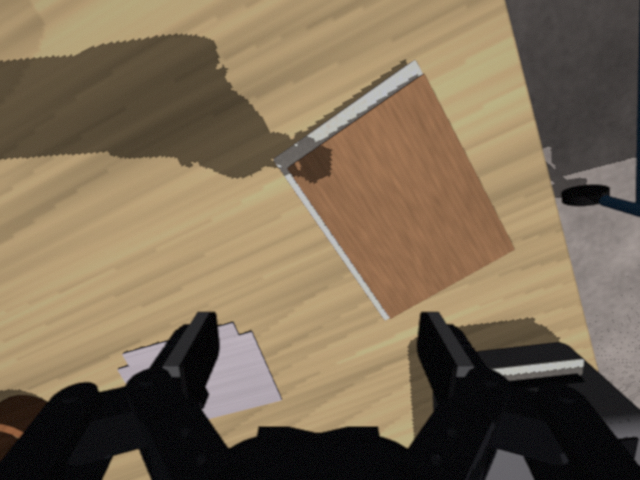

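```bash
cat > h.py <<'E'
import numpy as np, cv2
from scipy.spatial.transform import Rotation as R
from plant import status,cams
def get(n,save=None):
    d=cams.get_image(n); d["Rm"]=cv2.Rodrigues(np.array(d["rvec"],float))[0]; d["t"]=np.array(d["tvec"]).ravel()
    if save: cv2.imwrite(f"pics/{save}.png",d["image"][:,:,::-1])
    return d
def px(d,u,v,z=None):  # pixel -> world at plane height z, or via depth
    K=d["intrinsics"]; r=np.array([(u-K[0,2])/K[0,0],(v-K[1,2])/K[1,1],1.])
    o=-d["Rm"].T@d["t"]; w=d["Rm"].T@r
    if z is None: return o+w*d["z_map"][int(round(v)),int(round(u))]
    return o+w*(z-o[2])/w[2]
def proj(d,P):
    P=np.atleast_2d(P); c=P@d["Rm"].T+d["t"]; K=d["intrinsics"]
    return np.c_[c[:,0]/c[:,2]*K[0,0]+K[0,2], c[:,1]/c[:,2]*K[1,1]+K[1,2]]
def cloud(d):
    K=d["intrinsics"]; z=d["z_map"]; v,u=np.mgrid[0:480,0:640]
    c=np.stack([(u-K[0,2])/K[0,0]*z,(v-K[1,2])/K[1,1]*z,z],-1)
    return (c-d["t"])@d["Rm"]
def crop(d,x0,y0,x1,y1,s,name,marks=None):
    im=d["image"][:,:,::-1][y0:y1,x0:x1].copy(); im=cv2.resize(im,None,fx=s,fy=s,interpolation=cv2.INTER_CUBIC)
    if marks is not None:
        for p in marks: cv2.circle(im,(int((p[0]-x0+.5)*s),int((p[1]-y0+.5)*s)),2,(0,0,255),-1)
    cv2.imwrite(f"pics/{name}.png",im)
def tool():
    s=status.sense(); q=s["ee_rot"]; return s["tool_pos"],R.from_quat([q[1],q[2],q[3],q[0]])
E
python3 - <<'E'
from h import *
d=get("top")
crop(d,260,160,420,260,5,"c_bay"); crop(d,340,240,500,350,5,"c_fresh"); crop(d,110,160,230,330,4,"c_cov")
np.savez("top0.npz",**{k:d[k] for k in["image","z_map"]})
c=cloud(d)
for u,v in [(200,140),(370,291),(425,290),(483,266),(275,305),(150,280),(190,205),(310,183),(317,185),(318,225),(260,220)]: print(u,v,c[v,u].round(4))
E
```

```text
200 140 [ 0.7812  0.2689 -0.0015]
370 291 [ 0.4068 -0.1392  0.0367]
425 290 [ 0.4085 -0.2623  0.0375]
483 266 [ 0.4618 -0.3955  0.0372]
275 305 [ 0.3771  0.0778 -0.0011]
150 280 [ 0.4364  0.3723 -0.0018]
190 205 [0.6153 0.2848 0.0031]
310 183 [ 0.6383 -0.0069  0.1045]
317 185 [ 0.6376 -0.0219  0.0909]
318 225 [ 0.5592 -0.0229  0.0316]
260 220 [ 0.5787  0.1167 -0.0025]
```

View pics/c_bay.png

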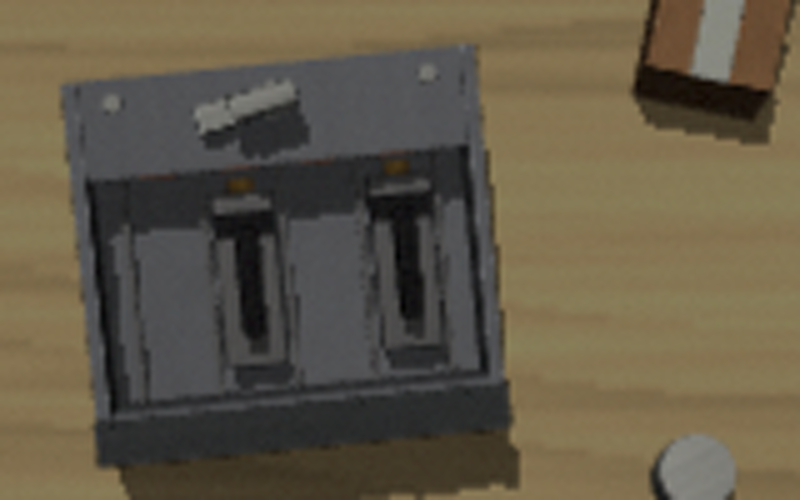

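View pics/c_fresh.png

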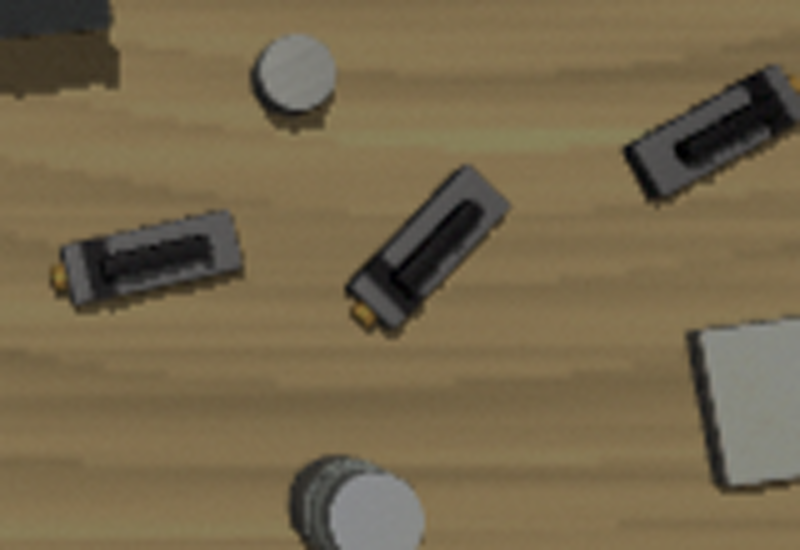

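View pics/c_cov.png

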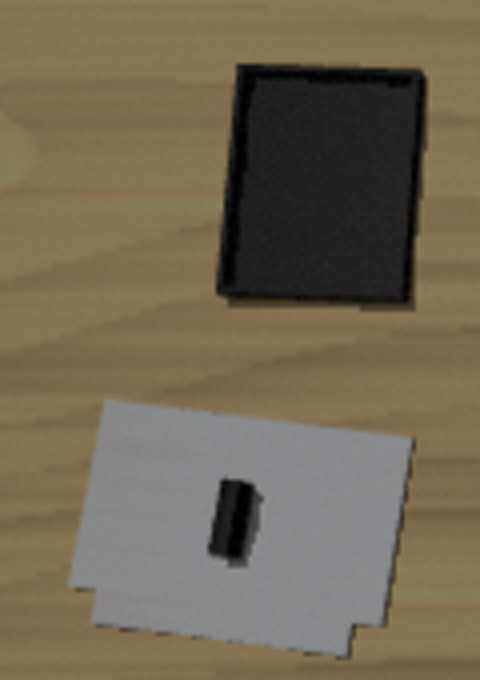

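```bash
cat > fit.py <<'E'
from h import *
from scipy.optimize import least_squares
def bayT(p):
    return R.from_euler('z',p[2])*R.from_euler('y',-15,degrees=True), np.array([p[0],p[1],0.03])
def b2w(p,P):
    r,t=bayT(p); return r.apply(np.atleast_2d(P)/1000.)+t
E
cat > f1.py <<'E'
from fit import *
d=get("top")
f=lambda a:(260+a[0]/5-.5,160+a[1]/5-.5)
obs=np.array([f(a) for a in [(64,85),(476,45),(100,422),(508,380)]])
mod=np.array([[96,92,44],[96,-92,44],[-54,92,59],[-54,-92,59]])
s=least_squares(lambda p:(proj(d,b2w(p,mod))-obs).ravel(),[0.56,0,0.1])
p=s.x; print(p,s.fun.round(2))
M=[[96,92,44],[96,-92,44],[-54,92,59],[-54,-92,59],[-74,92,59],[-74,-92,59],[52,85,44],[52,-85,44],[52,-85,0],[52,85,0],[-52,85,0],[80,0,75],[-52,0,0],[52,0,8],[52,36,8],[-52,36,8],[-52,-36,8]]+[[x,y,38] for x in(-25,0,25) for y in(18,-54)]
crop(d,260,160,420,260,5,"c_bay2",proj(d,b2w(p,M)))
d2=get("scene"); crop(d2,260,230,370,310,7,"s_bay2",proj(d2,b2w(p,M)))
# depth check
c=cloud(d); r,t=bayT(p); q=(c.reshape(-1,3)-t)@r.as_matrix()*1000
def med(n,lo,hi):
    m=np.all((q>lo)&(q<hi),1); print(n,m.sum(),np.median(q[m],0).round(1))
med("floor",[-40,42,-10],[30,66,6]); med("floor2",[-40,-30,-10],[30,-5,6]); med("highwall",[60,-80,38],[90,-40,50]); med("ledge",[-70,-80,50],[-58,80,65])
np.save("bay.npy",p)
E
python3 f1.py
```

```text
[ 0.58434182 -0.02221022  0.09666027] [-0.38 -0.31  0.31 -0.57 -0.71  0.41  0.78  0.42]
floor 311 [-5.2 54.  -0.2]
floor2 325 [ -4.4 -17.3   0. ]
highwall 245 [ 75.1 -59.8  43.9]
ledge 393 [-64.    1.2  58.9]
```

View pics/c_bay2.png

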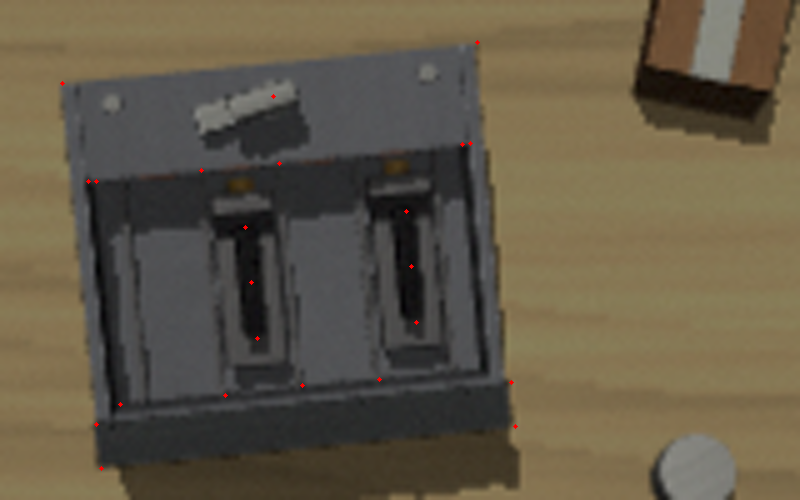

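View pics/s_bay2.png

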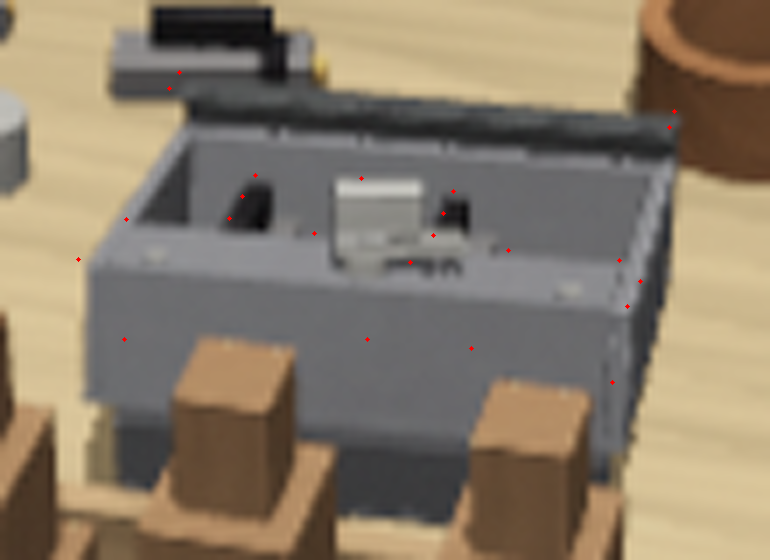

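```bash
cat > mods.py <<'E'
from h import *
def modpose(d,u,v,z0=0.0,rad=0.06,show=True):
    c=cloud(d); ctr=px(d,u,v,z0+.02)
    m=(np.hypot(c[...,0]-ctr[0],c[...,1]-ctr[1])<rad)&(c[...,2]>z0+.014)&(c[...,2]<z0+.05)
    # keep connected comp
    n,l=cv2.connectedComponents(m.astype(np.uint8)); m=l==l[int(v),int(u)]
    P=c[m]; rect=cv2.minAreaRect((P[:,:2]*1000).astype(np.float32))
    fin=P[P[:,2]>z0+.03]; fr=cv2.minAreaRect((fin[:,:2]*1000).astype(np.float32))
    fc=fin[:,:2].mean(0)
    im=d["image"].astype(int); br=(im[...,0]>im[...,2]+60)&(np.hypot(c[...,0]-ctr[0],c[...,1]-ctr[1])<rad)&(im[...,0]>120)
    bc=c[br].mean(0) if br.sum() else None
    return rect,fr,fc,bc,br.sum()
if __name__=="__main__":
    d=get("top")
    for u,v in [(370,291),(425,290),(483,266)]:
        rect,fr,fc,bc,n=modpose(d,u,v); print("body",np.round(rect[0],1),np.round(rect[1],1),round(rect[2],1),"fin",np.round(fr[0],1),np.round(fr[1],1),round(fr[2],1),fc.round(4),"brass",bc,n)
E
python3 mods.py
python3 - <<'E'
from h import *
d=get("top")
# cover & tray corners
f=lambda a:(110+a[0]/4-.5,160+a[1]/4-.5)
for n,z,ps in [("cover",.004,[(104,400),(413,438),(386,626),(68,588),(92,625),(349,657)]),("fin",.03,[(222,478),(254,482),(243,560),(210,555)]),("tray",.016,[(237,64),(425,70),(412,301),(218,296)])]:
    print(n,[px(d,*f(a),z)[:2].round(4).tolist() for a in ps])
E
```

```text
body [ 406.8 -138.3] [28.  86.1] 12.1 fin [ 407.3 -140.6] [10.  48.3] 12.2 [ 0.4073 -0.1406] brass [ 0.39925029 -0.09866632  0.0156166 ] 5
body [ 409.8 -266.7] [28.7 85.2] 44.9 fin [ 411.5 -268.1] [ 9.9 49.4] 43.9 [ 0.4115 -0.2679] brass [ 0.38234321 -0.23757654  0.01607472] 4
body [ 465.2 -405.9] [28.2 85.8] 28.7 fin [ 464.  -403.4] [10.2 50.4] 28.5 [ 0.464  -0.4031] brass [ 0.48662287 -0.44249999  0.01448868] 6
cover [[0.4842, 0.4071], [0.461, 0.2242], [0.3527, 0.2358], [0.3751, 0.4208], [0.354, 0.4055], [0.3353, 0.2564]]
fin [[0.4363, 0.3255], [0.434, 0.3072], [0.3901, 0.3111], [0.3929, 0.33]]
tray [[0.6851, 0.335], [0.6806, 0.222], [0.5403, 0.2247], [0.5439, 0.3388]]
```

```bash
cat > go.py <<'E'
from fit import *
def down(yawx, tilt=0, flip=False):
    """tool rotation: approach axis y = down; x (jaws) horizontal pointing at world angle yawx(deg).
    tilt deg about..: not used"""
    a=np.radians(yawx); x=np.array([np.cos(a),np.sin(a),0]); y=np.array([0,0,-1.]); return R.from_matrix(np.c_[x,y,np.cross(x,y)])
def inbay(p,extra=0,sgn=1):
    r,_=bayT(p); B=(r*R.from_euler('y',-extra,degrees=True)).as_matrix(); x=sgn*B[:,1]; y=-B[:,2]; return R.from_matrix(np.c_[x,y,np.cross(x,y)])
def delta(tp,tr,via=()):
    p,r=tool()
    sl=r.inv().apply(np.array(tp)-p); rv=(r.inv()*tr).as_rotvec()
    print("slide",sl.round(4).tolist(),"rot",rv.round(4).tolist(), "deg %.1f"%np.degrees(np.linalg.norm(rv)))
    for v in via: print("  via",r.inv().apply(np.array(v)-p).round(4).tolist())
def st():
    s=status.sense(); print("t",s["time"],"pos",s["tool_pos"].round(4),"F",np.round(s["force"],1),"open",round(s["opening"],3),"q",s["joint_positions"].round(2)); p,r=tool(); print("axes x",r.as_matrix()[:,0].round(3),"y",r.as_matrix()[:,1].round(3),"z",r.as_matrix()[:,2].round(3))
E
python3 - <<'E'
from go import *
st(); p=np.load("bay.npy")
h=b2w(p,[0,18,110])[0]; g=b2w(p,[0,18,22])[0]; print(h,g)
for s in(1,-1): delta(h,inbay(p,0,s),[g])
E
```

```text
t 0.4 pos [0.2661 0.5654 0.2311] F [-0.4 -0.2 -0.8] open 0.996 q [-1.03  0.51 -0.24  1.5   0.13  1.15 -0.15]
axes x [ 0.426  0.905 -0.   ] y [-0. -0. -1.] z [-0.905  0.426  0.   ]
[ 0.55426744 -0.00704189  0.13625184] [ 0.5769372  -0.00484377  0.05125037]
slide [-0.3953, 0.095, -0.5045] rot [-0.2556, -0.5333, -0.0705] deg 34.1
  via [-0.3836, 0.18, -0.5241]
slide [-0.3953, 0.095, -0.5045] rot [0.094, 2.5858, -0.3406] deg 149.5
  via [-0.3836, 0.18, -0.5241]
```

```bash
python3 - <<'E'
from go import *
p=np.load("bay.npy")
delta(b2w(p,[0,18,150])[0],inbay(p,0,1))
E
```

```text
slide [-0.4006, 0.0564, -0.4956] rot [-0.2556, -0.5333, -0.0705] deg 34.1
```

Emit:
drive_tool:
  slide:
    - [-0.02,0.003,-0.025]
    - [-0.05,0.007,-0.062]
    - [-0.08,0.011,-0.1]
    - [-0.11,0.015,-0.136]
    - [-0.14,0.02,-0.173]
    - [-0.17,0.024,-0.21]
    - [-0.2,0.028,-0.248]
    - [-0.23,0.032,-0.285]
    - [-0.26,0.036,-0.322]
    - [-0.28,0.04,-0.347]
  delta_rot:
    - [-0.013,-0.027,-0.004]
    - [-0.03,-0.067,-0.009]
    - [-0.05,-0.107,-0.014]
    - [-0.07,-0.147,-0.02]
    - [-0.09,-0.187,-0.025]
    - [-0.11,-0.227,-0.03]
    - [-0.13,-0.267,-0.035]
    - [-0.147,-0.307,-0.04]
    - [-0.166,-0.347,-0.046]
    - [-0.18,-0.375,-0.05]
  grip: 35

```text
time: 1.4
tool_pos: [0.4618, 0.1609, 0.1914]
ee_rot: [-0.469, 0.558, 0.53, -0.433]
force: [0.0, 1.3, -0.0]
opening: 0.349
```

```bash
python3 - <<'E'
from go import *
st()
p=np.load("bay.npy")
delta(b2w(p,[0,18,150])[0],inbay(p,0,1))
E
```

```text
t 1.4 pos [0.4618 0.1609 0.1914] F [ 0.   1.3 -0. ] open 0.349 q [-0.29  0.26 -0.19  2.06  0.21  0.67  0.88]
axes x [0.064 0.998 0.014] y [ 0.186  0.002 -0.983] z [-0.98   0.065 -0.186]
slide [-0.1636, 0.0312, -0.0885] rot [-0.0739, -0.1594, -0.0218] deg 10.1
```

Emit:
drive_tool:
  slide:
    - [-0.035,0.007,-0.019]
    - [-0.07,0.014,-0.038]
    - [-0.1,0.02,-0.055]
    - [-0.13,0.026,-0.071]
    - [-0.15,0.029,-0.081]
    - [-0.16,0.031,-0.087]
    - [-0.163,0.031,-0.088]
    - [-0.163,0.031,-0.088]
    - [-0.163,0.031,-0.088]
    - [-0.163,0.031,-0.088]
  delta_rot:
    - [-0.016,-0.035,-0.005]
    - [-0.032,-0.07,-0.01]
    - [-0.046,-0.1,-0.014]
    - [-0.06,-0.13,-0.018]
    - [-0.07,-0.15,-0.02]
    - [-0.074,-0.16,-0.022]
    - [-0.074,-0.16,-0.022]
    - [-0.074,-0.16,-0.022]
    - [-0.074,-0.16,-0.022]
    - [-0.074,-0.16,-0.022]

```text
time: 2.4
tool_pos: [0.5426, -0.0026, 0.1747]
ee_rot: [-0.409, 0.532, 0.588, -0.451]
force: [0.3, 0.2, -0.2]
opening: 0.35
```

```bash
python3 - <<'E'
from go import *
st()
p=np.load("bay.npy")
delta(b2w(p,[0,18,22])[0],inbay(p,0,1))
d=get("wrist","w1")
M=[[52,36,44],[52,0,44],[52,85,44],[52,-85,44],[-54,0,59]]+[[x,y,38] for x in(-25,0,25) for y in(18,-54)]+[[x,y,8] for x in(-50,0,45) for y in(-36,36,72)]
q=proj(d,b2w(p,M)); print(q.round(0).tolist())
crop(d,0,0,640,480,1,"w1m",q)
E
```

```text
t 2.4 pos [ 0.5426 -0.0026  0.1747] F [ 0.3  0.2 -0.2] open 0.35 q [ 0.16  0.32 -0.25  2.04  0.13  0.53  1.5 ]
axes x [-0.1    0.995  0.002] y [ 0.256  0.027 -0.966] z [-0.961 -0.096 -0.258]
slide [-0.0058, 0.128, -0.001] rot [-0.0011, 0.003, 0.0024] deg 0.2
[[333.0, 302.0], [288.0, 302.0], [394.0, 302.0], [181.0, 301.0], [282.0, 170.0], [310.0, 206.0], [213.0, 205.0], [310.0, 238.0], [216.0, 237.0], [310.0, 268.0], [219.0, 267.0], [243.0, 166.0], [333.0, 167.0], [378.0, 167.0], [247.0, 226.0], [332.0, 227.0], [374.0, 227.0], [250.0, 275.0], [331.0, 275.0], [372.0, 275.0]]
```

View pics/w1m.png

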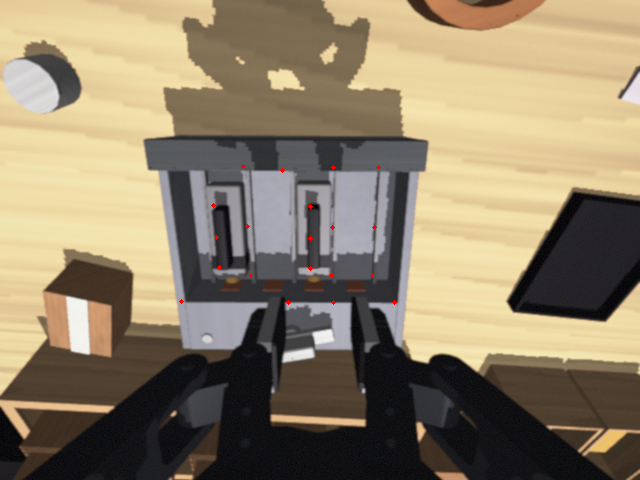

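```bash
python3 - <<'E'
from go import *
p=np.load("bay.npy")
d=get("wrist")
M=[[52,85,44],[52,-85,44],[-54,92,59],[-54,-92,59],[52,85,0],[52,-85,0],[96,-92,44]]+[[x,y,8] for x in(-50,50) for y in(-72,-36,0,36,72)]
q=proj(d,b2w(p,M))
crop(d,140,130,440,355,2.66,"w1c",q)
E
```

```text
(no output)
```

View pics/w1c.png

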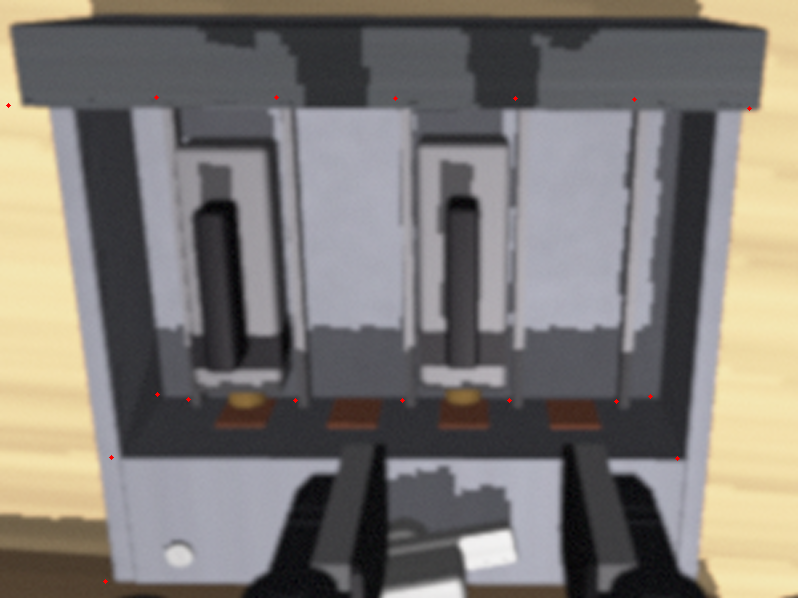

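```bash
python3 - <<'E'
from go import *
p=np.load("bay.npy"); p[1]+=0.0027; p[0]-=0.0003; np.save("bay.npy",p); print(p)
delta(b2w(p,[0,18,22])[0],inbay(p,0,1),[b2w(p,[0,18,60])[0]])
d=get("wrist"); c=tool(); print(proj(d,[c[0]]))
E
```

```text
[ 0.58404182 -0.01951022  0.09666027]
slide [-0.0029, 0.128, -0.001] rot [-0.0011, 0.0029, 0.0022] deg 0.2
  via [-0.0028, 0.09, -0.0009]
[[317.02328937 311.84142082]]
```

Emit:
drive_tool:
  slide:
    - [-0.003,0.015,-0.001]
    - [-0.003,0.035,-0.001]
    - [-0.003,0.055,-0.001]
    - [-0.003,0.075,-0.001]
    - [-0.003,0.092,-0.001]
    - [-0.003,0.106,-0.001]
    - [-0.003,0.116,-0.001]
    - [-0.003,0.123,-0.001]
    - [-0.003,0.127,-0.001]
    - [-0.003,0.127,-0.001]
  delta_rot:
    - [0,0.003,0.002]
    - [0,0.003,0.002]
    - [0,0.003,0.002]
    - [0,0.003,0.002]
    - [0,0.003,0.002]
    - [0,0.003,0.002]
    - [0,0.003,0.002]
    - [0,0.003,0.002]
    - [0,0.003,0.002]
    - [0,0.003,0.002]

```text
time: 3.55
tool_pos: [0.5766, -0.0032, 0.0519]
ee_rot: [-0.41, 0.533, 0.587, -0.451]
force: [0.1, -0.9, -1.3]
opening: 0.352
```

```bash
python3 - <<'E'
from go import *
st()
d=get("wrist","w2")
p=np.load("bay.npy")
delta(b2w(p,[0,18,22])[0],inbay(p,0,1),[b2w(p,[0,18,60])[0]])
E
```

```text
t 3.55 pos [ 0.5766 -0.0032  0.0519] F [ 0.1 -0.9 -1.3] open 0.352 q [ 0.06  0.55 -0.13  2.1   0.23  0.24  1.41]
axes x [-0.095  0.995  0.   ] y [ 0.256  0.025 -0.966] z [-0.962 -0.092 -0.257]
slide [0.0011, 0.001, 0.0001] rot [-0.001, -0.0015, -0.0002] deg 0.1
  via [0.0011, -0.037, 0.0002]
```

View pics/w2.png

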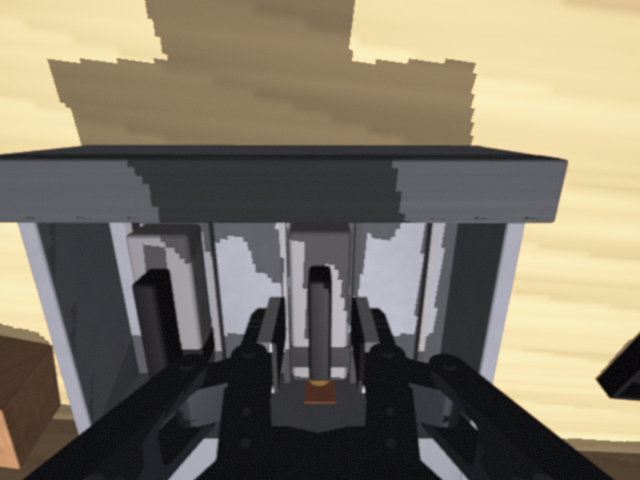

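Emit:
drive_tool:
  slide:
    - [0,0,0]
    - [0,0,0]
    - [0,0,0]
    - [0,0,0]
    - [0,0,0]
    - [0,-0.005,0]
    - [0,-0.02,0]
    - [0,-0.04,0]
    - [0,-0.065,0]
    - [0,-0.09,0]
  delta_rot:
    - [0,0,0]
    - [0,0,0]
    - [0,0,0]
    - [0,0,0]
    - [0,0,0]
    - [0,0,0]
    - [0,0,0]
    - [0,0,0]
    - [0,0,0]
    - [0,0,0]
  grip: 0
  grip_force: 50

```text
time: 4.6
tool_pos: [0.5526, -0.0056, 0.1396]
ee_rot: [-0.41, 0.533, 0.586, -0.451]
force: [0.3, -0.5, -1.1]
opening: 0.102
```

```bash
python3 - <<'E'
from go import *
st()
d=get("wrist","w3")
# tray: center with y corrected
T=np.array([0.6125,0.2828]); yaw=-1.3
a=np.radians(yaw); ey=np.array([-np.sin(a),np.cos(a)])
for off in(.024,-.024):
  xy=T+ey*off; print(off,xy)
  delta([*xy,.13],down(90+yaw),[[*xy,.03]])
E
```

```text
t 4.6 pos [ 0.5526 -0.0056  0.1396] F [ 0.3 -0.5 -1.1] open 0.102 q [ 0.14  0.39 -0.22  2.06  0.17  0.45  1.47]
axes x [-0.095  0.995  0.   ] y [ 0.255  0.025 -0.967] z [-0.962 -0.092 -0.256]
0.024 [0.6130445  0.30679382]
slide [0.3054, 0.0359, -0.0824] rot [0.2636, 0.1171, 0.0149] deg 16.5
  via [0.3055, 0.1324, -0.0563]
-0.024 [0.6119555  0.25880618]
slide [0.2578, 0.0344, -0.077] rot [0.2636, 0.1171, 0.0149] deg 16.5
  via [0.2578, 0.131, -0.0509]
```

View pics/w3.png

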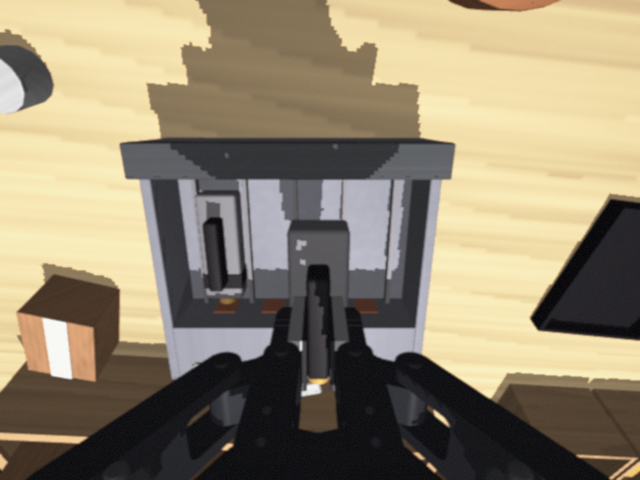

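Emit:
drive_tool:
  slide:
    - [0.015,-0.006,-0.002]
    - [0.05,-0.006,-0.012]
    - [0.09,-0.002,-0.023]
    - [0.13,0.003,-0.034]
    - [0.17,0.01,-0.045]
    - [0.21,0.018,-0.056]
    - [0.245,0.025,-0.066]
    - [0.275,0.03,-0.074]
    - [0.295,0.034,-0.08]
    - [0.305,0.036,-0.082]
  delta_rot:
    - [0.013,0.006,0.001]
    - [0.04,0.018,0.002]
    - [0.07,0.031,0.004]
    - [0.105,0.047,0.006]
    - [0.14,0.062,0.008]
    - [0.175,0.078,0.01]
    - [0.205,0.091,0.012]
    - [0.232,0.103,0.013]
    - [0.253,0.112,0.014]
    - [0.264,0.117,0.015]

```text
time: 5.65
tool_pos: [0.6122, 0.309, 0.1244]
ee_rot: [0.507, -0.503, -0.494, 0.496]
force: [-0.3, 1.1, -1.4]
opening: 0.1
```

```bash
python3 - <<'E'
from go import *
st()
d=get("wrist","w4")
T=np.array([0.6125,0.2828]); yaw=-1.3
a=np.radians(yaw); ey=np.array([-np.sin(a),np.cos(a)]);ex=np.array([np.cos(a),np.sin(a)])
xy=T+ey*.024; delta([*xy,.05],down(90+yaw),[[*xy,.03]])
q=proj(d,[[*(T+ex*i*.066+ey*j*.051),.016] for i in(1,-1) for j in(1,-1)]); print(q); crop(d,0,0,640,480,1.2,"w4m",q)
E
```

```text
t 5.65 pos [0.6122 0.309  0.1244] F [-0.3  1.1 -1.4] open 0.1 q [-0.41  0.69 -0.17  1.46  0.12  1.01  0.95]
axes x [0.02  1.    0.001] y [-0.006  0.001 -1.   ] z [-1.     0.02   0.006]
slide [-0.0029, 0.0742, -0.0015] rot [-0.0061, 0.0024, 0.0014] deg 0.4
  via [-0.003, 0.0942, -0.0016]
[[347.62740189 316.39466927]
 [223.09403151 316.02563626]
 [353.40773408 150.32906209]
 [207.27570445 149.84144253]]
```

View pics/w4m.png

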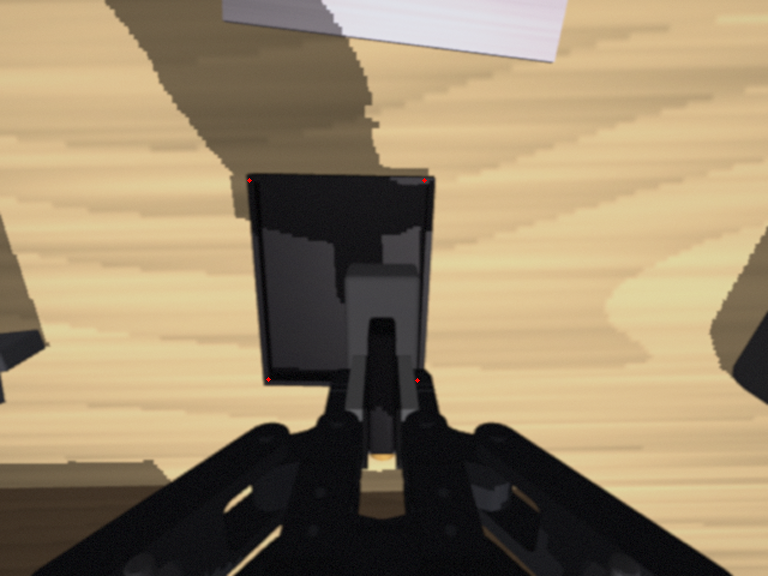

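Emit:
drive_tool:
  slide:
    - [-0.003,0.01,-0.002]
    - [-0.003,0.025,-0.002]
    - [-0.003,0.04,-0.002]
    - [-0.003,0.055,-0.002]
    - [-0.003,0.068,-0.002]
    - [-0.003,0.079,-0.002]
    - [-0.003,0.087,-0.002]
    - [-0.003,0.092,-0.002]
    - [-0.003,0.095,-0.002]
    - [-0.003,0.095,-0.002]
  delta_rot:
    - [-0.006,0.002,0.001]
    - [-0.006,0.002,0.001]
    - [-0.006,0.002,0.001]
    - [-0.006,0.002,0.001]
    - [-0.006,0.002,0.001]
    - [-0.006,0.002,0.001]
    - [-0.006,0.002,0.001]
    - [-0.006,0.002,0.001]
    - [-0.006,0.002,0.001]
    - [-0.006,0.002,0.001]

```text
time: 6.7
tool_pos: [0.6142, 0.3036, 0.0302]
ee_rot: [-0.505, 0.507, 0.494, -0.494]
force: [-0.1, 0.2, -0.5]
opening: 0.103
```

Emit:
drive_tool:
  slide:
    - [0,0,0]
    - [0,0,0]
    - [0,0,0]
    - [0,0,0]
    - [0,-0.01,0]
    - [0,-0.03,0]
    - [0,-0.055,0]
    - [0,-0.08,0]
    - [0,-0.1,0]
    - [0,-0.115,0]
  delta_rot:
    - [0,0,0]
    - [0,0,0]
    - [0,0,0]
    - [0,0,0]
    - [0,0,0]
    - [0,0,0]
    - [0,0,0]
    - [0,0,0]
    - [0,0,0]
    - [0,0,0]
  grip: 26

```text
time: 7.7
tool_pos: [0.6145, 0.3039, 0.1481]
ee_rot: [-0.505, 0.507, 0.495, -0.493]
force: [-0.0, 0.2, -0.4]
opening: 0.261
```

```bash
python3 - <<'E'
from go import *
st()
d=get("wrist","w5")
p=np.load("bay.npy")
delta(b2w(p,[0,-54,110])[0],inbay(p,0,1),[b2w(p,[0,-54,22])[0]])
E
```

```text
t 7.7 pos [0.6145 0.3039 0.1481] F [-0.   0.2 -0.4] open 0.261 q [-0.4   0.66 -0.17  1.44  0.12  1.04  0.95]
axes x [0.024 1.    0.001] y [ 0.004  0.    -1.   ] z [-1.     0.024 -0.004]
slide [-0.3817, 0.013, 0.0452] rot [-0.2541, -0.1207, -0.0142] deg 16.1
  via [-0.3791, 0.0982, 0.0232]
```

View pics/w5.png

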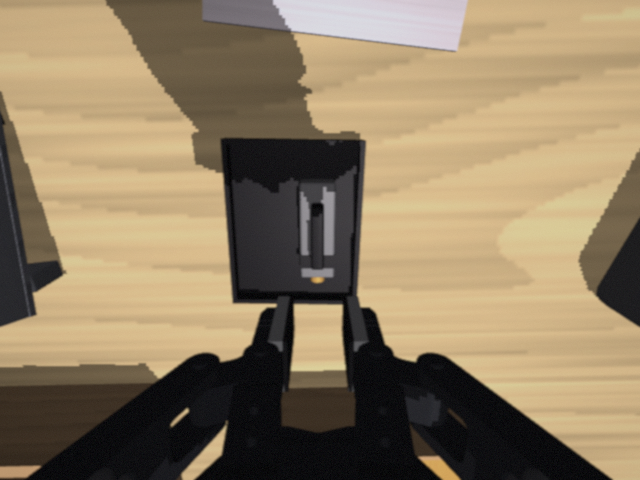

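Emit:
drive_tool:
  slide:
    - [-0.02,-0.004,0.002]
    - [-0.06,-0.008,0.007]
    - [-0.105,-0.01,0.012]
    - [-0.15,-0.01,0.018]
    - [-0.2,-0.009,0.024]
    - [-0.25,-0.006,0.03]
    - [-0.3,-0.001,0.036]
    - [-0.345,0.006,0.041]
    - [-0.378,0.012,0.045]
    - [-0.382,0.013,0.045]
  delta_rot:
    - [-0.013,-0.006,-0.001]
    - [-0.04,-0.019,-0.002]
    - [-0.07,-0.033,-0.004]
    - [-0.1,-0.048,-0.006]
    - [-0.133,-0.063,-0.008]
    - [-0.167,-0.079,-0.01]
    - [-0.2,-0.095,-0.011]
    - [-0.23,-0.109,-0.013]
    - [-0.252,-0.12,-0.014]
    - [-0.254,-0.121,-0.014]

```text
time: 8.75
tool_pos: [0.5572, -0.0834, 0.1318]
ee_rot: [-0.412, 0.535, 0.583, -0.453]
force: [0.7, 0.4, -0.1]
opening: 0.258
```

Emit:
drive_tool:
  slide:
    - [0,0,0]
    - [0,0,0]
    - [0,0,0]
    - [0,0,0]
    - [0,0,0]
    - [0,0,0]
    - [0,0,0]
    - [0,0,0]
    - [0,0,0]
    - [0,0,0]
  delta_rot:
    - [0,0,0]
    - [0,0,0]
    - [0,0,0]
    - [0,0,0]
    - [0,0,0]
    - [0,0,0]
    - [0,0,0]
    - [0,0,0]
    - [0,0,0]
    - [0,0,0]

```text
time: 9.75
tool_pos: [0.5596, -0.0773, 0.1326]
ee_rot: [-0.41, 0.533, 0.586, -0.453]
force: [0.2, 0.0, -0.7]
opening: 0.263
```

```bash
python3 - <<'E'
from go import *
st()
d=get("wrist","w6")
p=np.load("bay.npy")
delta(b2w(p,[0,-54,22])[0],inbay(p,0,1))
q=proj(d,b2w(p,[[x,-54,38] for x in(-25,0,25)]+[[x,y,8] for x in(-45,45) for y in(-72,-36)])); crop(d,140,120,540,420,2,"w6m",q)
E
```

```text
t 9.75 pos [ 0.5596 -0.0773  0.1326] F [ 0.2  0.  -0.7] open 0.263 q [ 0.31  0.42 -0.25  2.03  0.13  0.45  1.65]
axes x [-0.097  0.995 -0.002] y [ 0.253  0.022 -0.967] z [-0.963 -0.094 -0.254]
slide [0.0013, 0.0848, -0.0028] rot [-0.0055, 0.0008, -0.0023] deg 0.3
```

View pics/w6m.png

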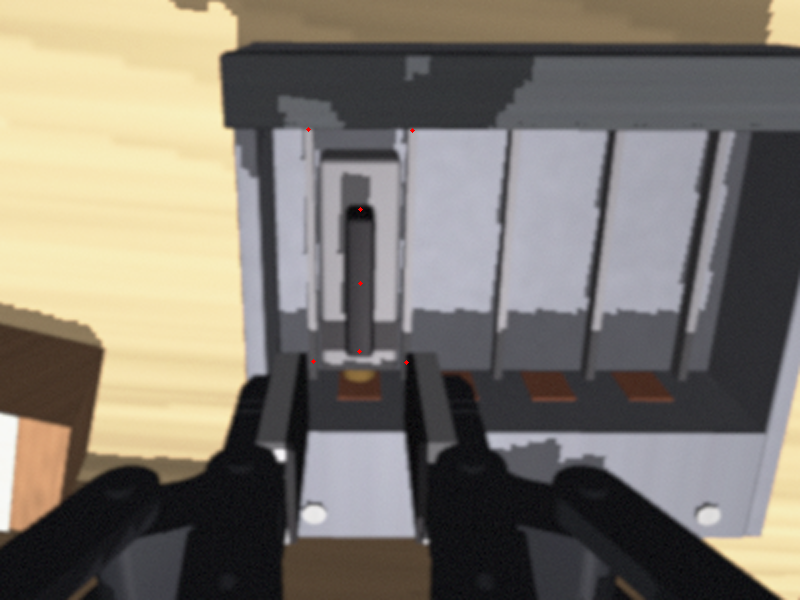

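Emit:
drive_tool:
  slide:
    - [0.001,0.01,-0.003]
    - [0.001,0.025,-0.003]
    - [0.001,0.04,-0.003]
    - [0.001,0.055,-0.003]
    - [0.001,0.068,-0.003]
    - [0.001,0.078,-0.003]
    - [0.001,0.084,-0.003]
    - [0.001,0.084,-0.003]
    - [0.001,0.084,-0.003]
    - [0.001,0.084,-0.003]
  delta_rot:
    - [-0.003,0,0]
    - [-0.003,0,0]
    - [-0.003,0,0]
    - [-0.003,0,0]
    - [-0.003,0,0]
    - [-0.003,0,0]
    - [-0.003,0,0]
    - [-0.003,0,0]
    - [-0.003,0,0]
    - [-0.003,0,0]

```text
time: 10.8
tool_pos: [0.5839, -0.0741, 0.0527]
ee_rot: [-0.409, 0.533, 0.587, -0.452]
force: [-0.1, -0.3, -0.0]
opening: 0.262
```

Emit:
drive_tool:
  slide:
    - [0,0,0]
    - [0,0,0]
    - [0,0,0]
    - [0,0,0]
    - [0,0,0]
    - [0,-0.005,0]
    - [0,-0.02,0]
    - [0,-0.04,0]
    - [0,-0.065,0]
    - [0,-0.09,0]
  delta_rot:
    - [0,0,0]
    - [0,0,0]
    - [0,0,0]
    - [0,0,0]
    - [0,0,0]
    - [0,0,0]
    - [0,0,0]
    - [0,0,0]
    - [0,0,0]
    - [0,0,0]
  grip: 0
  grip_force: 50

```text
time: 11.8
tool_pos: [0.5599, -0.076, 0.1398]
ee_rot: [-0.409, 0.533, 0.586, -0.452]
force: [1.2, -0.4, -1.1]
opening: 0.1
```

```bash
python3 - <<'E'
from go import *
st()
d=get("wrist","w7")
T=np.array([0.6125,0.2828]); yaw=-1.3
a=np.radians(yaw); ey=np.array([-np.sin(a),np.cos(a)])
xy=T-ey*.024; delta([*xy,.12],down(90+yaw),[[*xy,.03]])
E
```

```text
t 11.8 pos [ 0.5599 -0.076   0.1398] F [ 1.2 -0.4 -1.1] open 0.1 q [ 0.32  0.41 -0.26  2.03  0.13  0.47  1.65]
axes x [-0.097  0.995 -0.002] y [ 0.254  0.023 -0.967] z [-0.962 -0.094 -0.255]
slide [0.3288, 0.0432, -0.0747] rot [0.2627, 0.1193, 0.0118] deg 16.5
  via [0.3291, 0.1301, -0.0514]
```

View pics/w7.png

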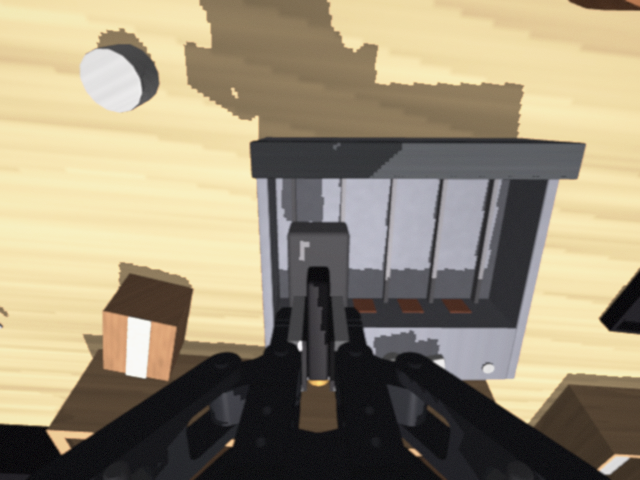

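Emit:
drive_tool:
  slide:
    - [0.005,-0.02,0]
    - [0.03,-0.045,0]
    - [0.07,-0.055,0]
    - [0.115,-0.05,-0.005]
    - [0.16,-0.035,-0.02]
    - [0.205,-0.015,-0.035]
    - [0.25,0.005,-0.05]
    - [0.29,0.025,-0.062]
    - [0.318,0.038,-0.072]
    - [0.329,0.043,-0.075]
  delta_rot:
    - [0,0,0]
    - [0.01,0.005,0]
    - [0.03,0.014,0.001]
    - [0.06,0.028,0.003]
    - [0.1,0.046,0.005]
    - [0.14,0.064,0.006]
    - [0.18,0.082,0.008]
    - [0.22,0.1,0.01]
    - [0.25,0.113,0.011]
    - [0.263,0.119,0.012]

```text
time: 12.85
tool_pos: [0.6113, 0.264, 0.1138]
ee_rot: [0.507, -0.502, -0.494, 0.497]
force: [-0.2, -0.7, -1.3]
opening: 0.107
```

Emit:
drive_tool:
  slide:
    - [0,0,0]
    - [0,0,0]
    - [0,0,0]
    - [0,0,0]
    - [0,0,0]
    - [0,0.01,0]
    - [0,0.02,0]
    - [0,0.03,0]
    - [0,0.04,0]
    - [0,0.045,0]
  delta_rot:
    - [0,0,0]
    - [0,0,0]
    - [0,0,0]
    - [0,0,0]
    - [0,0,0]
    - [0,0,0]
    - [0,0,0]
    - [0,0,0]
    - [0,0,0]
    - [0,0,0]

```text
time: 13.85
tool_pos: [0.611, 0.2592, 0.0691]
ee_rot: [0.507, -0.504, -0.493, 0.496]
force: [0.2, -0.7, -1.4]
opening: 0.096
```

```bash
python3 - <<'E'
from go import *
st()
d=get("wrist","w8")
T=np.array([0.6125,0.2828]); yaw=-1.3
a=np.radians(yaw); ey=np.array([-np.sin(a),np.cos(a)])
xy=T-ey*.024; delta([*xy,.029],down(90+yaw))
E
```

```text
t 13.85 pos [0.611  0.2592 0.0691] F [ 0.2 -0.7 -1.4] open 0.096 q [-0.32  0.72 -0.21  1.58  0.17  0.87  0.96]
axes x [ 0.022  1.    -0.   ] y [-0.006  0.    -1.   ] z [-1.     0.022  0.006]
slide [-0.0003, 0.0397, -0.0014] rot [-0.0064, 0.0007, -0.0004] deg 0.4
```

View pics/w8.png

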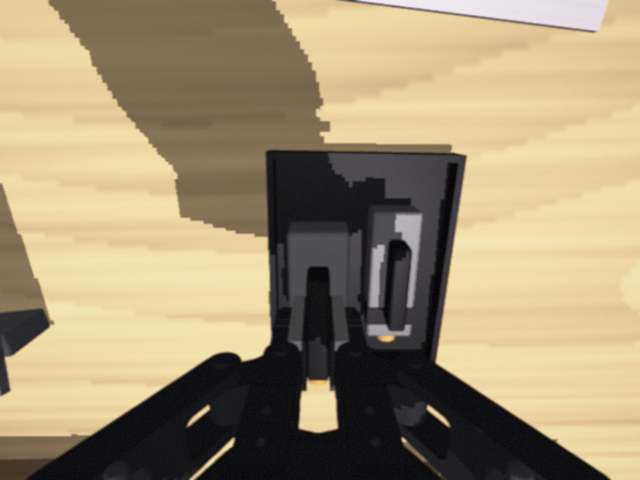

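Emit:
drive_tool:
  slide:
    - [0,0.008,-0.001]
    - [0,0.016,-0.001]
    - [0,0.024,-0.001]
    - [0,0.031,-0.001]
    - [0,0.036,-0.001]
    - [0,0.039,-0.001]
    - [0,0.039,-0.001]
    - [0,0.039,-0.001]
    - [0,0.039,-0.001]
    - [0,0.039,-0.001]
  delta_rot:
    - [-0.006,0,0]
    - [-0.006,0,0]
    - [-0.006,0,0]
    - [-0.006,0,0]
    - [-0.006,0,0]
    - [-0.006,0,0]
    - [-0.006,0,0]
    - [-0.006,0,0]
    - [-0.006,0,0]
    - [-0.006,0,0]

```text
time: 14.9
tool_pos: [0.6128, 0.2596, 0.0323]
ee_rot: [-0.505, 0.506, 0.495, -0.493]
force: [0.7, -0.8, -1.1]
opening: 0.101
```

Emit:
drive_tool:
  slide:
    - [0,0,0]
    - [0,0,0]
    - [0,0,0]
    - [0,0,0]
    - [0,-0.01,0]
    - [0,-0.035,0]
    - [0,-0.065,0]
    - [0,-0.1,0]
    - [0,-0.13,0]
    - [0,-0.15,0]
  delta_rot:
    - [0,0,0]
    - [0,0,0]
    - [0,0,0]
    - [0,0,0]
    - [0,0,0]
    - [0,0,0]
    - [0,0,0]
    - [0,0,0]
    - [0,0,0]
    - [0,0,0]
  grip: 35

```text
time: 15.9
tool_pos: [0.6129, 0.2598, 0.1856]
ee_rot: [-0.505, 0.506, 0.496, -0.492]
force: [0.5, -0.3, -0.0]
opening: 0.348
```

```bash
python3 - <<'E'
from go import *
from mods import modpose
st()
d=get("wrist","w9")
d=get("top","t2")
for u,v in [(370,291),(425,290),(483,266)]:
    rect,fr,fc,bc,n=modpose(d,u,v); print("fin",np.round(fr[0],1),np.round(fr[1],1),round(fr[2],1),fc.round(4))
p,r=tool()
for n,xy,yw in [("A",(.4073,-.1406),102.1),("B",(.4115,-.268),134),("C",(.464,-.4031),-61.4)]:
  for s in(90,-90):
    print(n,s); delta([xy[0],xy[1]+.0027,.12],down(yw+s))
E
```

```text
t 15.9 pos [0.6129 0.2598 0.1856] F [ 0.5 -0.3 -0. ] open 0.348 q [-0.31  0.6  -0.22  1.45  0.14  1.09  0.99]
axes x [0.022 1.    0.003] y [ 0.005  0.002 -1.   ] z [-1.     0.022 -0.005]
fin [ 407.3 -140.8] [ 9.9 49.2] 12.2 [ 0.4072 -0.1403]
fin [ 411.5 -268. ] [ 9.7 49.4] 43.3 [ 0.4115 -0.2679]
fin [ 464.  -403.8] [10.  50.7] 28.4 [ 0.4638 -0.4026]
A 90
slide [-0.4029, 0.0632, 0.1981] rot [0.0094, -1.8043, -0.0047] deg 103.4
A -90
slide [-0.4029, 0.0632, 0.1981] rot [0.0044, 1.3373, 0.0088] deg 76.6
B 90
slide [-0.5302, 0.0628, 0.1911] rot [0.0086, -2.3611, -0.0079] deg 135.3
B -90
slide [-0.5302, 0.0628, 0.1911] rot [0.0063, 0.7805, 0.0069] deg 44.7
C 90
slide [-0.6641, 0.0627, 0.1356] rot [0.0055, 1.0493, 0.0078] deg 60.1
C -90
slide [-0.6641, 0.0627, 0.1356] rot [0.009, -2.0923, -0.0063] deg 119.9
```

View pics/t2.png

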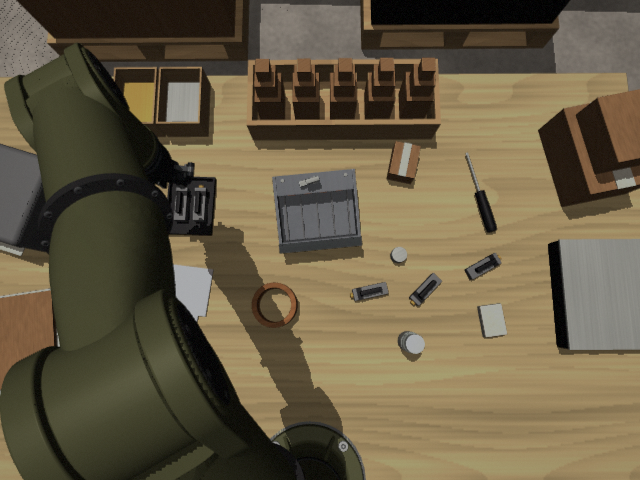

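View pics/w9.png

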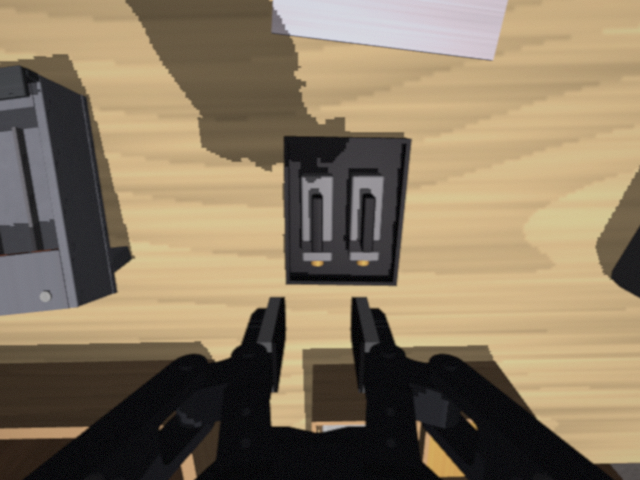

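Emit:
drive_tool:
  slide:
    - [-0.02,0,0.01]
    - [-0.06,0,0.03]
    - [-0.105,0,0.052]
    - [-0.15,0,0.074]
    - [-0.195,0,0.096]
    - [-0.24,0.005,0.118]
    - [-0.285,0.012,0.14]
    - [-0.33,0.02,0.162]
    - [-0.372,0.03,0.183]
    - [-0.403,0.035,0.198]
  delta_rot:
    - [0,0.07,0]
    - [0,0.2,0]
    - [0,0.34,0]
    - [0,0.48,0]
    - [0,0.62,0]
    - [0,0.76,0]
    - [0,0.9,0]
    - [0.002,1.04,0.004]
    - [0.003,1.18,0.006]
    - [0.004,1.32,0.009]

```text
time: 17.0
tool_pos: [0.4027, -0.1415, 0.1455]
ee_rot: [-0.702, 0.704, 0.075, -0.081]
force: [0.4, 0.4, 0.9]
opening: 0.35
```

Emit:
drive_tool:
  slide:
    - [0,0,0]
    - [0,0,0]
    - [0,0,0]
    - [0,0,0]
    - [0,0,0]
    - [0,0,0]
    - [0,0,0]
    - [0,0,0]
    - [0,0,0]
    - [0,0,0]
  delta_rot:
    - [0,0,0]
    - [0,0,0]
    - [0,0,0]
    - [0,0,0]
    - [0,0,0]
    - [0,0,0]
    - [0,0,0]
    - [0,0,0]
    - [0,0,0]
    - [0,0,0]

```text
time: 18.0
tool_pos: [0.4054, -0.1391, 0.1462]
ee_rot: [-0.702, 0.703, 0.078, -0.083]
force: [-0.6, -0.6, -0.5]
opening: 0.352
```

```bash
cat > pickview.py <<'E'
from go import *
import sys
x,y,yw,s=map(float,sys.argv[1:5])
st(); d=get("wrist")
delta([x,y,.022],down(yw+s))
a=np.radians(yw); e=np.array([np.cos(a),np.sin(a)])
q=proj(d,[[x+e[0]*k,y+e[1]*k,.038] for k in(-.025,0,.025)]+[[x+e[0]*.046,y+e[1]*.046,.01]]); print(q.round(1).tolist())
crop(d,140,120,540,420,2,sys.argv[5],q)
E
python3 pickview.py .4073 -.1379 102.1 -90 w10
```

```text
t 18.0 pos [ 0.4054 -0.1391  0.1462] F [-0.6 -0.6 -0.5] open 0.352 q [ 0.14  0.32  0.17  2.11 -0.07  0.72  0.58]
axes x [ 0.974  0.227 -0.007] y [-0.006 -0.003 -1.   ] z [-0.227  0.974 -0.002]
slide [0.0029, 0.1242, 0.001] rot [0.002, 0.0173, -0.0066] deg 1.1
[[320.4, 267.3], [321.1, 236.9], [321.9, 204.6], [322.4, 170.3]]
```

View pics/w10.png

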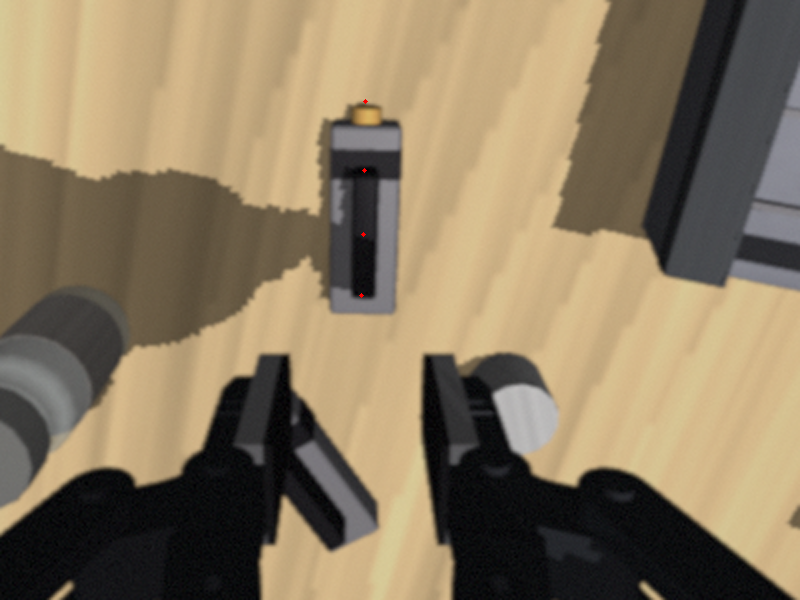

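Emit:
drive_tool:
  slide:
    - [0.003,0.015,0.001]
    - [0.003,0.035,0.001]
    - [0.003,0.055,0.001]
    - [0.003,0.075,0.001]
    - [0.003,0.092,0.001]
    - [0.003,0.106,0.001]
    - [0.003,0.116,0.001]
    - [0.003,0.122,0.001]
    - [0.003,0.124,0.001]
    - [0.003,0.124,0.001]
  delta_rot:
    - [0.002,0.017,-0.006]
    - [0.002,0.017,-0.006]
    - [0.002,0.017,-0.006]
    - [0.002,0.017,-0.006]
    - [0.002,0.017,-0.006]
    - [0.002,0.017,-0.006]
    - [0.002,0.017,-0.006]
    - [0.002,0.017,-0.006]
    - [0.002,0.017,-0.006]
    - [0.002,0.017,-0.006]

```text
time: 19.05
tool_pos: [0.4075, -0.1379, 0.0223]
ee_rot: [-0.703, 0.703, 0.074, -0.075]
force: [-0.2, -0.6, -0.3]
opening: 0.352
```

Emit:
drive_tool:
  slide:
    - [0,0,0]
    - [0,0,0]
    - [0,0,0]
    - [0,0,0]
    - [0,0,0]
    - [0,-0.005,0]
    - [0,-0.025,0]
    - [0,-0.055,0]
    - [0,-0.09,0]
    - [0,-0.12,0]
  delta_rot:
    - [0,0,0]
    - [0,0,0]
    - [0,0,0]
    - [0,0,0]
    - [0,0,0]
    - [0,0,0]
    - [0,0,0]
    - [0,0,0]
    - [0,0,0]
    - [0,0,0]
  grip: 0

```text
time: 20.05
tool_pos: [0.4072, -0.1379, 0.144]
ee_rot: [-0.703, 0.703, 0.074, -0.075]
force: [1.0, 0.2, -1.4]
opening: 0.104
```

```bash
python3 - <<'E'
from go import *
st(); d=get("wrist","w11")
p=np.load("bay.npy")
delta(b2w(p,[-4,54,100])[0],inbay(p,0,-1),[b2w(p,[-4,54,23])[0]])
E
```

```text
t 20.05 pos [ 0.4072 -0.1379  0.144 ] F [ 1.   0.2 -1.4] open 0.104 q [ 0.14  0.32  0.17  2.12 -0.08  0.71  0.58]
axes x [ 0.978  0.21  -0.   ] y [-0. -0. -1.] z [-0.21   0.978 -0.   ]
slide [0.1725, 0.0227, 0.137] rot [0.1944, 1.6752, -0.2143] deg 97.4
  via [0.1919, 0.0972, 0.1349]
```

View pics/w11.png

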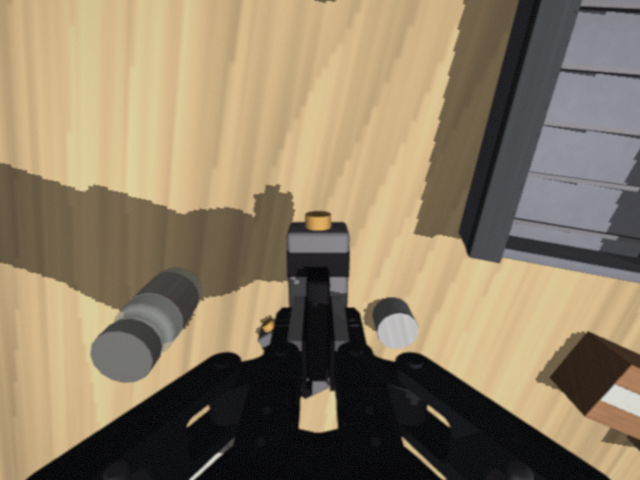

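Emit:
drive_tool:
  slide:
    - [0.005,-0.02,0.004]
    - [0.015,-0.035,0.012]
    - [0.03,-0.045,0.024]
    - [0.05,-0.05,0.04]
    - [0.07,-0.05,0.056]
    - [0.09,-0.045,0.072]
    - [0.11,-0.035,0.088]
    - [0.13,-0.022,0.104]
    - [0.15,-0.01,0.12]
    - [0.165,0,0.131]
  delta_rot:
    - [0.01,0.084,-0.011]
    - [0.029,0.251,-0.032]
    - [0.045,0.385,-0.049]
    - [0.06,0.519,-0.066]
    - [0.076,0.653,-0.084]
    - [0.091,0.787,-0.101]
    - [0.107,0.921,-0.118]
    - [0.122,1.055,-0.135]
    - [0.138,1.189,-0.152]
    - [0.152,1.307,-0.167]

```text
time: 21.1
tool_pos: [0.5415, 0.0264, 0.1414]
ee_rot: [0.654, -0.543, 0.32, -0.418]
force: [1.3, 0.5, -1.6]
opening: 0.1
```

```bash
python3 - <<'E'
from go import *
st()
p=np.load("bay.npy")
delta(b2w(p,[0,54,100])[0],inbay(p,0,-1),[b2w(p,[0,54,23])[0]])
E
```

```text
t 21.1 pos [0.5415 0.0264 0.1414] F [ 1.3  0.5 -1.6] open 0.1 q [-0.34  0.41  0.38  2.04 -0.41  0.55 -0.77]
axes x [ 0.446 -0.894  0.035] y [ 0.199  0.061 -0.978] z [0.873 0.443 0.205]
slide [-0.0001, 0.0171, 0.0094] rot [0.048, 0.3637, -0.051] deg 21.2
  via [0.0044, 0.094, 0.0123]
```

Emit:
drive_tool:
  slide:
    - [0,0.003,0.002]
    - [0,0.007,0.004]
    - [0,0.011,0.006]
    - [0,0.014,0.008]
    - [0,0.017,0.009]
    - [0,0.017,0.009]
    - [0,0.017,0.009]
    - [0,0.017,0.009]
    - [0,0.017,0.009]
    - [0,0.017,0.009]
  delta_rot:
    - [0.012,0.09,-0.013]
    - [0.024,0.18,-0.026]
    - [0.036,0.27,-0.039]
    - [0.045,0.34,-0.048]
    - [0.048,0.364,-0.051]
    - [0.048,0.364,-0.051]
    - [0.048,0.364,-0.051]
    - [0.048,0.364,-0.051]
    - [0.048,0.364,-0.051]
    - [0.048,0.364,-0.051]

```text
time: 22.1
tool_pos: [0.5526, 0.0297, 0.1275]
ee_rot: [0.588, -0.452, 0.408, -0.532]
force: [-0.4, -0.4, -1.9]
opening: 0.101
```

```bash
cat > placeview.py <<'E'
from go import *
import sys
lane,s=map(float,sys.argv[1:3])
st(); d=get("wrist"); p=np.load("bay.npy")
delta(b2w(p,[0,lane,24])[0],inbay(p,0,s))
q=proj(d,b2w(p,[[x,lane+k,8] for x in(-45,45) for k in(-18,18)]+[[52,lane,0],[-52,lane,0]]))
crop(d,140,120,540,420,2,sys.argv[3],q)
E
python3 placeview.py 54 -1 w12
```

```text
t 22.1 pos [0.5526 0.0297 0.1275] F [-0.4 -0.4 -1.9] open 0.101 q [-0.44  0.44  0.48  2.08 -0.52  0.45 -1.05]
axes x [ 0.1   -0.995  0.001] y [ 0.258  0.025 -0.966] z [0.961 0.097 0.259]
slide [-0.002, 0.077, 0.0005] rot [-0.0001, 0.0041, 0.0002] deg 0.2
```

View pics/w12.png

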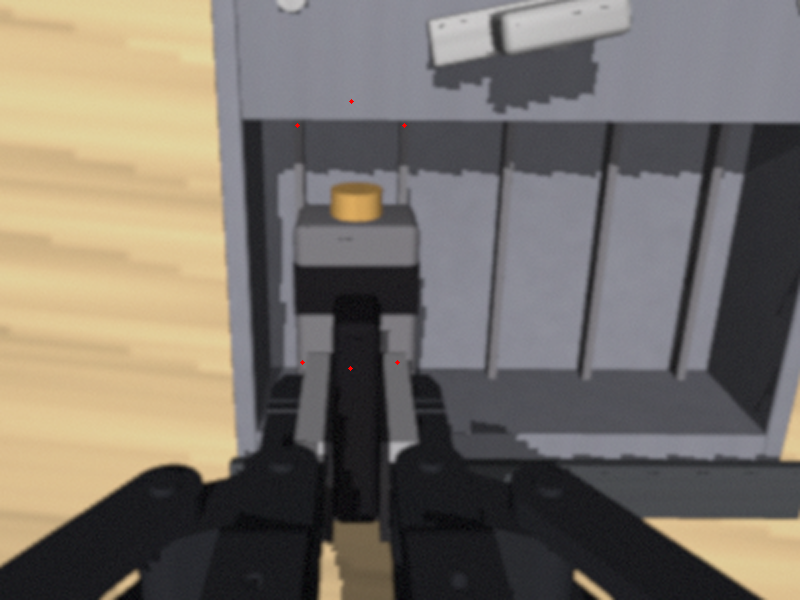

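Emit:
drive_tool:
  slide:
    - [-0.002,0.01,0]
    - [-0.002,0.022,0]
    - [-0.002,0.034,0]
    - [-0.002,0.046,0]
    - [-0.002,0.057,0]
    - [-0.002,0.066,0]
    - [-0.002,0.073,0]
    - [-0.002,0.078,0]
    - [-0.002,0.078,0]
    - [-0.002,0.078,0]
  delta_rot:
    - [0,0.004,0]
    - [0,0.004,0]
    - [0,0.004,0]
    - [0,0.004,0]
    - [0,0.004,0]
    - [0,0.004,0]
    - [0,0.004,0]
    - [0,0.004,0]
    - [0,0.004,0]
    - [0,0.004,0]

```text
time: 23.15
tool_pos: [0.5726, 0.0337, 0.0521]
ee_rot: [0.587, -0.451, 0.409, -0.533]
force: [-0.3, -0.5, -1.5]
opening: 0.098
```

Emit:
drive_tool:
  slide:
    - [0,0,0]
    - [0,0,0]
    - [0,0,0]
    - [0,0,0]
    - [0,-0.005,0]
    - [0,-0.02,0]
    - [0,-0.045,0]
    - [0,-0.075,0]
    - [0,-0.11,0]
    - [0,-0.13,0]
  delta_rot:
    - [0,0,0]
    - [0,0,0]
    - [0,0,0]
    - [0,0,0]
    - [0,0,0]
    - [0,0,0]
    - [0,0,0]
    - [0,0,0]
    - [0,0,0]
    - [0,0,0]
  grip: 22

```text
time: 24.15
tool_pos: [0.5387, 0.0301, 0.18]
ee_rot: [0.588, -0.45, 0.409, -0.534]
force: [0.2, 0.8, 0.0]
opening: 0.219
```

```bash
python3 - <<'E'
from go import *
from mods import modpose
st(); d=get("wrist","w13"); d=get("top","t3")
for u,v in [(425,290),(483,266)]:
    rect,fr,fc,bc,n=modpose(d,u,v); print("fin",np.round(fr[0],1),np.round(fr[1],1),round(fr[2],1),fc.round(4))
delta([.4115,-.2652,.15],down(43.6))
E
```

```text
t 24.15 pos [0.5387 0.0301 0.18  ] F [0.2 0.8 0. ] open 0.219 q [-0.55  0.36  0.6   2.05 -0.43  0.57 -1.14]
axes x [ 0.096 -0.995 -0.   ] y [ 0.26   0.025 -0.965] z [0.961 0.092 0.261]
fin [ 411.6 -268.2] [10.  48.8] 43.9 [ 0.4117 -0.268 ]
fin [ 463.9 -403.2] [ 9.9 48. ] 27.9 [ 0.4638 -0.4027]
slide [0.2819, -0.0118, -0.1585] rot [-0.1455, -2.2193, 0.2972] deg 128.6
```

View pics/w13.png

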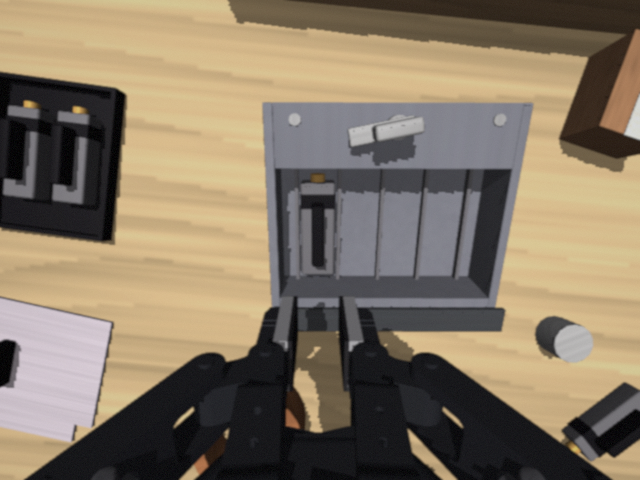

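View pics/t3.png

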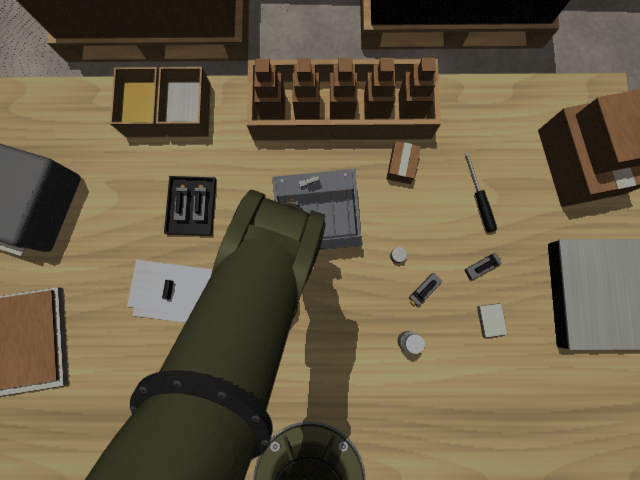

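Emit:
drive_tool:
  slide:
    - [0.01,-0.003,-0.005]
    - [0.025,-0.006,-0.013]
    - [0.042,-0.01,-0.022]
    - [0.06,-0.012,-0.032]
    - [0.08,-0.014,-0.043]
    - [0.1,-0.015,-0.055]
    - [0.12,-0.015,-0.066]
    - [0.14,-0.015,-0.077]
    - [0.16,-0.015,-0.088]
    - [0.18,-0.015,-0.1]
  delta_rot:
    - [-0.006,-0.09,0.012]
    - [-0.015,-0.224,0.03]
    - [-0.023,-0.358,0.048]
    - [-0.032,-0.492,0.066]
    - [-0.041,-0.626,0.084]
    - [-0.05,-0.76,0.102]
    - [-0.059,-0.894,0.12]
    - [-0.067,-1.028,0.138]
    - [-0.076,-1.162,0.156]
    - [-0.085,-1.296,0.174]
  grip: 35

```text
time: 25.25
tool_pos: [0.4557, -0.159, 0.1653]
ee_rot: [0.738, -0.669, 0.027, -0.085]
force: [-0.1, -0.3, -0.2]
opening: 0.348
```

```bash
python3 - <<'E'
from go import *
st()
delta([.4117,-.2653,.15],down(43.8))
E
```

```text
t 25.25 pos [ 0.4557 -0.159   0.1653] F [-0.1 -0.3 -0.2] open 0.348 q [ 0.21  0.35  0.22  2.01 -0.28  0.77  0.46]
axes x [ 0.984 -0.161  0.075] y [ 0.09   0.09  -0.992] z [0.153 0.983 0.104]
slide [-0.0273, 0.0016, -0.1128] rot [-0.0618, -0.9216, 0.1175] deg 53.3
```

Emit:
drive_tool:
  slide:
    - [-0.004,0,-0.016]
    - [-0.008,0,-0.032]
    - [-0.012,0.001,-0.048]
    - [-0.016,0.001,-0.065]
    - [-0.02,0.001,-0.082]
    - [-0.024,0.001,-0.098]
    - [-0.027,0.002,-0.113]
    - [-0.027,0.002,-0.113]
    - [-0.027,0.002,-0.113]
    - [-0.027,0.002,-0.113]
  delta_rot:
    - [-0.009,-0.132,0.017]
    - [-0.018,-0.264,0.034]
    - [-0.027,-0.396,0.05]
    - [-0.035,-0.528,0.067]
    - [-0.044,-0.66,0.084]
    - [-0.053,-0.79,0.101]
    - [-0.062,-0.922,0.117]
    - [-0.062,-0.922,0.117]
    - [-0.062,-0.922,0.117]
    - [-0.062,-0.922,0.117]

```text
time: 26.25
tool_pos: [0.4123, -0.2637, 0.1502]
ee_rot: [0.657, -0.657, -0.262, 0.261]
force: [-1.5, -0.7, 0.6]
opening: 0.35
```

```bash
python3 pickview.py .4117 -.2653 133.8 -90 w14
```

```text
t 26.25 pos [ 0.4123 -0.2637  0.1502] F [-1.5 -0.7  0.6] open 0.35 q [ 0.48  0.39  0.06  1.97 -0.03  0.79  1.31]
axes x [0.727 0.687 0.002] y [ 0.002  0.001 -1.   ] z [-0.687  0.727 -0.   ]
slide [-0.0017, 0.1283, -0.0006] rot [0.0008, -0.0064, 0.0015] deg 0.4
[[315.5, 267.2], [315.3, 237.3], [315.0, 205.4], [315.0, 171.7]]
```

View pics/w14.png

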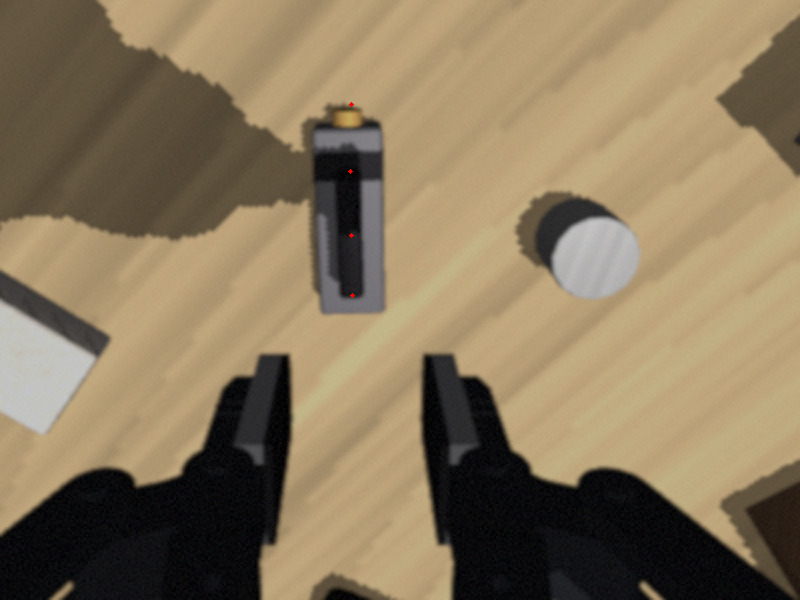

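Emit:
drive_tool:
  slide:
    - [-0.002,0.015,-0.001]
    - [-0.002,0.035,-0.001]
    - [-0.002,0.055,-0.001]
    - [-0.002,0.075,-0.001]
    - [-0.002,0.094,-0.001]
    - [-0.002,0.109,-0.001]
    - [-0.002,0.12,-0.001]
    - [-0.002,0.126,-0.001]
    - [-0.002,0.128,-0.001]
    - [-0.002,0.128,-0.001]
  delta_rot:
    - [0,0,0]
    - [0,0,0]
    - [0,0,0]
    - [0,0,0]
    - [0,0,0]
    - [0,0,0]
    - [0,0,0]
    - [0,0,0]
    - [0,0,0]
    - [0,0,0]

```text
time: 27.3
tool_pos: [0.4117, -0.2667, 0.0226]
ee_rot: [-0.656, 0.657, 0.263, -0.262]
force: [0.0, 0.2, -0.5]
opening: 0.35
```

Emit:
drive_tool:
  slide:
    - [0,0,0]
    - [0,0,0]
    - [0,0,0]
    - [0,0,0]
    - [0,0,0]
    - [0,-0.005,0]
    - [0,-0.025,0]
    - [0,-0.06,0]
    - [0,-0.1,0]
    - [0,-0.135,0]
  delta_rot:
    - [0,0,0]
    - [0,0,0]
    - [0,0,0]
    - [0,0,0]
    - [0,0,0]
    - [0,0,0]
    - [0,0,0]
    - [0,0,0]
    - [0,0,0]
    - [0,0,0]
  grip: 0

```text
time: 28.3
tool_pos: [0.4109, -0.2665, 0.1593]
ee_rot: [-0.656, 0.657, 0.263, -0.262]
force: [0.3, -0.2, -0.9]
opening: 0.103
```

```bash
python3 - <<'E'
from go import *
st(); p=np.load("bay.npy")
delta(b2w(p,[0,-54,100])[0],inbay(p,0,-1))
E
```

```text
t 28.3 pos [ 0.4109 -0.2665  0.1593] F [ 0.3 -0.2 -0.9] open 0.103 q [ 0.48  0.38  0.06  1.96 -0.03  0.81  1.32]
axes x [0.725 0.688 0.001] y [ 0.002 -0.    -1.   ] z [-0.688  0.725 -0.001]
slide [0.242, 0.0329, 0.0334] rot [0.1423, 2.2184, -0.2901] deg 128.4
```

Emit:
drive_tool:
  slide:
    - [0.01,-0.005,0.001]
    - [0.025,-0.008,0.003]
    - [0.042,-0.01,0.006]
    - [0.06,-0.01,0.008]
    - [0.08,-0.01,0.011]
    - [0.1,-0.008,0.014]
    - [0.12,-0.005,0.017]
    - [0.14,-0.002,0.019]
    - [0.16,0.002,0.022]
    - [0.18,0.006,0.025]
  delta_rot:
    - [0.006,0.09,-0.012]
    - [0.014,0.224,-0.029]
    - [0.023,0.358,-0.047]
    - [0.032,0.492,-0.064]
    - [0.04,0.626,-0.082]
    - [0.049,0.76,-0.099]
    - [0.057,0.894,-0.117]
    - [0.066,1.028,-0.134]
    - [0.075,1.162,-0.152]
    - [0.083,1.296,-0.169]

```text
time: 29.3
tool_pos: [0.5247, -0.124, 0.1516]
ee_rot: [0.725, -0.632, 0.148, -0.232]
force: [-0.3, 0.4, -1.2]
opening: 0.096
```

```bash
python3 - <<'E'
from go import *
st(); p=np.load("bay.npy")
delta(b2w(p,[0,-54,100])[0],inbay(p,0,-1))
E
```

```text
t 29.3 pos [ 0.5247 -0.124   0.1516] F [-0.3  0.4 -1.2] open 0.096 q [ 0.07  0.42  0.29  1.96 -0.4   0.71  0.08]
axes x [ 0.849 -0.523  0.079] y [ 0.149  0.094 -0.984] z [0.507 0.847 0.157]
slide [0.0057, 0.0349, 0.0566] rot [0.0593, 0.9166, -0.1205] deg 53.1
```

Emit:
drive_tool:
  slide:
    - [0.001,0,0.01]
    - [0.002,0,0.02]
    - [0.003,0,0.03]
    - [0.004,0.005,0.038]
    - [0.005,0.012,0.046]
    - [0.006,0.02,0.053]
    - [0.006,0.03,0.057]
    - [0.006,0.035,0.057]
    - [0.006,0.035,0.057]
    - [0.006,0.035,0.057]
  delta_rot:
    - [0.009,0.132,-0.017]
    - [0.017,0.264,-0.035]
    - [0.026,0.396,-0.052]
    - [0.034,0.528,-0.069]
    - [0.043,0.66,-0.087]
    - [0.051,0.79,-0.104]
    - [0.059,0.917,-0.12]
    - [0.059,0.917,-0.12]
    - [0.059,0.917,-0.12]
    - [0.059,0.917,-0.12]

```text
time: 30.3
tool_pos: [0.5635, -0.0765, 0.1268]
ee_rot: [0.589, -0.453, 0.407, -0.531]
force: [0.1, -1.0, -1.2]
opening: 0.105
```

Emit:
drive_tool:
  slide:
    - [0,0,0]
    - [0,0,0]
    - [0,0,0]
    - [0,0,0]
    - [0,0,0]
    - [0,0,0]
    - [0,0,0]
    - [0,0,0]
    - [0,0,0]
    - [0,0,0]
  delta_rot:
    - [0,0,0]
    - [0,0,0]
    - [0,0,0]
    - [0,0,0]
    - [0,0,0]
    - [0,0,0]
    - [0,0,0]
    - [0,0,0]
    - [0,0,0]
    - [0,0,0]

```text
time: 31.3
tool_pos: [0.5636, -0.0759, 0.1265]
ee_rot: [0.589, -0.452, 0.408, -0.532]
force: [0.2, -0.3, -0.5]
opening: 0.104
```

```bash
python3 placeview.py -54 -1 w15
```

```text
t 31.3 pos [ 0.5636 -0.0759  0.1265] F [ 0.2 -0.3 -0.5] open 0.104 q [-0.22  0.47  0.51  2.04 -0.65  0.51 -0.72]
axes x [ 0.102 -0.995  0.001] y [ 0.257  0.026 -0.966] z [0.961 0.099 0.258]
slide [-0.0001, 0.0759, 0.0] rot [0.0006, 0.0056, -0.0007] deg 0.3
```

View pics/w15.png

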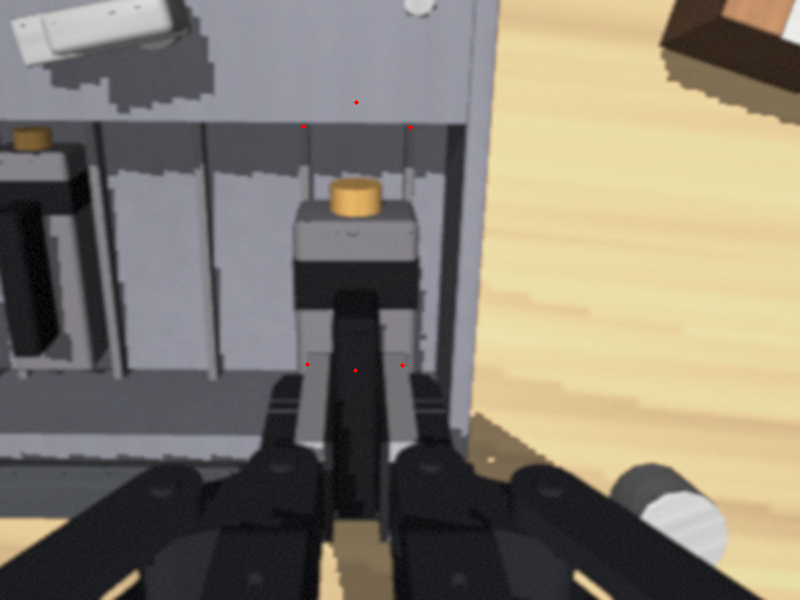

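Aligned. Lower and release.

Emit:
drive_tool:
  slide:
    - [0,0.01,0]
    - [0,0.022,0]
    - [0,0.034,0]
    - [0,0.046,0]
    - [0,0.057,0]
    - [0,0.066,0]
    - [0,0.073,0]
    - [0,0.077,0]
    - [0,0.077,0]
    - [0,0.077,0]
  delta_rot:
    - [0,0.005,0]
    - [0,0.005,0]
    - [0,0.005,0]
    - [0,0.005,0]
    - [0,0.005,0]
    - [0,0.005,0]
    - [0,0.005,0]
    - [0,0.005,0]
    - [0,0.005,0]
    - [0,0.005,0]

```text
time: 32.35
tool_pos: [0.5834, -0.0742, 0.0524]
ee_rot: [0.588, -0.451, 0.409, -0.533]
force: [-2.0, -0.7, 1.3]
opening: 0.101
```

Emit:
drive_tool:
  slide:
    - [0,0,0]
    - [0,0,0]
    - [0,0,0]
    - [0,0,0]
    - [0,-0.005,0]
    - [0,-0.02,0]
    - [0,-0.045,0]
    - [0,-0.075,0]
    - [0,-0.11,0]
    - [0,-0.13,0]
  delta_rot:
    - [0,0,0]
    - [0,0,0]
    - [0,0,0]
    - [0,0,0]
    - [0,0,0]
    - [0,0,0]
    - [0,0,0]
    - [0,0,0]
    - [0,0,0]
    - [0,0,0]
  grip: 22

```text
time: 33.35
tool_pos: [0.5497, -0.078, 0.1803]
ee_rot: [0.588, -0.45, 0.409, -0.534]
force: [-0.0, -0.4, 0.6]
opening: 0.219
```

```bash
python3 - <<'E'
from go import *
from mods import modpose
st(); d=get("wrist","w16"); d=get("top","t4")
for u,v in [(483,266)]:
    rect,fr,fc,bc,n=modpose(d,u,v); print("fin",np.round(fr[0],1),np.round(fr[1],1),round(fr[2],1),fc.round(4))
for yw in(28.3,28.3+180): delta([.4638,-.4003,.15],down(yw))
E
```

```text
t 33.35 pos [ 0.5497 -0.078   0.1803] F [-0.  -0.4  0.6] open 0.219 q [-0.31  0.39  0.62  2.01 -0.54  0.63 -0.81]
axes x [ 0.096 -0.995 -0.   ] y [ 0.259  0.025 -0.966] z [0.961 0.093 0.26 ]
fin [ 464.  -403.5] [10.1 49. ] 28.8 [ 0.4639 -0.4029]
slide [0.3125, -0.0011, -0.1216] rot [-0.1739, -1.9545, 0.2615] deg 113.4
slide [0.3125, -0.0011, -0.1216] rot [-0.2347, 1.1665, -0.156] deg 68.8
```

View pics/w16.png

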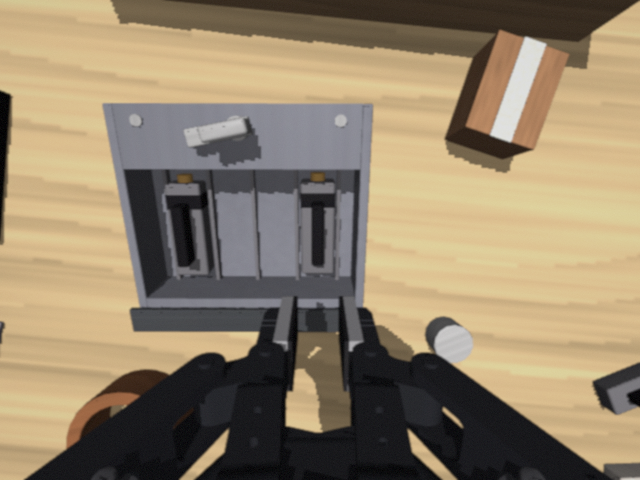

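View pics/t4.png

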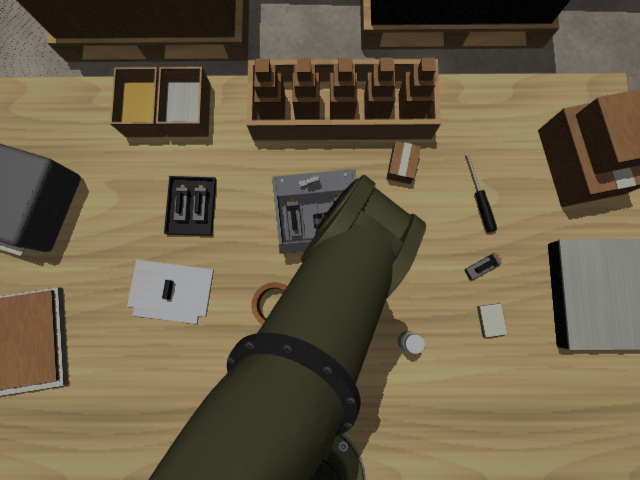

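Emit:
drive_tool:
  slide:
    - [0.01,-0.001,-0.004]
    - [0.03,-0.002,-0.012]
    - [0.05,-0.003,-0.02]
    - [0.072,-0.004,-0.028]
    - [0.096,-0.005,-0.037]
    - [0.12,-0.006,-0.046]
    - [0.144,-0.006,-0.056]
    - [0.168,-0.006,-0.065]
    - [0.192,-0.006,-0.074]
    - [0.216,-0.006,-0.084]
  delta_rot:
    - [-0.008,-0.09,0.012]
    - [-0.02,-0.224,0.03]
    - [-0.032,-0.358,0.048]
    - [-0.044,-0.492,0.066]
    - [-0.056,-0.626,0.084]
    - [-0.068,-0.76,0.102]
    - [-0.08,-0.894,0.12]
    - [-0.092,-1.028,0.138]
    - [-0.103,-1.162,0.156]
    - [-0.115,-1.296,0.174]
  grip: 35

```text
time: 34.45
tool_pos: [0.4882, -0.301, 0.1606]
ee_rot: [0.732, -0.676, 0.034, -0.079]
force: [-0.1, -0.4, 0.6]
opening: 0.345
```

```bash
python3 - <<'E'
from go import *
st()
delta([.4639,-.4003,.15],down(28.6))
E
```

```text
t 34.45 pos [ 0.4882 -0.301   0.1606] F [-0.1 -0.4  0.6] open 0.345 q [ 0.4   0.5   0.26  1.76 -0.28  0.9   0.65]
axes x [ 0.985 -0.161  0.057] y [ 0.069  0.073 -0.995] z [0.156 0.984 0.083]
slide [-0.0086, 0.0017, -0.1024] rot [-0.061, -0.6579, 0.0822] deg 38.1
```

Emit:
drive_tool:
  slide:
    - [-0.002,0,-0.02]
    - [-0.004,0,-0.04]
    - [-0.005,0.001,-0.06]
    - [-0.007,0.001,-0.08]
    - [-0.008,0.002,-0.095]
    - [-0.009,0.002,-0.102]
    - [-0.009,0.002,-0.102]
    - [-0.009,0.002,-0.102]
    - [-0.009,0.002,-0.102]
    - [-0.009,0.002,-0.102]
  delta_rot:
    - [-0.012,-0.13,0.016]
    - [-0.024,-0.26,0.033]
    - [-0.036,-0.39,0.049]
    - [-0.048,-0.52,0.065]
    - [-0.058,-0.63,0.079]
    - [-0.061,-0.658,0.082]
    - [-0.061,-0.658,0.082]
    - [-0.061,-0.658,0.082]
    - [-0.061,-0.658,0.082]
    - [-0.061,-0.658,0.082]

```text
time: 35.45
tool_pos: [0.4639, -0.3982, 0.1509]
ee_rot: [-0.685, 0.686, 0.173, -0.172]
force: [0.0, -0.2, 1.5]
opening: 0.349
```

```bash
python3 pickview.py .4639 -.4003 -61.4 90 w17
```

```text
t 35.45 pos [ 0.4639 -0.3982  0.1509] F [ 0.  -0.2  1.5] open 0.349 q [ 0.59  0.56  0.13  1.65 -0.09  0.94  1.25]
axes x [0.881 0.474 0.001] y [ 0.002 -0.    -1.   ] z [-0.474  0.881 -0.001]
slide [-0.001, 0.129, -0.0016] rot [0.0012, -0.0053, 0.0012] deg 0.3
[[315.9, 206.6], [316.1, 238.2], [316.2, 268.0], [316.5, 277.1]]
```

View pics/w17.png

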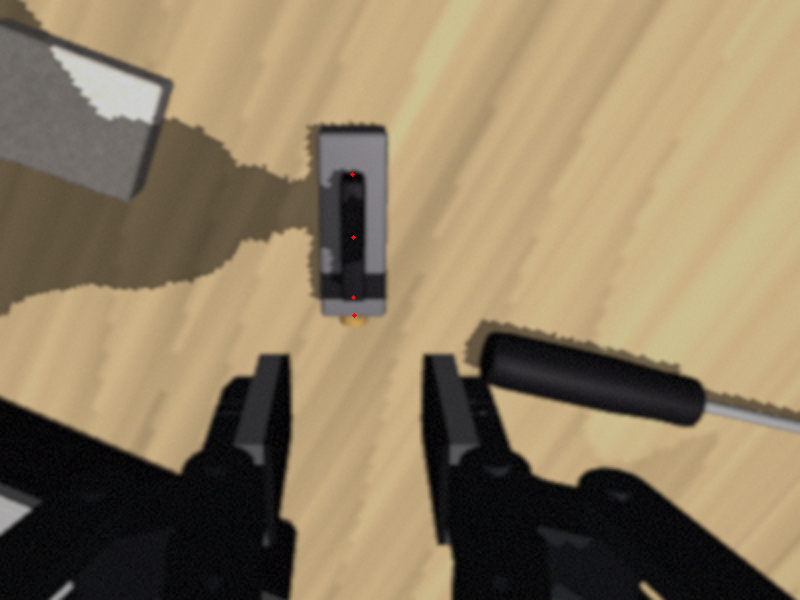

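Emit:
drive_tool:
  slide:
    - [-0.001,0.015,-0.001]
    - [-0.001,0.035,-0.001]
    - [-0.001,0.055,-0.001]
    - [-0.001,0.075,-0.001]
    - [-0.001,0.094,-0.001]
    - [-0.001,0.109,-0.001]
    - [-0.001,0.12,-0.001]
    - [-0.001,0.126,-0.001]
    - [-0.001,0.129,-0.001]
    - [-0.001,0.129,-0.001]
  delta_rot:
    - [0,0,0]
    - [0,0,0]
    - [0,0,0]
    - [0,0,0]
    - [0,0,0]
    - [0,0,0]
    - [0,0,0]
    - [0,0,0]
    - [0,0,0]
    - [0,0,0]

```text
time: 36.5
tool_pos: [0.4633, -0.4005, 0.0219]
ee_rot: [-0.685, 0.686, 0.173, -0.172]
force: [-0.4, -0.3, 0.3]
opening: 0.35
```

Emit:
drive_tool:
  slide:
    - [0,0,0]
    - [0,0,0]
    - [0,0,0]
    - [0,0,0]
    - [0,0,0]
    - [0,-0.005,0]
    - [0,-0.025,0]
    - [0,-0.06,0]
    - [0,-0.1,0]
    - [0,-0.135,0]
  delta_rot:
    - [0,0,0]
    - [0,0,0]
    - [0,0,0]
    - [0,0,0]
    - [0,0,0]
    - [0,0,0]
    - [0,0,0]
    - [0,0,0]
    - [0,0,0]
    - [0,0,0]
  grip: 0

```text
time: 37.5
tool_pos: [0.4626, -0.4003, 0.1584]
ee_rot: [-0.685, 0.686, 0.173, -0.172]
force: [1.0, 0.2, -1.3]
opening: 0.104
```

```bash
python3 - <<'E'
from go import *
st(); p=np.load("bay.npy")
delta(b2w(p,[0,18,110])[0],inbay(p,0,1))
delta(b2w(p,[0,-18,110])[0],inbay(p,0,1))
E
```

```text
t 37.5 pos [ 0.4626 -0.4003  0.1584] F [ 1.   0.2 -1.3] open 0.104 q [ 0.59  0.55  0.14  1.64 -0.09  0.95  1.25]
axes x [0.881 0.474 0.   ] y [ 0.001 -0.001 -1.   ] z [-0.474  0.881 -0.001]
slide [0.268, 0.022, 0.3054] rot [-0.2299, -1.1669, -0.1538] deg 68.7
slide [0.2541, 0.0221, 0.2722] rot [-0.2299, -1.1669, -0.1538] deg 68.7
```

Emit:
drive_tool:
  slide:
    - [0.01,-0.01,0.011]
    - [0.03,-0.02,0.034]
    - [0.055,-0.025,0.063]
    - [0.082,-0.028,0.093]
    - [0.11,-0.03,0.125]
    - [0.138,-0.03,0.157]
    - [0.166,-0.028,0.189]
    - [0.194,-0.02,0.221]
    - [0.22,-0.01,0.251]
    - [0.245,0,0.279]
  delta_rot:
    - [-0.009,-0.044,-0.006]
    - [-0.03,-0.15,-0.02]
    - [-0.053,-0.27,-0.036]
    - [-0.077,-0.39,-0.051]
    - [-0.1,-0.51,-0.067]
    - [-0.124,-0.63,-0.083]
    - [-0.148,-0.75,-0.099]
    - [-0.171,-0.87,-0.115]
    - [-0.193,-0.98,-0.129]
    - [-0.213,-1.08,-0.142]

```text
time: 38.5
tool_pos: [0.5455, -0.0359, 0.1559]
ee_rot: [-0.435, 0.55, 0.564, -0.436]
force: [1.5, -0.4, -1.2]
opening: 0.105
```

```bash
python3 - <<'E'
from go import *
st(); p=np.load("bay.npy")
delta(b2w(p,[0,18,100])[0],inbay(p,0,1))
E
```

```text
t 38.5 pos [ 0.5455 -0.0359  0.1559] F [ 1.5 -0.4 -1.2] open 0.105 q [ 0.18  0.36 -0.19  2.04  0.11  0.51  1.51]
axes x [-0.017  1.     0.01 ] y [ 0.242  0.014 -0.97 ] z [-0.97  -0.014 -0.242]
slide [0.0313, 0.0315, -0.004] rot [-0.0169, -0.0801, -0.0102] deg 4.7
```

Emit:
drive_tool:
  slide:
    - [0.01,0.005,-0.001]
    - [0.02,0.012,-0.002]
    - [0.028,0.02,-0.003]
    - [0.031,0.028,-0.004]
    - [0.031,0.031,-0.004]
    - [0.031,0.031,-0.004]
    - [0.031,0.031,-0.004]
    - [0.031,0.031,-0.004]
    - [0.031,0.031,-0.004]
    - [0.031,0.031,-0.004]
  delta_rot:
    - [-0.005,-0.025,-0.003]
    - [-0.01,-0.05,-0.006]
    - [-0.015,-0.07,-0.009]
    - [-0.017,-0.08,-0.01]
    - [-0.017,-0.08,-0.01]
    - [-0.017,-0.08,-0.01]
    - [-0.017,-0.08,-0.01]
    - [-0.017,-0.08,-0.01]
    - [-0.017,-0.08,-0.01]
    - [-0.017,-0.08,-0.01]

```text
time: 39.5
tool_pos: [0.5577, -0.0073, 0.1281]
ee_rot: [-0.41, 0.536, 0.586, -0.449]
force: [-0.5, 0.4, -1.1]
opening: 0.102
```

```bash
python3 placeview.py 18 1 w18
```

```text
t 39.5 pos [ 0.5577 -0.0073  0.1281] F [-0.5  0.4 -1.1] open 0.102 q [ 0.11  0.41 -0.18  2.07  0.15  0.41  1.48]
axes x [-0.089  0.996 -0.   ] y [ 0.259  0.023 -0.966] z [-0.962 -0.086 -0.26 ]
slide [0.0034, 0.0772, 0.0013] rot [0.0007, -0.0068, -0.0021] deg 0.4
```

View pics/w18.png

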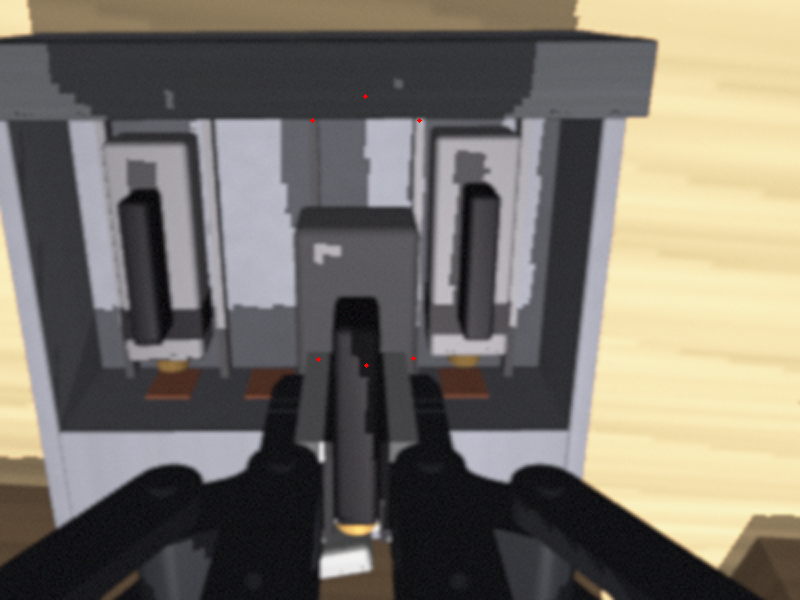

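Emit:
drive_tool:
  slide:
    - [0.004,0.01,0.001]
    - [0.004,0.022,0.001]
    - [0.004,0.034,0.001]
    - [0.004,0.046,0.001]
    - [0.004,0.057,0.001]
    - [0.004,0.066,0.001]
    - [0.004,0.073,0.001]
    - [0.004,0.078,0.001]
    - [0.004,0.078,0.001]
    - [0.004,0.078,0.001]
  delta_rot:
    - [0,-0.007,-0.002]
    - [0,-0.007,-0.002]
    - [0,-0.007,-0.002]
    - [0,-0.007,-0.002]
    - [0,-0.007,-0.002]
    - [0,-0.007,-0.002]
    - [0,-0.007,-0.002]
    - [0,-0.007,-0.002]
    - [0,-0.007,-0.002]
    - [0,-0.007,-0.002]

```text
time: 40.55
tool_pos: [0.5766, -0.0014, 0.0523]
ee_rot: [-0.409, 0.533, 0.588, -0.451]
force: [-0.2, -0.4, -0.4]
opening: 0.104
```

Emit:
drive_tool:
  slide:
    - [0,0,0]
    - [0,0,0]
    - [0,0,0]
    - [0,0,0]
    - [0,-0.005,0]
    - [0,-0.02,0]
    - [0,-0.045,0]
    - [0,-0.075,0]
    - [0,-0.11,0]
    - [0,-0.135,0]
  delta_rot:
    - [0,0,0]
    - [0,0,0]
    - [0,0,0]
    - [0,0,0]
    - [0,0,0]
    - [0,0,0]
    - [0,0,0]
    - [0,0,0]
    - [0,0,0]
    - [0,0,0]
  grip: 20

```text
time: 41.55
tool_pos: [0.5413, -0.0049, 0.185]
ee_rot: [-0.408, 0.534, 0.588, -0.45]
force: [1.3, -0.3, -0.3]
opening: 0.197
```

```bash
python3 - <<'E'
from go import *
st(); d=get("wrist","w19"); d=get("top","t5")
c=cloud(d); m=(c[...,2]>.018)&(c[...,2]<.035)&(abs(c[...,0]-.41)<.04)&(abs(c[...,1]-.32)<.04)
P=c[m]; print(m.sum(),P.mean(0), cv2.minAreaRect((P[:,:2]*1000).astype(np.float32)), P[:,2].max())
im=d["image"].astype(int); g=(im.min(-1)>110)&(abs(c[...,0]-.41)<.13)&(abs(c[...,1]-.32)<.13)&(im.max(-1)-im.min(-1)<30)
Q=c[g]; print(g.sum(), cv2.minAreaRect((Q[:,:2]*1000).astype(np.float32)))
crop(d,110,240,240,340,6,"t5c")
E
```

```text
t 41.55 pos [ 0.5413 -0.0049  0.185 ] F [ 1.3 -0.3 -0.3] open 0.197 q [ 0.15  0.31 -0.23  2.03  0.12  0.55  1.52]
axes x [-0.097  0.995 -0.   ] y [ 0.259  0.025 -0.965] z [-0.961 -0.094 -0.261]
134 [0.41312195 0.32130188 0.02801805] ((413.2386779785156, 322.385009765625), (12.949531555175781, 43.807254791259766), 80.39913177490234) 0.03394305086878715
4055 ((409.3206787109375, 324.6884460449219), (187.0373077392578, 129.5768280029297), 82.60253143310547)
```

View pics/w19.png

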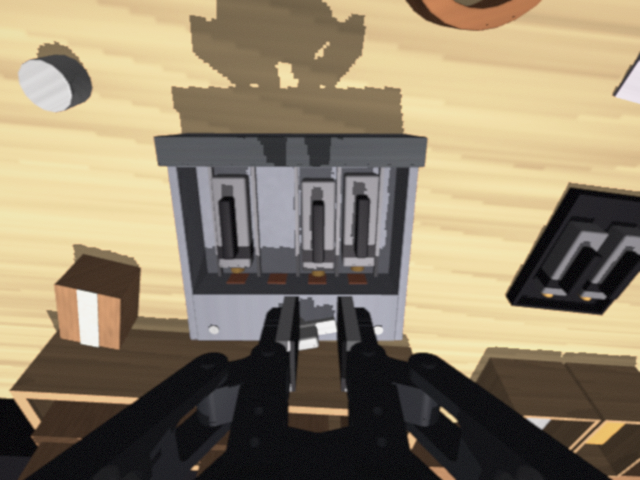

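View pics/t5.png

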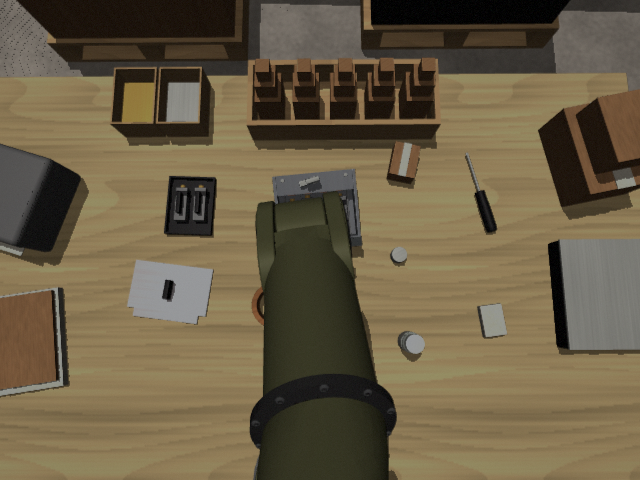

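```bash
cat >> go.py <<'E'
def pitched(yaw,pitch,sgn=1):
    B=(R.from_euler('z',yaw,degrees=True)*R.from_euler('y',pitch,degrees=True)).as_matrix(); x=sgn*B[:,1]; y=-B[:,2]
    return R.from_matrix(np.c_[x,y,np.cross(x,y)]),B
E
python3 - <<'E'
from go import *
tr,B=pitched(-7.2,15); g=np.array([.4132,.325,.010]); h=g+B[:,2]*.15
print(h); delta(h,tr)
E
```

```text
[0.45171673 0.32013421 0.15488887]
slide [0.3324, 0.0146, 0.0653] rot [0.5278, 0.225, -0.0003] deg 32.9
```

Emit:
drive_tool:
  slide:
    - [0.015,-0.005,0.003]
    - [0.045,-0.01,0.009]
    - [0.08,-0.012,0.016]
    - [0.12,-0.012,0.024]
    - [0.16,-0.01,0.031]
    - [0.2,-0.005,0.039]
    - [0.24,0,0.047]
    - [0.28,0.007,0.055]
    - [0.315,0.013,0.062]
    - [0.332,0.015,0.065]
  delta_rot:
    - [0.024,0.01,0]
    - [0.071,0.03,0]
    - [0.127,0.054,0]
    - [0.19,0.081,0]
    - [0.254,0.108,0]
    - [0.317,0.135,0]
    - [0.38,0.162,0]
    - [0.444,0.19,0]
    - [0.5,0.213,0]
    - [0.528,0.225,0]
  grip: 40

```text
time: 42.65
tool_pos: [0.4492, 0.3229, 0.1496]
ee_rot: [0.597, -0.453, -0.4, 0.528]
force: [-0.4, 0.5, 0.2]
opening: 0.402
```

Emit:
drive_tool:
  slide:
    - [0,0,0]
    - [0,0,0]
    - [0,0,0]
    - [0,0,0]
    - [0,0,0]
    - [0,0,0]
    - [0,0,0]
    - [0,0,0]
    - [0,0,0]
    - [0,0,0]
  delta_rot:
    - [0,0,0]
    - [0,0,0]
    - [0,0,0]
    - [0,0,0]
    - [0,0,0]
    - [0,0,0]
    - [0,0,0]
    - [0,0,0]
    - [0,0,0]
    - [0,0,0]

```text
time: 43.65
tool_pos: [0.4508, 0.3199, 0.1513]
ee_rot: [0.596, -0.455, -0.401, 0.526]
force: [0.3, -0.4, -0.5]
opening: 0.403
```

```bash
python3 - <<'E'
from go import *
st()
d=get("wrist"); tr,B=pitched(-7.2,15); g=np.array([.4132,.325,.010]); delta(g,tr)
C=R.from_euler('z',-7.2,degrees=True); f=lambda P:C.apply(np.array(P)/1000.)+[.4132,.325,0]
q=proj(d,f([[60,92,4],[60,-92,4],[-50,92,4],[-50,-92,4],[-69,75,4],[-69,-75,4],[22,6,30],[22,-6,30],[-22,6,30],[-22,-6,30]]));print(q.round())
crop(d,0,0,640,480,1.25,"w20",q)
d=get("top","t6")
c=cloud(d); p=np.load("bay.npy"); r,t=bayT(p+[0,-.0027,0]); Q=(c.reshape(-1,3)-t)@r.as_matrix()*1000
for l in(-54,-18,18,54):
    m=(abs(Q[:,1]-l)<16)&(abs(Q[:,0])<49)&(Q[:,2]>30)&(Q[:,2]<60); b=(abs(Q[:,1]-l)<13)&(abs(Q[:,0])<45)&(Q[:,2]>12)&(Q[:,2]<28)
    if m.sum(): print(l,m.sum(),Q[m].mean(0).round(1),Q[m][:,2].std().round(1),"body z",np.median(Q[b][:,2]).round(1),Q[b][:,2].std().round(1))
crop(d,260,160,420,260,5,"t6c")
E
```

```text
t 43.65 pos [0.4508 0.3199 0.1513] F [ 0.3 -0.4 -0.5] open 0.403 q [-0.39  0.59 -0.27  1.62 -0.04  1.14  0.83]
axes x [ 0.125  0.992 -0.001] y [-0.263  0.032 -0.964] z [-0.957  0.121  0.265]
slide [0.0005, 0.1463, -0.0008] rot [-0.0063, 0.0002, -0.0008] deg 0.4
[[422. 293.]
 [215. 292.]
 [425. 167.]
 [213. 167.]
 [405. 145.]
 [232. 145.]
 [326. 253.]
 [311. 253.]
 [326. 198.]
 [311. 198.]]
-54 101 [ -1.5 -53.   37.4] 2.2 body z 19.7 2.0
18 96 [ 1.8 19.9 37.8] 1.8 body z 19.6 2.0
54 102 [-2.4 55.  37.2] 1.9 body z 19.7 2.0
```

View pics/w20.png

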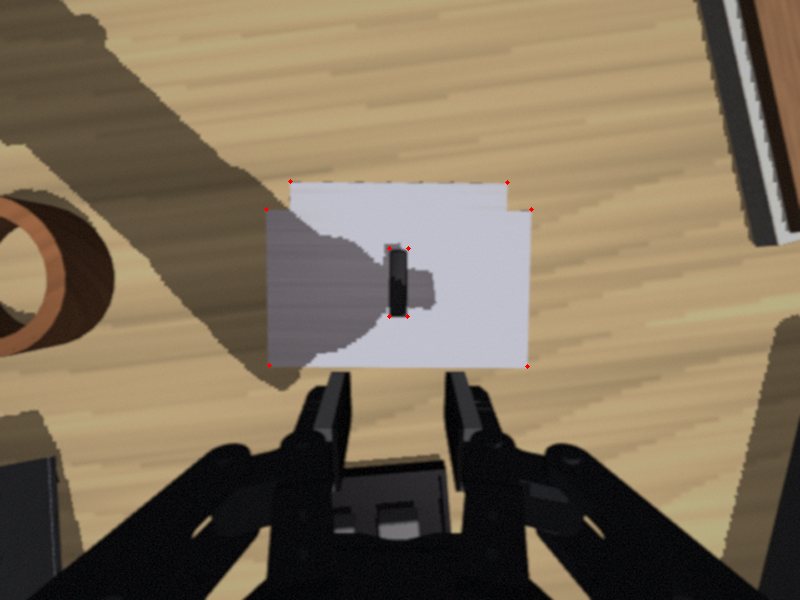

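View pics/t6c.png

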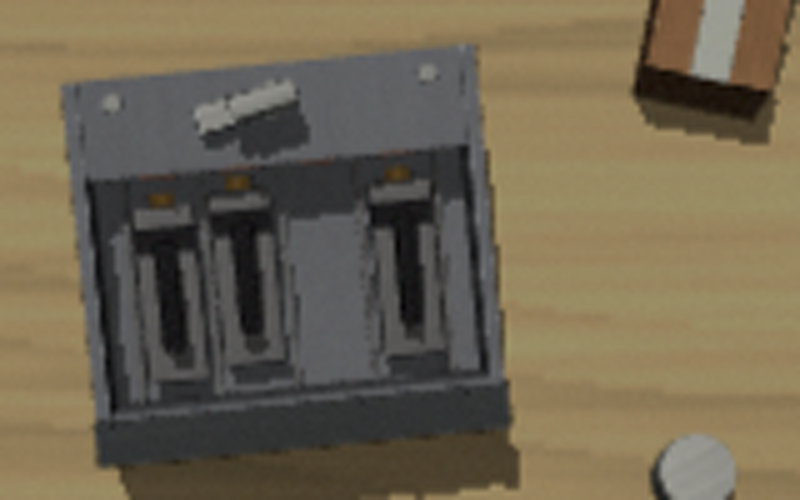

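Emit:
drive_tool:
  slide:
    - [0,0.02,0]
    - [0,0.042,0]
    - [0,0.064,-0.001]
    - [0,0.085,-0.001]
    - [0,0.104,-0.001]
    - [0,0.12,-0.001]
    - [0,0.133,-0.001]
    - [0,0.142,-0.001]
    - [0,0.146,-0.001]
    - [0,0.146,-0.001]
  delta_rot:
    - [-0.006,0,0]
    - [-0.006,0,0]
    - [-0.006,0,0]
    - [-0.006,0,0]
    - [-0.006,0,0]
    - [-0.006,0,0]
    - [-0.006,0,0]
    - [-0.006,0,0]
    - [-0.006,0,0]
    - [-0.006,0,0]

```text
time: 44.75
tool_pos: [0.4133, 0.3245, 0.0101]
ee_rot: [0.595, -0.457, -0.402, 0.525]
force: [0.8, -0.8, -0.7]
opening: 0.397
```

Emit:
drive_tool:
  slide:
    - [0,0,0]
    - [0,0,0]
    - [0,0,0]
    - [0,0,0]
    - [0,0,0]
    - [0,0,0]
    - [0,0,0]
    - [0,0,0]
    - [0,0,0]
    - [0,0,0]
  delta_rot:
    - [0,0,0]
    - [0,0,0]
    - [0,0,0]
    - [0,0,0]
    - [0,0,0]
    - [0,0,0]
    - [0,0,0]
    - [0,0,0]
    - [0,0,0]
    - [0,0,0]
  grip: 0
  grip_force: 90

```text
time: 45.75
tool_pos: [0.4141, 0.3247, 0.0111]
ee_rot: [0.595, -0.457, -0.403, 0.524]
force: [0.4, -0.7, 6.0]
opening: 0.118
```

```bash
python3 - <<'E'
from go import *
import pickle
st()
p0,r0=tool()
# cover pose at grasp: relative transform tool->cover
C=R.from_euler('z',-7.2,degrees=True); o=np.array([.4132,.325,0.])
rel_r=(r0.inv()*C); rel_t=r0.inv().apply(o-p0)
pickle.dump((rel_r.as_quat(),rel_t),open("rel.pkl","wb")); print(rel_t,rel_r.as_rotvec())
E
```

```text
t 45.75 pos [0.4141 0.3247 0.0111] F [ 0.4 -0.7  6. ] open 0.118 q [-0.44  0.73 -0.26  1.83 -0.01  0.78  0.81]
axes x [0.125 0.992 0.   ] y [-0.256  0.033 -0.966] z [-0.959  0.121  0.258]
[ 0.00014804  0.01093323 -0.00195682] [ 1.01487769  1.01514474 -1.32117675]
```

Emit:
drive_tool:
  slide:
    - [0,-0.005,0.001]
    - [0,-0.014,0.004]
    - [0,-0.029,0.008]
    - [0,-0.048,0.013]
    - [0,-0.068,0.018]
    - [0,-0.092,0.025]
    - [0,-0.116,0.031]
    - [0,-0.14,0.037]
    - [0,-0.155,0.041]
    - [0,-0.164,0.044]
  delta_rot:
    - [0,0,0]
    - [0,0,0]
    - [0,0,0]
    - [0,0,0]
    - [0,0,0]
    - [0,0,0]
    - [0,0,0]
    - [0,0,0]
    - [0,0,0]
    - [0,0,0]

```text
time: 46.75
tool_pos: [0.4136, 0.3248, 0.1819]
ee_rot: [0.595, -0.457, -0.403, 0.524]
force: [0.2, -0.4, -1.9]
opening: 0.118
```

```bash
cat > cov.py <<'E'
from go import *
import pickle
def rel():
    a,b=pickle.load(open("rel.pkl","rb")); return R.from_quat(a),b
def coverpose():
    rr,rt=rel(); p,r=tool(); return r*rr, p+r.apply(rt)
def inb():
    p=np.load("bay.npy"); rb,tb=bayT(p); rc,tc=coverpose()
    e=(rb.inv()*rc); pts=rc.apply(np.array([[0,0,0],[-69,0,2],[60,0,2]])/1000.)+tc
    print("cover in bay: origin,lip,top",(rb.inv().apply(pts-tb)*1000).round(1).tolist(),"rotvec deg",np.degrees(e.as_rotvec()).round(2))
def goal(th,lip):
    """cover extra tilt th deg, lip mid edge at bay coords (mm) -> tool target"""
    p=np.load("bay.npy"); rb,tb=bayT(p); rc=rb*R.from_euler('y',-th,degrees=True)
    lw=rb.apply(np.array(lip)/1000.)+tb; o=lw-rc.apply(np.array([-69,0,2])/1000.)
    rr,rt=rel(); r=rc*rr.inv(); return o-r.apply(rt), r
CP=[[60,92,4],[60,-92,4],[-50,92,4],[-50,-92,4],[-69,75,4],[-69,-75,4],[22,6,30],[22,-6,30],[-22,6,30],[-22,-6,30]]
def ov(d,name,s=1.25,box=(0,0,640,480),bay=True):
    rc,tc=coverpose(); q=proj(d,rc.apply(np.array(CP)/1000.)+tc)
    if bay: q=np.r_[q,proj(d,b2w(np.load("bay.npy"),[[96,92,44],[96,-92,44],[-54,92,59],[-54,-92,59],[-74,92,59],[-74,-92,59]]))]
    crop(d,*box,s,name,q)
E
python3 - <<'E'
from cov import *
st(); inb()
d=get("wrist"); ov(d,"w21"); d=get("scene"); ov(d,"s21",3,(330,190,560,340))
t,r=goal(10,[-40,0,75]); delta(t,r)
E
```

```text
t 46.75 pos [0.4136 0.3248 0.1819] F [ 0.2 -0.4 -1.9] open 0.118 q [-0.42  0.52 -0.28  1.67 -0.05  1.15  0.8 ]
axes x [0.125 0.992 0.   ] y [-0.255  0.033 -0.966] z [-0.959  0.121  0.257]
cover in bay: origin,lip,top [[-96.1, 359.5, 171.6], [-160.6, 374.7, 190.9], [-39.1, 346.3, 158.4]] rotvec deg [ -1.65  14.92 -12.64]
slide [-0.3203, -0.0054, -0.2196] rot [-0.4341, -0.2234, 0.0099] deg 28.0
```

View pics/w21.png

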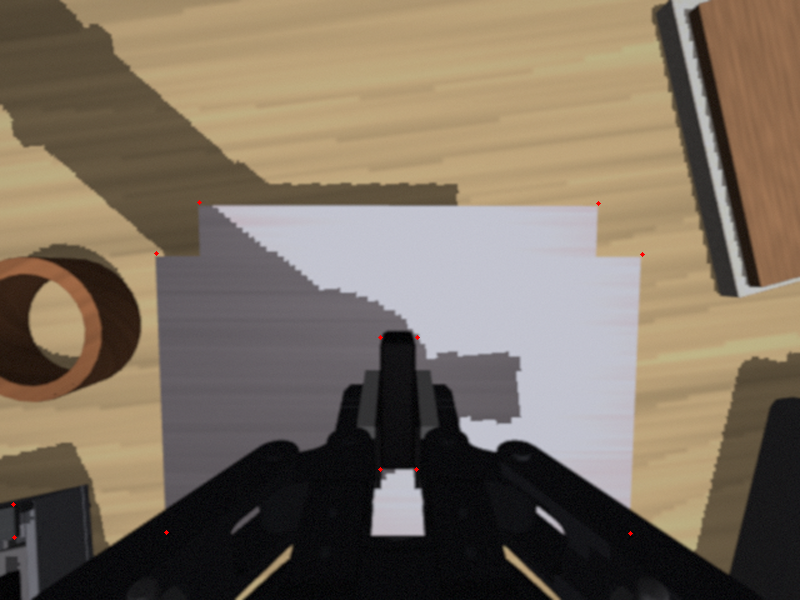

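View pics/s21.png

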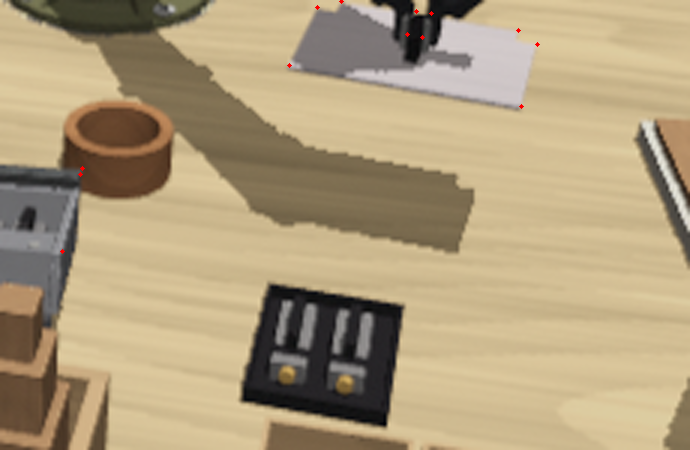

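```bash
python3 - <<'E'
from cov import *
d=get("wrist"); ov(d,"w22a",4,(110,150,310,300),False); ov(d,"w22b",4,(290,150,530,300),False)
E
```

```text
(no output)
```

View pics/w22a.png

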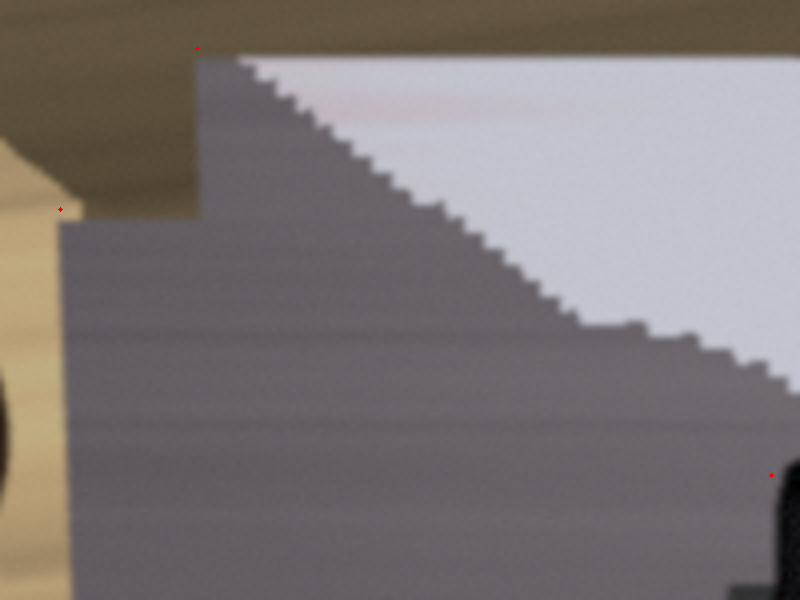

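View pics/w22b.png

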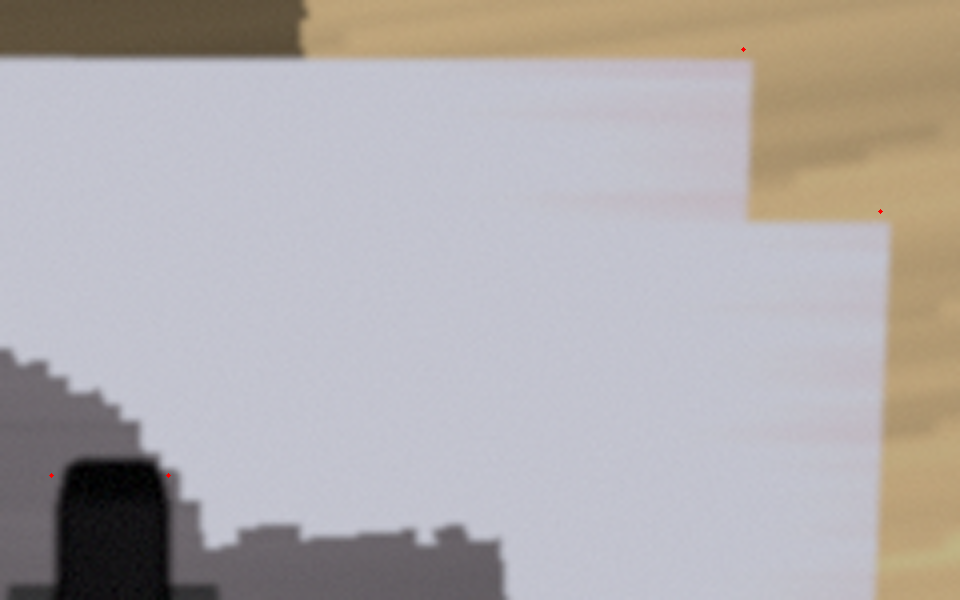

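```bash
cat > fitrel.py <<'E'
from cov import *
def fitrel(d,obs,idx,save=True,sig=None):
    rr,rt=rel(); p,r=tool()
    def f(x):
        # x: rotvec (cover frame), translation mm (cover frame)
        rc=r*rr*R.from_rotvec(x[:3]); tc=p+r.apply(rt)+(r*rr).apply(x[3:]/1000.)
        q=proj(d,rc.apply(np.array(CP)[idx]/1000.)+tc)
        return np.r_[((q-obs)/0.5).ravel(), x[:3]/np.radians([.5,4,.5]), x[3:]/np.array([2,1,1.5])]
    s=least_squares(f,np.zeros(6),x_scale=[.01]*3+[1]*3); x=s.x
    print("rot deg",np.degrees(x[:3]).round(2),"t mm",x[3:].round(2),"res px",(s.fun[:2*len(idx)]*.5).round(2))
    if save:
        nr=rr*R.from_rotvec(x[:3]); nt=rt+rr.apply(x[3:]/1000.); pickle.dump((nr.as_quat(),nt),open("rel.pkl","wb"))
E
cp rel.pkl rel0.pkl
python3 - <<'E'
from fitrel import *
d=get("wrist")
A=lambda x,y:(110+x/4-.5,150+y/4-.5); B=lambda x,y:(290+x/4-.5,150+y/4-.5)
obs=np.array([A(57,222),B(889,223),A(196,57),B(751,59),B(62,460),B(165,460)])
# CP idx: 2=+y shoulder? check which side is +y
rc,tc=coverpose(); print(proj(d,rc.apply(np.array(CP)/1000.)+tc).round(1).tolist())
fi=[3,2,5,4,9,8]
fitrel(d,obs,fi)
inb(); ov(d,"w22m",4,(110,150,310,300),False)
E
```

```text
[[501.3, 423.9], [133.0, 423.5], [510.4, 202.5], [124.3, 202.1], [476.1, 162.0], [158.7, 161.7], [331.5, 373.3], [302.7, 373.2], [331.9, 268.8], [302.5, 268.7]]
rot deg [-0.06 -5.84  0.01] t mm [0.99 0.25 6.32] res px [-0.34 -1.23  0.39 -1.08  1.42  0.18 -1.48  0.03 -2.25  0.85  2.24  0.87]
cover in bay: origin,lip,top [[-94.7, 359.1, 175.3], [-160.8, 374.2, 188.0], [-36.5, 346.0, 168.0]] rotvec deg [ -2.43   9.24 -12.49]
```

```bash
python3 - <<'E'
from fitrel import *
import shutil; shutil.copy("rel0.pkl","rel.pkl")
d=get("wrist"); c=cloud(d); 
rows=[]
for (u0,u1,v0,v1) in [(140,280,215,260),(350,490,215,300),(170,470,170,195)]:
    rows.append(c[v0:v1,u0:u1].reshape(-1,3))
P=np.vstack(rows); P=P[P[:,2]>.1]; ctr=P.mean(0); U,S,V=np.linalg.svd(P-ctr,full_matrices=False); n=V[2]*np.sign(V[2][2]); print("n",n.round(4),"rms",np.std((P-ctr)@n)*1000)
rc,tc=coverpose(); print("pred n",rc.as_matrix()[:,2].round(4), "plane offset of pred origin-top (mm)", ((ctr-tc)@n)*1000, "pitch deg", np.degrees(np.arcsin(n@rc.as_matrix()[:,0])),"roll",np.degrees(np.arcsin(n@rc.as_matrix()[:,1])))
# depth reference check: bench plane
print(np.median(c[20:100,350:500].reshape(-1,3),0))
E
```

```text
n [2.230e-02 7.000e-04 9.998e-01] rms 10.185951948884103
pred n [0.0026 0.0017 1.    ] plane offset of pred origin-top (mm) 4.742003455131084 pitch deg 1.1252022141608418 roll 0.08642316785736308
[0.23588845 0.4465239  0.0006469 ]
```

```bash
python3 - <<'E'
from fitrel import *
d=get("wrist"); c=cloud(d); rc,tc=coverpose()
q=rc.inv().apply(c.reshape(-1,3)-tc).reshape(c.shape)*1000
m=(q[...,0]>-65)&(q[...,0]<-5)&(abs(q[...,1])<70)&(abs(q[...,1])>25)&(abs(q[...,2]-4)<12)
P=q[m]; A=np.c_[P[:,:2],np.ones(len(P))]; w=np.ones(len(P),bool)
for _ in range(4):
    k=np.linalg.lstsq(A[w],P[w,2],rcond=None)[0]; w=abs(P[:,2]-A@k)<1.5
print(len(P),w.sum(),"slopes deg",np.degrees(k[:2]).round(2),"z at origin",k[2].round(2),"rms",np.std((P[:,2]-A@k)[w]).round(2))
# fin top
m=(abs(q[...,0])<30)&(abs(q[...,1])<5)&(q[...,2]>20)&(q[...,2]<45); v,u=np.where(m); print("fin pts",len(v)); 
for x0 in range(-30,10,4):
    s=m&(q[...,0]>=x0)&(q[...,0]<x0+4); print(x0, s.sum(), np.median(q[s][:,2]).round(1) if s.sum() else None)
E
```

```text
23705 23275 slopes deg [-0.   -0.07] z at origin 4.64 rms 0.59
fin pts 2657
-30 0 None
-26 0 None
-22 267 29.9
-18 242 30.6
-14 234 30.6
-10 230 30.6
-6 248 30.5
-2 240 30.6
2 241 30.6
6 239 30.6
```

```bash
python3 - <<'E'
from fitrel import *
d=get("wrist"); c=cloud(d); rc,tc=coverpose()
q=rc.inv().apply(c.reshape(-1,3)-tc).reshape(c.shape)*1000
for u in range(180,460,40):
    col=q[:,u]; ok=abs(col[:,2]-4.6)<3; print("lip x at u",u,col[ok][:,0].min().round(2),end=" ")
print()
for v in range(206,240,10):
    col=q[v]; ok=(abs(col[:,2]-4.6)<3); print("y range",col[ok][:,1].min().round(1),col[ok][:,1].max().round(1))
m=(abs(q[...,1])<5)&(q[...,2]>26)&(q[...,2]<36); print("fin xmin",q[m][:,0].min())
E
```

```text
lip x at u 180 -68.04 lip x at u 220 -68.02 lip x at u 260 -67.73 lip x at u 300 -67.61 lip x at u 340 -67.56 lip x at u 380 -67.52 lip x at u 420 -67.58 
y range -92.0 91.5
y range -92.0 91.6
y range -91.8 91.7
y range -91.7 91.5
fin xmin -21.18022533438469
```

```bash
python3 - <<'E'
from fitrel import *
rr,rt=rel(); rt=rt+rr.apply(np.array([1.0,-.1,.2])/1000); pickle.dump((rr.as_quat(),rt),open("rel.pkl","wb"))
inb()
for th,l in [(10,[-30,0,95])]:
    t,r=goal(th,l); print(t); delta(t,r)
E
```

```text
cover in bay: origin,lip,top [[-96.6, 358.7, 169.0], [-161.0, 373.9, 188.5], [-39.5, 345.5, 155.6]] rotvec deg [ -1.77  15.11 -12.63]
[ 0.58917866 -0.01906272  0.15116565]
slide [-0.3186, -0.0291, -0.2176] rot [-0.4374, -0.2237, 0.0077] deg 28.2
```

Emit:
drive_tool:
  slide:
    - [-0.01,-0.005,-0.007]
    - [-0.035,-0.015,-0.024]
    - [-0.065,-0.022,-0.044]
    - [-0.1,-0.028,-0.068]
    - [-0.135,-0.03,-0.092]
    - [-0.17,-0.03,-0.116]
    - [-0.205,-0.03,-0.14]
    - [-0.24,-0.03,-0.164]
    - [-0.27,-0.03,-0.184]
    - [-0.295,-0.03,-0.201]
  delta_rot:
    - [-0.014,-0.007,0]
    - [-0.048,-0.024,0.001]
    - [-0.089,-0.046,0.002]
    - [-0.137,-0.07,0.002]
    - [-0.185,-0.095,0.003]
    - [-0.233,-0.119,0.004]
    - [-0.281,-0.144,0.005]
    - [-0.329,-0.168,0.006]
    - [-0.37,-0.189,0.007]
    - [-0.405,-0.207,0.007]

```text
time: 48.1
tool_pos: [0.577, 0.0031, 0.1568]
ee_rot: [-0.444, 0.513, 0.556, -0.48]
force: [0.6, -0.2, -2.4]
opening: 0.116
```

Emit:
drive_tool:
  slide:
    - [-0.008,0,-0.006]
    - [-0.016,0,-0.012]
    - [-0.022,0.001,-0.016]
    - [-0.0236,0.001,-0.0166]
    - [-0.0236,0.001,-0.0166]
    - [-0.0236,0.001,-0.0166]
    - [-0.0236,0.001,-0.0166]
    - [-0.0236,0.001,-0.0166]
    - [-0.0236,0.001,-0.0166]
    - [-0.0236,0.001,-0.0166]
  delta_rot:
    - [-0.01,-0.005,0]
    - [-0.02,-0.01,0]
    - [-0.03,-0.015,0]
    - [-0.032,-0.017,0]
    - [-0.032,-0.017,0]
    - [-0.032,-0.017,0]
    - [-0.032,-0.017,0]
    - [-0.032,-0.017,0]
    - [-0.032,-0.017,0]
    - [-0.032,-0.017,0]

```text
time: 49.1
tool_pos: [0.5953, -0.0154, 0.1585]
ee_rot: [-0.432, 0.515, 0.568, -0.475]
force: [0.2, 0.7, -1.2]
opening: 0.115
```

```bash
python3 - <<'E'
from fitrel import *
st(); inb()
d=get("wrist"); ov(d,"w23"); 
c=cloud(d); rc,tc=coverpose(); q=rc.inv().apply(c.reshape(-1,3)-tc).reshape(c.shape)*1000
for u in range(180,460,40):
    col=q[:,u]; ok=abs(col[:,2]-4.6)<4; print("lip x",u,col[ok][:,0].min().round(2),end=" ")
m=(q[...,0]>-65)&(q[...,0]<-5)&(abs(q[...,1])<70)&(abs(q[...,1])>25)&(abs(q[...,2]-4)<8)
P=q[m]; A=np.c_[P[:,:2],np.ones(len(P))]; w=np.ones(len(P),bool)
for _ in range(4):
    k=np.linalg.lstsq(A[w],P[w,2],rcond=None)[0]; w=abs(P[:,2]-A@k)<1.5
print("slopes",np.degrees(k[:2]).round(2),k[2].round(2))
d=get("scene"); ov(d,"s23",4,(240,180,400,310))
t,r=goal(10,[-40,0,55]); delta(t,r)
t,r=goal(10,[-48,0,48]); delta(t,r)
t,r=goal(10,[-66.5,0,47.5]); delta(t,r)
E
```

```text
t 49.1 pos [ 0.5953 -0.0154  0.1585] F [ 0.2  0.7 -1.2] open 0.115 q [ 0.15  0.45 -0.23  1.85  0.14  0.68  1.52]
axes x [-0.097  0.995  0.002] y [ 0.175  0.019 -0.984] z [-0.98  -0.095 -0.176]
cover in bay: origin,lip,top [[46.4, 3.1, 110.5], [-21.9, 3.1, 100.4], [105.1, 3.1, 122.9]] rotvec deg [  0.09 -10.07  -0.  ]
lip x 180 -68.73 lip x 220 -68.82 lip x 260 -68.77 lip x 300 -68.88 lip x 340 -68.97 lip x 380 -69.01 lip x 420 -68.6 slopes [-0.08 -0.  ] 4.01
slide [-0.003, 0.0468, 0.0142] rot [0.0012, 0.0001, 0.0015] deg 0.1
slide [-0.003, 0.0544, 0.0215] rot [0.0012, 0.0001, 0.0015] deg 0.1
slide [-0.003, 0.0565, 0.0399] rot [0.0012, 0.0001, 0.0015] deg 0.1
```

View pics/w23.png

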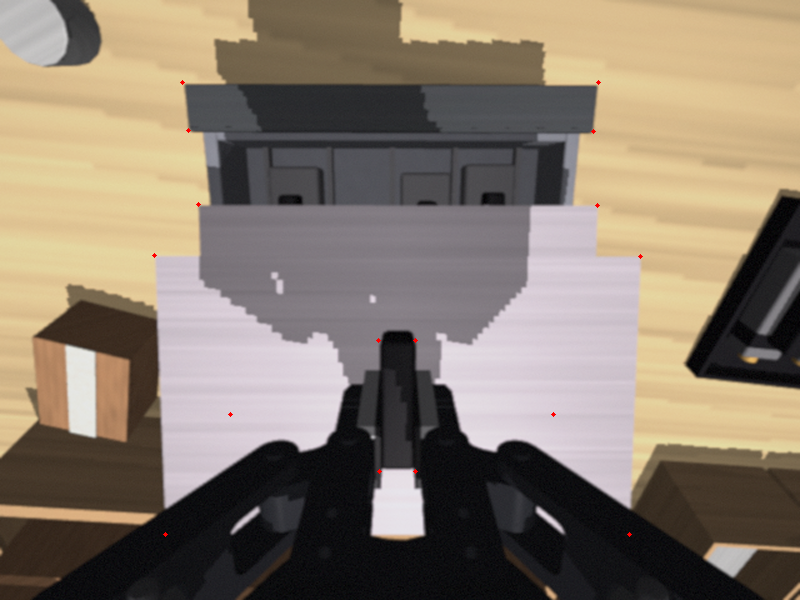

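View pics/s23.png

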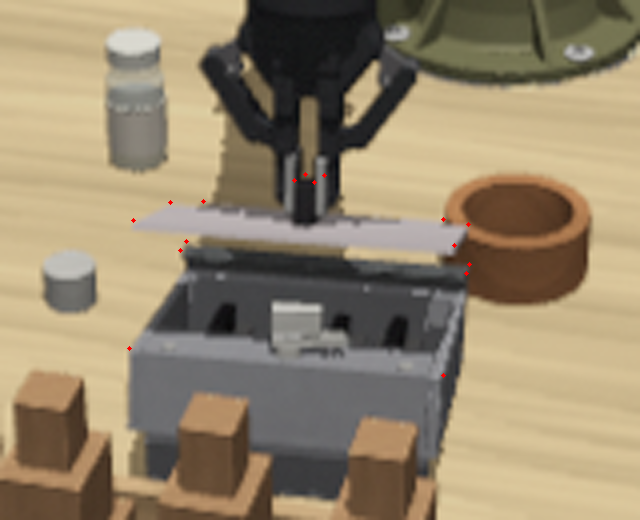

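```bash
python3 - <<'E'
from fitrel import *
t,r=goal(10,[-44,0,48.5]); delta(t,r)
E
```

```text
slide [-0.003, 0.0536, 0.0176] rot [0.0012, 0.0001, 0.0015] deg 0.1
```

Emit:
drive_tool:
  slide:
    - [-0.001,0.006,0.005]
    - [-0.002,0.013,0.01]
    - [-0.003,0.021,0.015]
    - [-0.003,0.029,0.0176]
    - [-0.003,0.037,0.0176]
    - [-0.003,0.044,0.0176]
    - [-0.003,0.05,0.0176]
    - [-0.003,0.0536,0.0176]
    - [-0.003,0.0536,0.0176]
    - [-0.003,0.0536,0.0176]
  delta_rot:
    - [0.001,0,0.0015]
    - [0.001,0,0.0015]
    - [0.001,0,0.0015]
    - [0.001,0,0.0015]
    - [0.001,0,0.0015]
    - [0.001,0,0.0015]
    - [0.001,0,0.0015]
    - [0.001,0,0.0015]
    - [0.001,0,0.0015]
    - [0.001,0,0.0015]

```text
time: 50.2
tool_pos: [0.5874, -0.0191, 0.1032]
ee_rot: [-0.432, 0.515, 0.568, -0.476]
force: [-7.4, -0.6, 9.0]
opening: 0.116
```

```bash
python3 - <<'E'
from fitrel import *
st(); inb()
d=get("wrist"); ov(d,"w24"); crop(d,100,150,540,330,1.8,"w24c")
c=cloud(d); p=np.load("bay.npy"); rb,tb=bayT(p); Q=rb.inv().apply(c.reshape(-1,3)-tb)*1000
m=(abs(Q[:,1])<80)&(Q[:,0]>-74)&(Q[:,0]<-54)&(Q[:,2]>55); print("ledge top z",np.median(Q[m][:,2]),m.sum(),"xmax",np.percentile(Q[m][:,0],[1,99]))
for t_ in([-55,0,47.8],[-66.5,0,47.5]):
    t,r=goal(10,t_); delta(t,r)
E
```

```text
t 50.2 pos [ 0.5874 -0.0191  0.1032] F [-7.4 -0.6  9. ] open 0.116 q [ 0.14  0.51 -0.21  1.94  0.17  0.53  1.5 ]
axes x [-0.097  0.995 -0.   ] y [ 0.174  0.017 -0.985] z [-0.98  -0.095 -0.175]
cover in bay: origin,lip,top [[24.2, 0.1, 59.1], [-44.1, 0.1, 49.1], [82.9, 0.1, 71.5]] rotvec deg [-1.000e-02 -1.001e+01  2.000e-02]
ledge top z 59.34221840584674 17204 xmax [-73.07523803 -54.12563184]
slide [-0.0001, 0.0022, 0.0107] rot [0.0001, 0.0002, -0.0003] deg 0.0
slide [-0.0001, 0.0035, 0.0221] rot [0.0001, 0.0002, -0.0003] deg 0.0
```

View pics/w24.png

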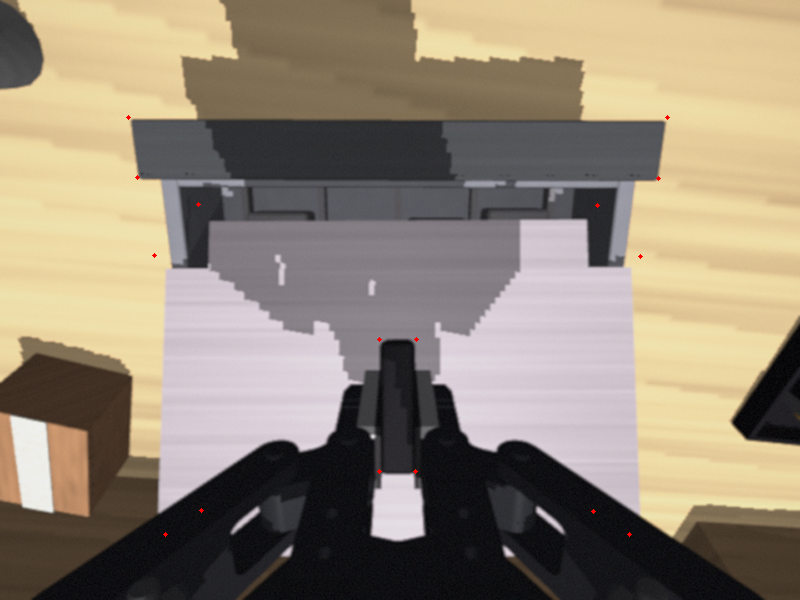

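Emit:
drive_tool:
  slide:
    - [0,-0.004,0]
    - [0,-0.01,0]
    - [0,-0.018,0]
    - [0,-0.026,0]
    - [0,-0.034,0]
    - [0,-0.04,0]
    - [0,-0.045,0]
    - [0,-0.045,0]
    - [0,-0.045,0]
    - [0,-0.045,0]
  delta_rot:
    - [0,0,0]
    - [0,0,0]
    - [0,0,0]
    - [0,0,0]
    - [0,0,0]
    - [0,0,0]
    - [0,0,0]
    - [0,0,0]
    - [0,0,0]
    - [0,0,0]

```text
time: 51.25
tool_pos: [0.5797, -0.02, 0.1466]
ee_rot: [-0.432, 0.515, 0.567, -0.476]
force: [0.3, -1.2, -2.1]
opening: 0.116
```

```bash
cat > meas.py <<'E'
from fitrel import *
def meas(d,upd=False):
    c=cloud(d); rc,tc=coverpose(); q=rc.inv().apply(c.reshape(-1,3)-tc).reshape(c.shape)*1000
    m=(q[...,0]>-62)&(q[...,0]<-5)&(abs(q[...,1])<70)&(abs(q[...,1])>25)&(abs(q[...,2]-4)<14)
    P=q[m]; A=np.c_[P[:,:2],np.ones(len(P))]
    # robust: from mode
    from scipy.optimize import least_squares
    k=least_squares(lambda k:A@k-P[:,2],[0,0,4],loss='cauchy',f_scale=.5).x
    w=abs(P[:,2]-A@k)<1.5; k=np.linalg.lstsq(A[w],P[w,2],rcond=None)[0]
    xs=[]
    for u in range(180,460,20):
        col=q[:,u]; ok=(abs(col[:,2]-(k[0]*col[:,0]+k[1]*col[:,1]+k[2]))<1.5)&(col[:,0]<-40)
        if ok.sum(): xs.append(col[ok][:,0].min())
    ys=[]
    for v in range(200,300,3):
        row=q[v]; ok=abs(row[:,2]-(k[0]*row[:,0]+k[1]*row[:,1]+k[2]))<1.5
        ok&=(row[:,0]>-45)&(row[:,0]<0)
        if ok.sum()>50: ys.append([row[ok][:,1].min(),row[ok][:,1].max()])
    print("slope deg",np.degrees(np.arctan(k[:2])).round(2),"z0",k[2].round(2),"n",w.sum(),"lip x",np.median(xs).round(2),np.round(xs,1).tolist()[::3],"y",np.median(ys,0).round(1) if ys else None)
    return k,np.median(xs)
def adj(pitch_deg,dx,dy,dz):
    "pitch: positive raises +x end; translation in old cover frame mm"
    rr,rt=rel(); nr=rr*R.from_euler('y',-pitch_deg,degrees=True); nt=rt+rr.apply(np.array([dx,dy,dz])/1000.); pickle.dump((nr.as_quat(),nt),open("rel.pkl","wb"))
E
python3 - <<'E'
from meas import *
st(); inb()
d=get("wrist"); ov(d,"w25"); meas(d)
d=get("top"); crop(d,240,140,440,280,4,"t7c")
E
```

```text
t 51.25 pos [ 0.5797 -0.02    0.1466] F [ 0.3 -1.2 -2.1] open 0.116 q [ 0.16  0.44 -0.23  1.91  0.15  0.63  1.52]
axes x [-0.097  0.995  0.   ] y [ 0.174  0.017 -0.985] z [-0.98  -0.095 -0.174]
cover in bay: origin,lip,top [[27.9, 0.0, 103.0], [-40.4, 0.0, 93.1], [86.6, 0.0, 115.4]] rotvec deg [ 0.01 -9.98  0.  ]
slope deg [6.98 0.21] z0 3.42 n 20939 lip x -64.26 [-64.2, -64.3, -64.1, -64.7, -64.7] y [-91.7  91.7]
```

View pics/w25.png

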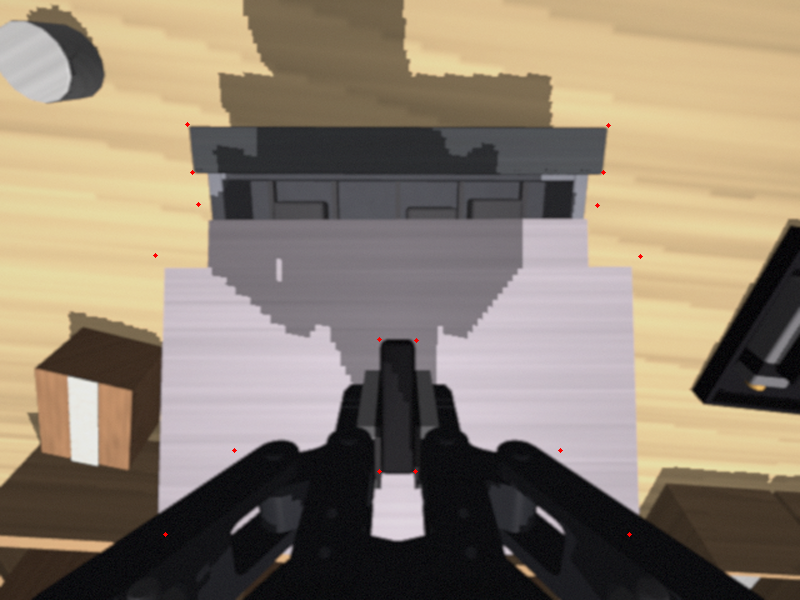

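View pics/t7c.png

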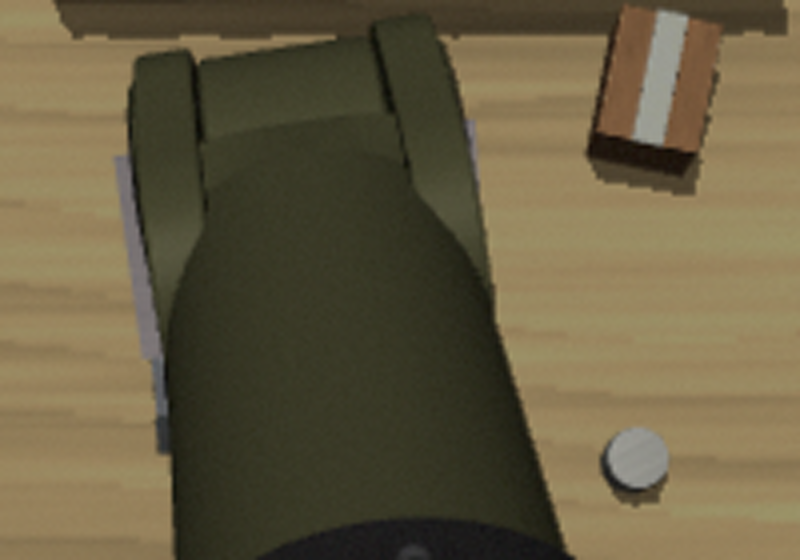

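```bash
python3 - <<'E'
from meas import *
adj(6.98,4.6,0,-0.07)
inb(); d=get("wrist"); meas(d); ov(d,"w26")
d=get("scene"); ov(d,"s26",4,(240,180,400,310))
for l in ([-49,0,85],[-49,0,48.5],[-66.5,0,48.]):
    t,r=goal(15,l); delta(t,r)
E
```

```text
cover in bay: origin,lip,top [[32.5, 0.1, 103.7], [-34.1, 0.0, 85.5], [89.3, 0.1, 123.2]] rotvec deg [ 1.000e-02 -1.696e+01  0.000e+00]
slope deg [-0.03  0.2 ] z0 3.98 n 20965 lip x -68.95 [-68.8, -68.8, -68.7, -69.6, -69.4] y [-92.   91.8]
slide [-0.0001, 0.0039, 0.0138] rot [0.0343, 0.0001, 0.0001] deg 2.0
slide [-0.0001, 0.0402, 0.0106] rot [0.0343, 0.0001, 0.0001] deg 2.0
slide [-0.0001, 0.0422, 0.028] rot [0.0343, 0.0001, 0.0001] deg 2.0
```

View pics/w26.png

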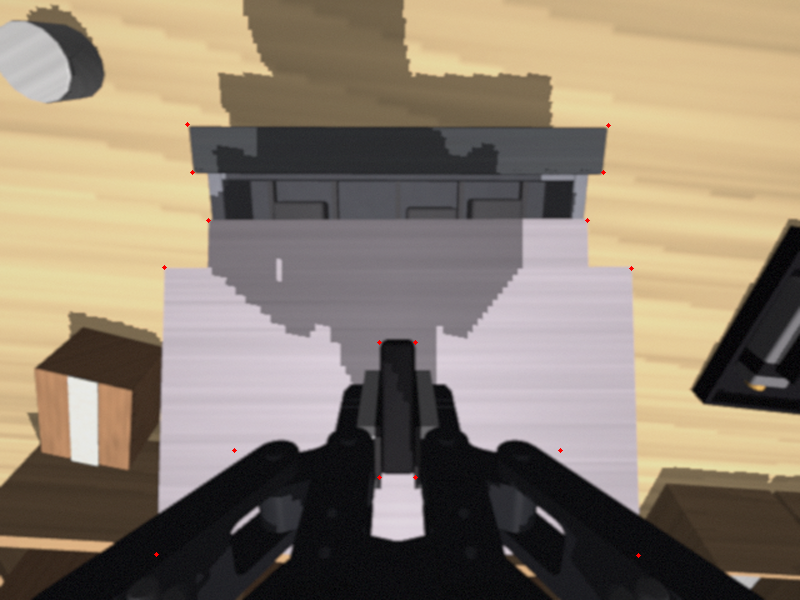

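View pics/s26.png

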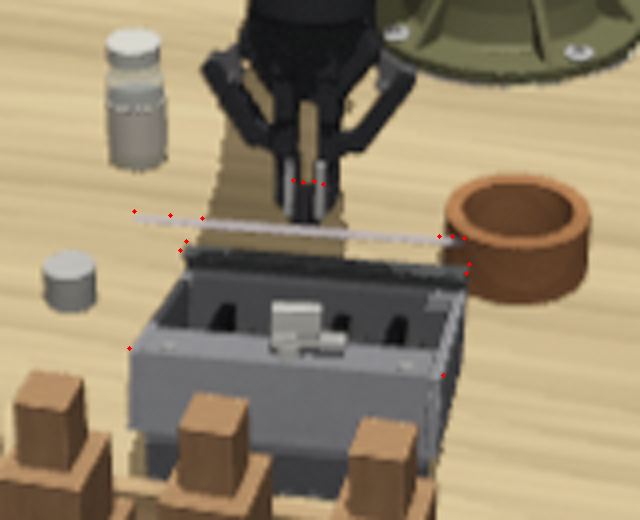

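Emit:
drive_tool:
  slide:
    - [0,0.002,0.006]
    - [0,0.004,0.012]
    - [0,0.004,0.0138]
    - [0,0.009,0.0133]
    - [0,0.016,0.0127]
    - [0,0.023,0.0121]
    - [0,0.03,0.0115]
    - [0,0.036,0.011]
    - [0,0.04,0.0106]
    - [0,0.04,0.0106]
  delta_rot:
    - [0.017,0,0]
    - [0.034,0,0]
    - [0.034,0,0]
    - [0.034,0,0]
    - [0.034,0,0]
    - [0.034,0,0]
    - [0.034,0,0]
    - [0.034,0,0]
    - [0.034,0,0]
    - [0.034,0,0]
  grip: 0
  grip_force: 110

```text
time: 52.45
tool_pos: [0.5763, -0.0202, 0.1049]
ee_rot: [-0.441, 0.507, 0.559, -0.485]
force: [-0.1, -1.1, -1.6]
opening: 0.107
```

```bash
python3 - <<'E'
from meas import *
st(); inb(); d=get("wrist"); meas(d); ov(d,"w27")
for l in ([-58,0,48.],[-62,0,48.],[-66.5,0,48.],[-68,0,48.]):
    t,r=goal(15,l); delta(t,r)
d=get("scene"); ov(d,"s27",4,(240,180,400,310))
E
```

```text
t 52.45 pos [ 0.5763 -0.0202  0.1049] F [-0.1 -1.1 -1.6] open 0.107 q [ 0.14  0.51 -0.21  1.93  0.17  0.58  1.5 ]
axes x [-0.097  0.995  0.   ] y [ 0.14   0.014 -0.99 ] z [-0.985 -0.096 -0.14 ]
cover in bay: origin,lip,top [[18.0, 0.1, 64.2], [-49.2, 0.1, 48.3], [75.4, 0.1, 81.7]] rotvec deg [ 1.000e-02 -1.498e+01  1.000e-02]
slope deg [-0.05  0.21] z0 3.63 n 20897 lip x -69.23 [-69.3, -69.0, -69.2, -69.6, -69.7] y [-91.8  91.7]
slide [-0.0001, 0.0018, 0.0089] rot [0.0003, 0.0002, 0.0001] deg 0.0
slide [-0.0001, 0.0023, 0.0129] rot [0.0003, 0.0002, 0.0001] deg 0.0
slide [-0.0001, 0.0028, 0.0174] rot [0.0003, 0.0002, 0.0001] deg 0.0
slide [-0.0001, 0.003, 0.0189] rot [0.0003, 0.0002, 0.0001] deg 0.0
```

View pics/w27.png

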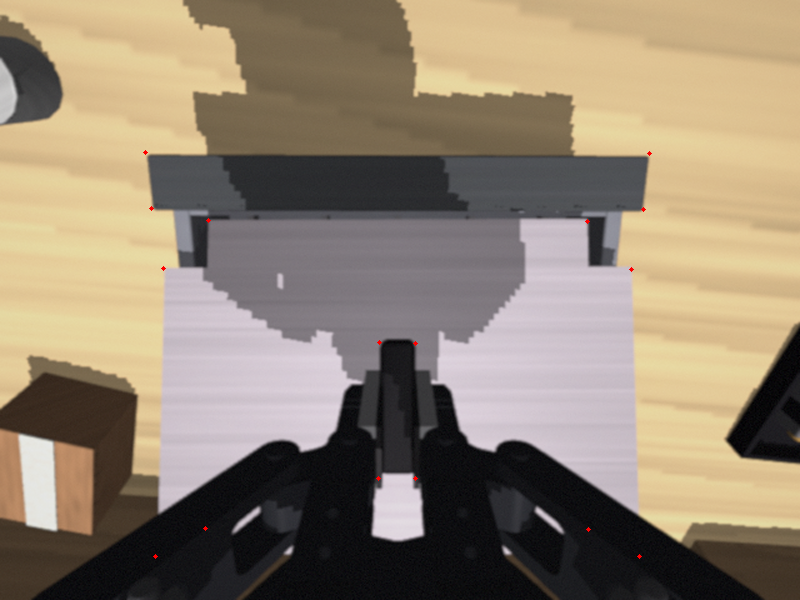

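View pics/s27.png

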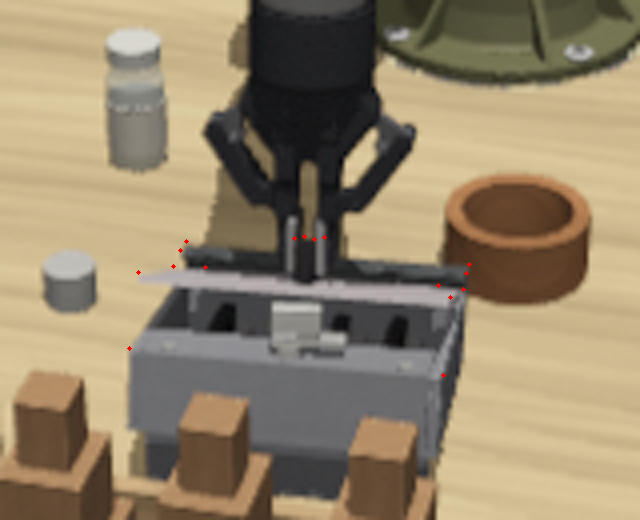

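```bash
python3 - <<'E'
from meas import *
for th,l in ((15,[-54,0,47.8]),(15,[-60,0,47.4]),(11,[-62,0,47.2]),(11,[-67,0,47.])):
    t,r=goal(th,l); delta(t,r)
E
```

```text
slide [-0.0, 0.0018, 0.0051] rot [0.0007, 0.0001, 0.0] deg 0.0
slide [-0.0, 0.0029, 0.011] rot [0.0007, 0.0001, 0.0] deg 0.0
slide [-0.0, 0.0074, 0.0107] rot [0.0705, 0.0001, 0.0] deg 4.0
slide [-0.0, 0.0082, 0.0157] rot [0.0705, 0.0001, 0.0] deg 4.0
```

Emit:
drive_tool:
  slide:
    - [0,0.001,0.002]
    - [0,0.0018,0.005]
    - [0,0.0024,0.008]
    - [0,0.0029,0.011]
    - [0,0.0029,0.011]
    - [0,0.0044,0.0109]
    - [0,0.006,0.0108]
    - [0,0.0074,0.0107]
    - [0,0.0074,0.0107]
    - [0,0.0074,0.0107]
  delta_rot:
    - [0,0,0]
    - [0,0,0]
    - [0,0,0]
    - [0,0,0]
    - [0,0,0]
    - [0.025,0,0]
    - [0.05,0,0]
    - [0.0705,0,0]
    - [0.0705,0,0]
    - [0.0705,0,0]

```text
time: 53.55
tool_pos: [0.567, -0.0211, 0.0967]
ee_rot: [-0.458, 0.492, 0.542, -0.505]
force: [0.4, -0.1, -2.3]
opening: 0.11
```

```bash
python3 - <<'E'
from meas import *
st(); inb(); d=get("wrist"); meas(d); ov(d,"w28")
for th,l in ((11,[-67,0,47.]),(11,[-67.5,0,47.])):
    t,r=goal(th,l); delta(t,r)
E
```

```text
t 53.55 pos [ 0.567  -0.0211  0.0967] F [ 0.4 -0.1 -2.3] open 0.11 q [ 0.14  0.53 -0.21  1.9   0.17  0.66  1.5 ]
axes x [-0.097  0.995  0.   ] y [ 0.071  0.007 -0.997] z [-0.993 -0.097 -0.071]
cover in bay: origin,lip,top [[6.1, 0.1, 58.3], [-62.0, 0.1, 47.1], [64.6, 0.1, 71.7]] rotvec deg [ 1.000e-02 -1.102e+01  1.000e-02]
slope deg [-0.01  0.2 ] z0 3.87 n 20016 lip x -59.28 [-59.9, -59.1, -59.3, -59.2, -59.3] y [-91.7  91.7]
slide [-0.0, 0.0011, 0.0047] rot [0.0003, 0.0002, -0.0] deg 0.0
slide [-0.0, 0.0012, 0.0052] rot [0.0003, 0.0002, -0.0] deg 0.0
```

View pics/w28.png

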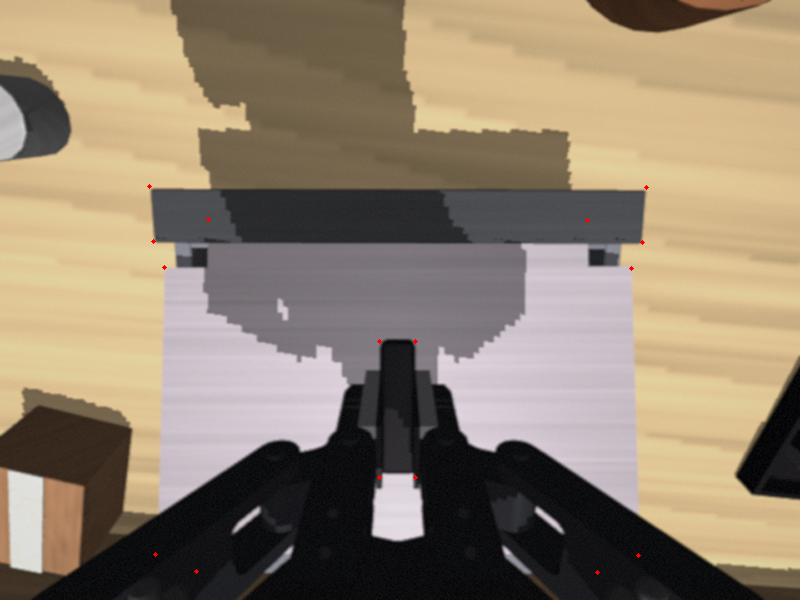

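Emit:
drive_tool:
  slide:
    - [0,0.0004,0.001]
    - [0,0.0006,0.002]
    - [0,0.0009,0.003]
    - [0,0.0011,0.004]
    - [0,0.0012,0.005]
    - [0,0.0012,0.0055]
    - [0,0.0012,0.006]
    - [0,0.0012,0.006]
    - [0,0.0012,0.006]
    - [0,0.0012,0.006]
  delta_rot:
    - [0,0,0]
    - [0,0,0]
    - [0,0,0]
    - [0,0,0]
    - [0,0,0]
    - [0,0,0]
    - [0,0,0]
    - [0,0,0]
    - [0,0,0]
    - [0,0,0]

```text
time: 54.6
tool_pos: [0.5623, -0.0218, 0.0957]
ee_rot: [-0.457, 0.492, 0.542, -0.504]
force: [5.3, -1.1, -0.4]
opening: 0.11
```

```bash
python3 - <<'E'
from meas import *
st(); inb(); d=get("wrist"); meas(d); ov(d,"w29")
for th,l in ((7,[-67,0,46.6]),(3,[-67,0,46.3]),(0.5,[-67,0,46.2]),(0,[-67,0,46.])):
    t,r=goal(th,l); delta(t,r)
E
```

```text
t 54.6 pos [ 0.5623 -0.0218  0.0957] F [ 5.3 -1.1 -0.4] open 0.11 q [ 0.14  0.53 -0.21  1.91  0.17  0.64  1.5 ]
axes x [-0.096  0.995  0.   ] y [ 0.073  0.007 -0.997] z [-0.993 -0.096 -0.074]
cover in bay: origin,lip,top [[1.3, -0.1, 58.6], [-66.8, -0.1, 47.2], [59.8, -0.1, 72.1]] rotvec deg [-1.000e-02 -1.114e+01 -1.000e-02]
slope deg [0.14 0.13] z0 3.98 n 18308 lip x -54.45 [-54.5, -54.4, -54.5, -54.3, -54.5] y [-91.7  91.7]
slide [0.0002, 0.0049, -0.0022] rot [0.0722, -0.0001, -0.0002] deg 4.1
slide [0.0002, 0.0094, -0.0041] rot [0.142, -0.0001, -0.0002] deg 8.1
slide [0.0002, 0.0122, -0.0052] rot [0.1857, -0.0001, -0.0002] deg 10.6
slide [0.0002, 0.0129, -0.0054] rot [0.1944, -0.0001, -0.0002] deg 11.1
```

View pics/w29.png

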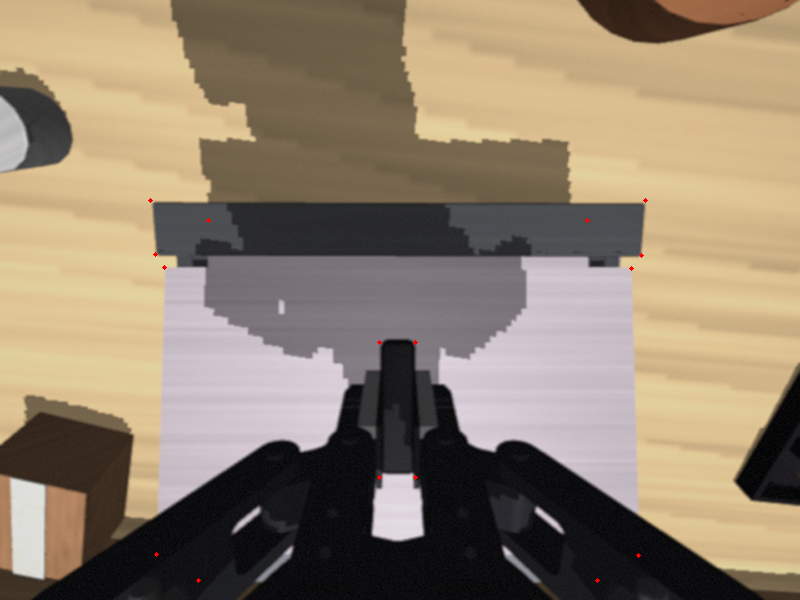

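Emit:
drive_tool:
  slide:
    - [0,0.0012,-0.0005]
    - [0,0.0025,-0.001]
    - [0,0.0037,-0.0015]
    - [0,0.0049,-0.002]
    - [0,0.006,-0.0025]
    - [0,0.0072,-0.003]
    - [0,0.0083,-0.0035]
    - [0,0.0094,-0.0039]
    - [0,0.0094,-0.0039]
    - [0,0.0094,-0.0039]
  delta_rot:
    - [0.018,0,0]
    - [0.036,0,0]
    - [0.054,0,0]
    - [0.072,0,0]
    - [0.09,0,0]
    - [0.107,0,0]
    - [0.125,0,0]
    - [0.142,0,0]
    - [0.142,0,0]
    - [0.142,0,0]

```text
time: 55.65
tool_pos: [0.5671, -0.0214, 0.0868]
ee_rot: [0.491, -0.459, -0.505, 0.541]
force: [5.2, -1.0, 3.5]
opening: 0.114
```

```bash
python3 - <<'E'
from meas import *
st(); inb(); d=get("wrist"); meas(d); ov(d,"w30")
for th,l in ((0.5,[-66.7,0,46.2]),(0,[-66.7,0,46.])):
    t,r=goal(th,l); delta(t,r)
d=get("scene"); ov(d,"s30",4,(240,180,400,310))
E
```

```text
t 55.65 pos [ 0.5671 -0.0214  0.0868] F [ 5.2 -1.   3.5] open 0.114 q [ 0.12  0.61 -0.2   1.77  0.16  0.85  1.51]
axes x [-0.096  0.995 -0.   ] y [-0.068 -0.007 -0.998] z [-0.993 -0.096  0.068]
cover in bay: origin,lip,top [[2.1, -0.2, 48.0], [-66.9, -0.2, 46.4], [61.9, -0.2, 53.2]] rotvec deg [-0.02 -3.01  0.  ]
slope deg [-0.09  0.15] z0 4.06 n 18722 lip x -55.68 [-56.0, -55.8, -55.8, -55.3, -55.6] y [-91.9  91.7]
slide [0.0001, 0.0027, -0.0017] rot [0.0439, -0.0001, -0.0003] deg 2.5
slide [0.0001, 0.0034, -0.002] rot [0.0527, -0.0001, -0.0003] deg 3.0
```

View pics/w30.png

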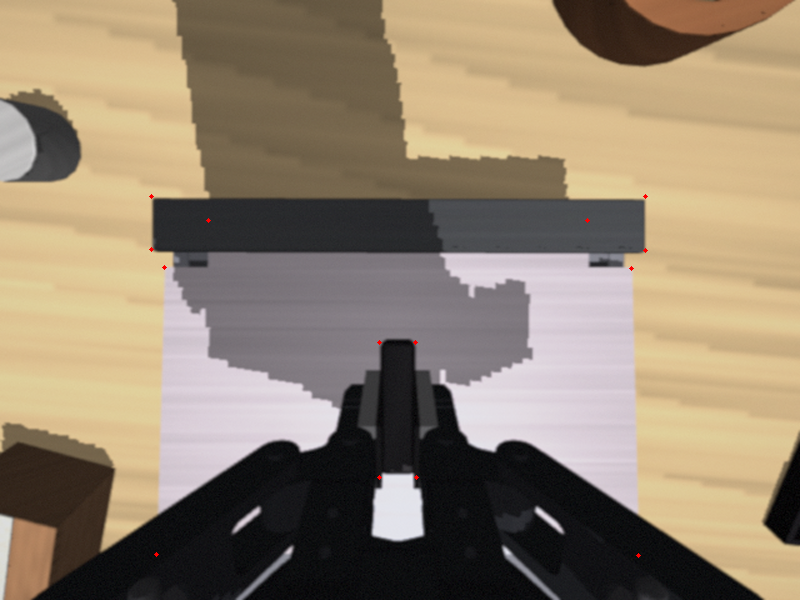

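View pics/s30.png

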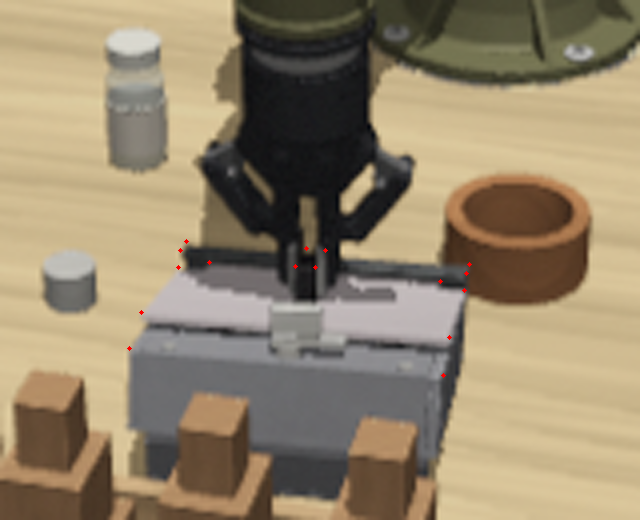

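Emit:
drive_tool:
  slide:
    - [0,0.0006,-0.0003]
    - [0,0.0012,-0.0007]
    - [0,0.0018,-0.001]
    - [0,0.0024,-0.0014]
    - [0,0.003,-0.0018]
    - [0,0.0034,-0.002]
    - [0,0.0034,-0.002]
    - [0,0.0034,-0.002]
    - [0,0.0034,-0.002]
    - [0,0.0034,-0.002]
  delta_rot:
    - [0.009,0,0]
    - [0.018,0,0]
    - [0.027,0,0]
    - [0.036,0,0]
    - [0.045,0,0]
    - [0.053,0,0]
    - [0.053,0,0]
    - [0.053,0,0]
    - [0.053,0,0]
    - [0.053,0,0]

```text
time: 56.75
tool_pos: [0.5686, -0.0211, 0.0834]
ee_rot: [0.503, -0.446, -0.491, 0.554]
force: [5.8, -0.3, 4.9]
opening: 0.107
```

```bash
python3 - <<'E'
from meas import *
st(); inb(); d=get("wrist"); meas(d); ov(d,"w31")
d=get("scene"); ov(d,"s31",4,(240,180,400,310))
E
```

```text
t 56.75 pos [ 0.5686 -0.0211  0.0834] F [ 5.8 -0.3  4.9] open 0.107 q [ 0.11  0.64 -0.2   1.72  0.16  0.92  1.51]
axes x [-0.097  0.995 -0.   ] y [-0.12  -0.012 -0.993] z [-0.988 -0.096  0.121]
cover in bay: origin,lip,top [[2.1, -0.0, 44.1], [-66.9, -0.0, 46.2], [62.1, -0.0, 46.1]] rotvec deg [-0.01  0.03  0.01]
slope deg [-0.07 -0.06] z0 4.15 n 18894 lip x -56.37 [-56.3, -56.4, -56.5, -56.5, -56.0] y [-91.8  91.8]
```

View pics/s31.png

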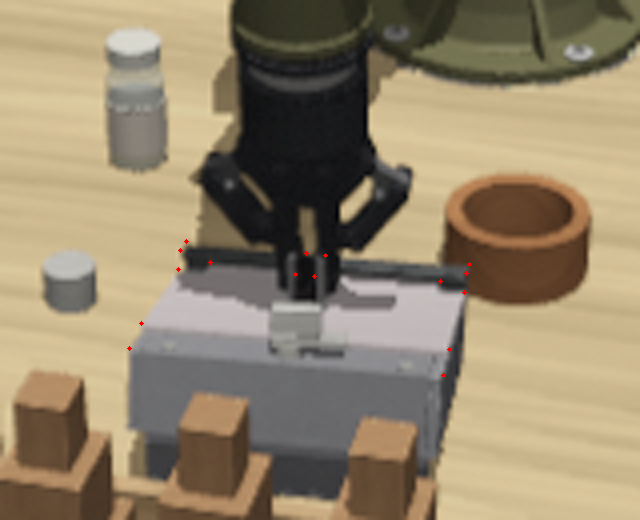

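Emit:
drive_tool:
  slide:
    - [0,0,0]
    - [0,0,0]
    - [0,0,0]
    - [0,0,0]
    - [0,0,0]
    - [0,-0.005,0]
    - [0,-0.02,0]
    - [0,-0.045,0]
    - [0,-0.07,0]
    - [0,-0.09,0]
  delta_rot:
    - [0,0,0]
    - [0,0,0]
    - [0,0,0]
    - [0,0,0]
    - [0,0,0]
    - [0,0,0]
    - [0,0,0]
    - [0,0,0]
    - [0,0,0]
    - [0,0,0]
  grip: 35
  grip_force: 40

```text
time: 57.85
tool_pos: [0.5788, -0.02, 0.1737]
ee_rot: [0.503, -0.445, -0.491, 0.555]
force: [-0.2, -0.7, -0.2]
opening: 0.347
```

```bash
python3 - <<'E'
from meas import *
st(); d=get("wrist"); crop(d,0,0,640,480,1.25,"w32")
p=np.load("bay.npy"); rb,tb=bayT(p); c=cloud(d); Q=rb.inv().apply(c.reshape(-1,3)-tb)*1000
m=(Q[:,0]>-48)&(Q[:,0]<30)&(abs(Q[:,1])>15)&(abs(Q[:,1])<85)&(Q[:,2]>40)&(Q[:,2]<60)
P=Q[m]; A=np.c_[P[:,:2],np.ones(len(P))]; k=np.linalg.lstsq(A,P[:,2],rcond=None)[0]; print("cover top plane in bay: slopes deg",np.degrees(k[:2]).round(2),"z",k[2].round(2),"std",np.std(P[:,2]-A@k))
# latch goal: bar at angle a
for a in (0,8):
    al=np.radians(a); rl=rb*R.from_euler('z',a,degrees=True); B=rl.as_matrix()
    x=B[:,0]; y=-B[:,2]; tr=R.from_matrix(np.c_[x,y,np.cross(x,y)])
    print(a); delta(b2w(p,[80,0,120])[0],tr)
E
```

```text
t 57.85 pos [ 0.5788 -0.02    0.1737] F [-0.2 -0.7 -0.2] open 0.347 q [ 0.12  0.55 -0.21  1.59  0.13  1.13  1.53]
axes x [-0.097  0.995  0.   ] y [-0.122 -0.012 -0.993] z [-0.988 -0.096  0.122]
cover top plane in bay: slopes deg [-0.08 -0.08] z 48.36 std 0.6736674667084167
0
slide [0.0, 0.0042, -0.0505] rot [-0.2976, 1.5504, -0.298] deg 92.0
8
slide [0.0, 0.0042, -0.0505] rot [-0.312, 1.4129, -0.2716] deg 84.3
```

View pics/w32.png

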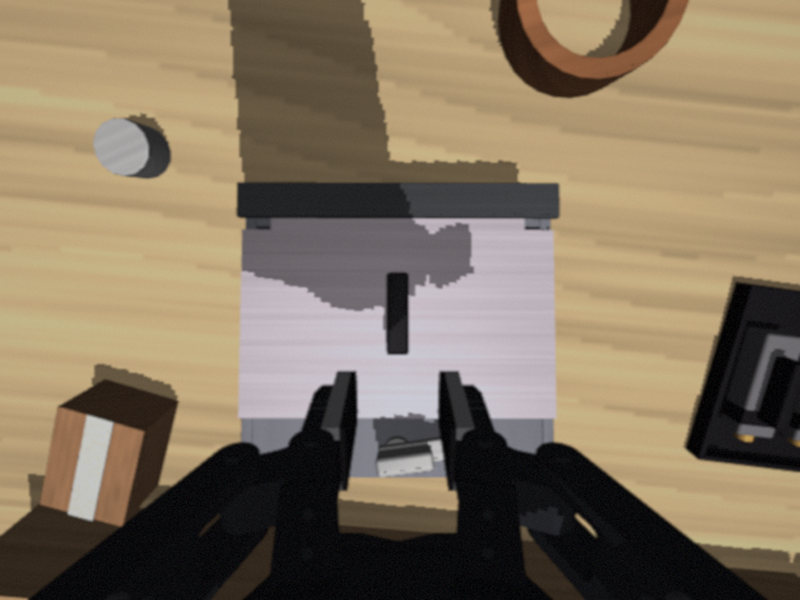

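Emit:
drive_tool:
  slide:
    - [0,-0.003,-0.005]
    - [0,-0.005,-0.01]
    - [0,-0.005,-0.015]
    - [0,-0.005,-0.02]
    - [0,-0.004,-0.026]
    - [0,-0.002,-0.032]
    - [0,0,-0.038]
    - [0,0.002,-0.044]
    - [0,0.004,-0.05]
    - [0,0.004,-0.0505]
  delta_rot:
    - [-0.03,0.135,-0.026]
    - [-0.061,0.276,-0.053]
    - [-0.092,0.417,-0.08]
    - [-0.123,0.558,-0.107]
    - [-0.155,0.7,-0.134]
    - [-0.186,0.84,-0.161]
    - [-0.217,0.98,-0.188]
    - [-0.248,1.12,-0.215]
    - [-0.279,1.26,-0.242]
    - [-0.31,1.4,-0.269]

```text
time: 58.9
tool_pos: [0.6281, -0.0154, 0.1617]
ee_rot: [-0.695, 0.698, 0.175, 0.005]
force: [0.2, -0.0, -0.5]
opening: 0.349
```

Emit:
drive_tool:
  slide:
    - [0,0,0]
    - [0,0,0]
    - [0,0,0]
    - [0,0,0]
    - [0,0,0]
    - [0,0,0]
    - [0,0,0]
    - [0,0,0]
    - [0,0,0]
    - [0,0,0]
  delta_rot:
    - [0,0,0]
    - [0,0,0]
    - [0,0,0]
    - [0,0,0]
    - [0,0,0]
    - [0,0,0]
    - [0,0,0]
    - [0,0,0]
    - [0,0,0]
    - [0,0,0]

```text
time: 59.9
tool_pos: [0.6278, -0.0152, 0.1617]
ee_rot: [-0.694, 0.698, 0.177, 0.002]
force: [-0.1, 0.0, 0.3]
opening: 0.35
```

```bash
cat > lat.py <<'E'
from meas import *
def latgoal(a,x=80,y=0,z=60):
    p=np.load("bay.npy"); rb,tb=bayT(p); B=(rb*R.from_euler('z',a,degrees=True)).as_matrix()
    xx=B[:,0]; yy=-B[:,2]; return b2w(p,[x,y,z])[0],R.from_matrix(np.c_[xx,yy,np.cross(xx,yy)])
E
python3 - <<'E'
from lat import *
st(); d=get("wrist"); p=np.load("bay.npy")
def lp(a,P): 
    a=np.radians(a); return [[80-P0*np.sin(a)-P1*np.cos(a),P0*np.cos(a)-P1*np.sin(a),P2] for P0,P1,P2 in P]
q=proj(d,b2w(p,lp(10,[(-11,5,75),(-11,-5,75),(19,5,75),(19,-5,75),(34,6,57),(34,-6,57)])))
crop(d,140,120,540,420,2,"w33",q)
for a in(8,10): t,r=latgoal(a); delta(t,r)
E
```

```text
t 59.9 pos [ 0.6278 -0.0152  0.1617] F [-0.1  0.   0.3] open 0.35 q [-0.1   0.46  0.15  1.85 -0.18  0.6   0.41]
axes x [0.938 0.244 0.248] y [ 0.249  0.027 -0.968] z [-0.242  0.97  -0.036]
slide [0.0039, 0.0558, -0.0007] rot [-0.0035, 0.0129, -0.0078] deg 0.9
slide [0.0039, 0.0558, -0.0007] rot [-0.0036, -0.022, -0.0078] deg 1.4
```

View pics/w33.png

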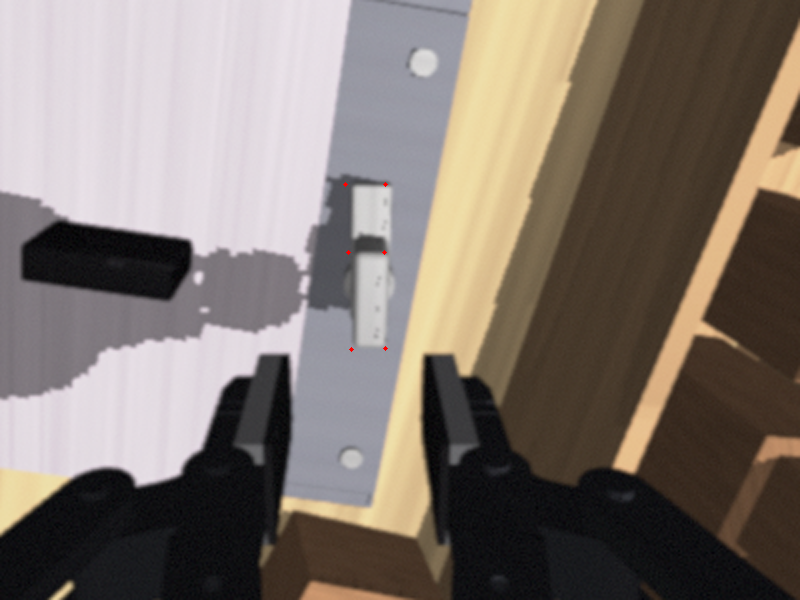

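Emit:
drive_tool:
  slide:
    - [0.005,0.008,-0.001]
    - [0.005,0.016,-0.001]
    - [0.005,0.024,-0.001]
    - [0.005,0.032,-0.001]
    - [0.005,0.04,-0.001]
    - [0.005,0.047,-0.001]
    - [0.005,0.052,-0.001]
    - [0.005,0.0555,-0.001]
    - [0.005,0.0555,-0.001]
    - [0.005,0.0555,-0.001]
  delta_rot:
    - [-0.003,-0.005,-0.008]
    - [-0.003,-0.005,-0.008]
    - [-0.003,-0.005,-0.008]
    - [-0.003,-0.005,-0.008]
    - [-0.003,-0.005,-0.008]
    - [-0.003,-0.005,-0.008]
    - [-0.003,-0.005,-0.008]
    - [-0.003,-0.005,-0.008]
    - [-0.003,-0.005,-0.008]
    - [-0.003,-0.005,-0.008]

```text
time: 60.95
tool_pos: [0.6467, -0.0136, 0.1094]
ee_rot: [-0.693, 0.698, 0.181, 0.004]
force: [-0.1, 0.2, 0.5]
opening: 0.348
```

Emit:
drive_tool:
  slide:
    - [0,0,0]
    - [0,0,0]
    - [0,0,0]
    - [0,0,0]
    - [0,0,0]
    - [0,0,0]
    - [0,0,0]
    - [0,0,0]
    - [0,0,0]
    - [0,0,0]
  delta_rot:
    - [0,0,0]
    - [0,0,0]
    - [0,0,0]
    - [0,0,0]
    - [0,0,0]
    - [0,0,0]
    - [0,0,0]
    - [0,0,0]
    - [0,0,0]
    - [0,0,0]
  grip: 0
  grip_force: 25

```text
time: 61.95
tool_pos: [0.6458, -0.0139, 0.1095]
ee_rot: [-0.693, 0.698, 0.181, 0.003]
force: [-5.1, -1.3, 4.6]
opening: 0.11
```

```bash
python3 - <<'E'
from lat import *
st(); d=get("wrist"); crop(d,0,0,640,480,1.25,"w34")
t,r=latgoal(90); delta(t,r)
E
```

```text
t 61.95 pos [ 0.6458 -0.0139  0.1095] F [-5.1 -1.3  4.6] open 0.11 q [-0.08  0.54  0.12  1.87 -0.2   0.48  0.43]
axes x [0.935 0.248 0.255] y [ 0.257  0.025 -0.966] z [-0.246  0.968 -0.04 ]
slide [-0.0004, 0.0008, 0.0005] rot [-0.001, -1.4137, -0.0002] deg 81.0
```

View pics/w34.png

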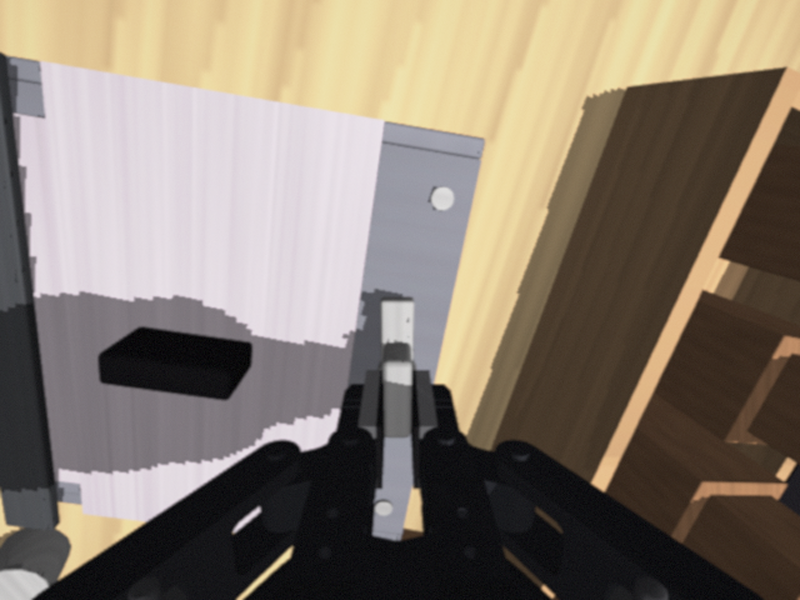

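Emit:
drive_tool:
  slide:
    - [0,0,0]
    - [0,0,0]
    - [0,0,0]
    - [0,0,0]
    - [0,0,0]
    - [0,0,0]
    - [0,0,0]
    - [0,0,0]
    - [0,0,0]
    - [0,0,0]
  delta_rot:
    - [0,-0.05,0]
    - [0,-0.12,0]
    - [0,-0.2,0]
    - [0,-0.28,0]
    - [0,-0.36,0]
    - [0,-0.44,0]
    - [0,-0.52,0]
    - [0,-0.6,0]
    - [0,-0.66,0]
    - [0,-0.7,0]

```text
time: 63.0
tool_pos: [0.6459, -0.0138, 0.1095]
ee_rot: [-0.588, 0.657, 0.408, -0.237]
force: [-4.3, -1.0, 5.3]
opening: 0.108
```

```bash
python3 - <<'E'
from lat import *
st()
t,r=latgoal(90,80,0,60); delta(t,r)
E
```

```text
t 63.0 pos [ 0.6459 -0.0138  0.1095] F [-4.3 -1.   5.3] open 0.108 q [ 0.04  0.54 -0.07  1.86  0.03  0.48  0.92]
axes x [0.555 0.815 0.169] y [ 0.257  0.025 -0.966] z [-0.792  0.579 -0.195]
slide [-0.0002, 0.0007, 0.0006] rot [-0.0008, -0.7113, 0.0002] deg 40.8
```

Force low; continue to a hair beyond 90°.

Emit:
drive_tool:
  slide:
    - [0,0,0]
    - [0,0,0]
    - [0,0,0]
    - [0,0,0]
    - [0,0,0]
    - [0,0,0]
    - [0,0,0]
    - [0,0,0]
    - [0,0,0]
    - [0,0,0]
  delta_rot:
    - [0,-0.05,0]
    - [0,-0.14,0]
    - [0,-0.24,0]
    - [0,-0.34,0]
    - [0,-0.44,0]
    - [0,-0.54,0]
    - [0,-0.63,0]
    - [0,-0.7,0]
    - [0,-0.73,0]
    - [0,-0.74,0]

```text
time: 64.0
tool_pos: [0.6459, -0.0137, 0.1095]
ee_rot: [-0.402, 0.527, 0.593, -0.458]
force: [-6.0, -0.2, 4.7]
opening: 0.112
```

Emit:
drive_tool:
  slide:
    - [0,0,0]
    - [0,0,0]
    - [0,0,0]
    - [0,0,0]
    - [0,0,0]
    - [0,-0.005,0]
    - [0,-0.02,0]
    - [0,-0.045,0]
    - [0,-0.075,0]
    - [0,-0.1,0]
  delta_rot:
    - [0,0,0]
    - [0,0,0]
    - [0,0,0]
    - [0,0,0]
    - [0,0,0]
    - [0,0,0]
    - [0,0,0]
    - [0,0,0]
    - [0,0,0]
    - [0,0,0]
  grip: 35

```text
time: 65.0
tool_pos: [0.6205, -0.016, 0.2085]
ee_rot: [-0.401, 0.527, 0.593, -0.457]
force: [-0.5, 0.4, -0.5]
opening: 0.349
```

```bash
python3 - <<'E'
from lat import *
st(); d=get("wrist"); p=np.load("bay.npy")
def lp(a,P): 
    a=np.radians(a); return [[80-P0*np.sin(a)-P1*np.cos(a),P0*np.cos(a)-P1*np.sin(a),P2] for P0,P1,P2 in P]
q=proj(d,b2w(p,lp(90,[(-11,5,75),(-11,-5,75),(19,5,75),(19,-5,75),(34,6,57),(34,-6,57)])))
crop(d,140,120,540,420,2,"w35",q)
t,r=latgoal(90,80,0,60); delta(t,r)
crop(get("scene"),240,180,400,310,5,"s35")
E
```

```text
t 65.0 pos [ 0.6205 -0.016   0.2085] F [-0.5  0.4 -0.5] open 0.349 q [ 0.24  0.4  -0.35  1.81  0.19  0.7   1.51]
axes x [-0.122  0.992 -0.007] y [ 0.259  0.026 -0.966] z [-0.958 -0.12  -0.26 ]
slide [0.0004, 0.1067, 0.0044] rot [0.007, 0.0271, -0.0007] deg 1.6
```

View pics/w35.png

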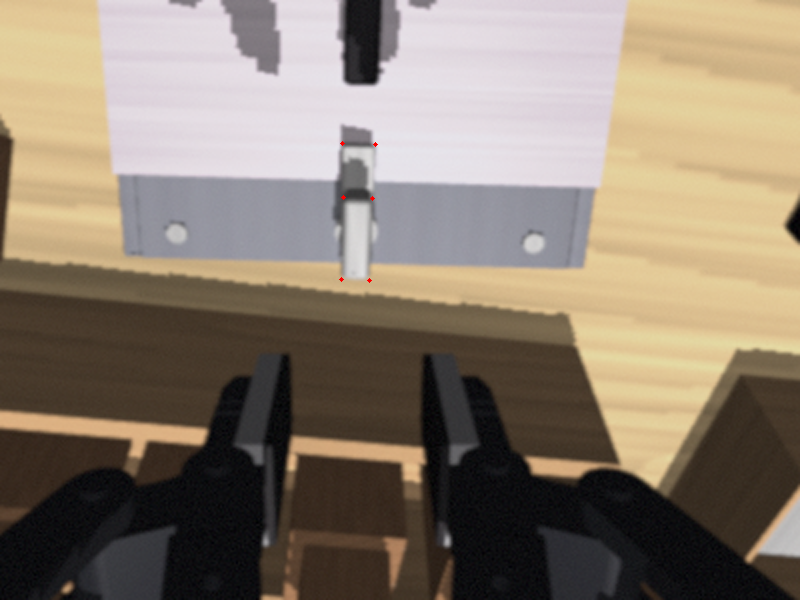

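View pics/s35.png

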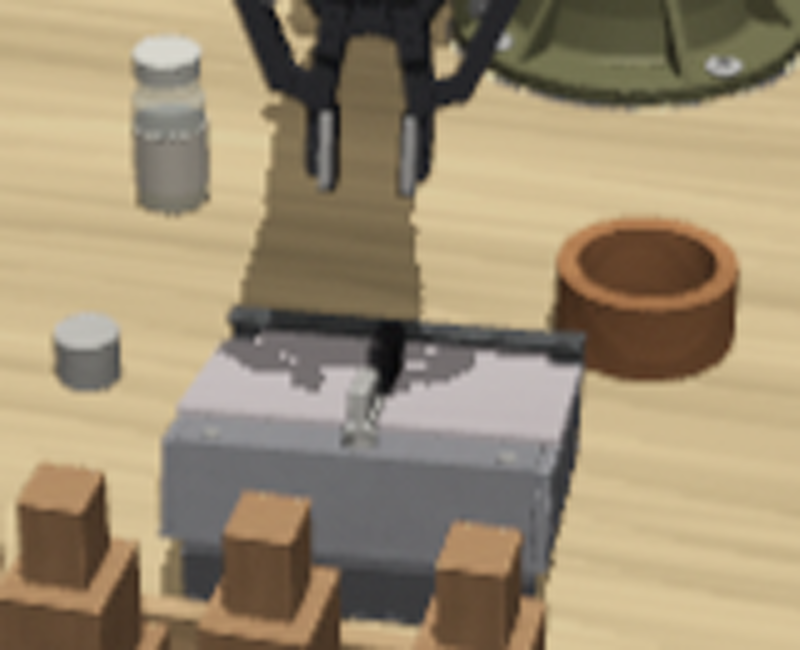

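Emit:
drive_tool:
  slide:
    - [0.02,-0.02,0.01]
    - [0.05,-0.04,0.03]
    - [0.09,-0.05,0.05]
    - [0.13,-0.05,0.07]
    - [0.17,-0.05,0.09]
    - [0.21,-0.05,0.11]
    - [0.25,-0.05,0.13]
    - [0.28,-0.05,0.14]
    - [0.3,-0.05,0.15]
    - [0.3,-0.05,0.15]
  delta_rot:
    - [0,0,0]
    - [0,0,0]
    - [0,0,0]
    - [0,0,0]
    - [0,0,0]
    - [0,0,0]
    - [0,0,0]
    - [0,0,0]
    - [0,0,0]
    - [0,0,0]

```text
time: 66.1
tool_pos: [0.4253, 0.2656, 0.2135]
ee_rot: [-0.4, 0.525, 0.595, -0.459]
force: [-0.1, -0.6, 0.2]
opening: 0.354
```

```bash
python3 - <<'E'
from lat import *
st(); d=get("top","t9"); p=np.load("bay.npy")+[0,-.0027,0]
rb,tb=bayT(p)
pts=np.array(CP[:6])+[1,0,44]
crop(d,240,150,400,260,5,"t9c",proj(d,b2w(p,np.r_[pts,[[80,0,75]]])))
c=cloud(d); Q=rb.inv().apply(c.reshape(-1,3)-tb)*1000
m=(Q[:,0]>-45)&(Q[:,0]<55)&(abs(Q[:,1])>12)&(abs(Q[:,1])<85)&(Q[:,2]>40)&(Q[:,2]<62)
P=Q[m]; A=np.c_[P[:,:2],np.ones(len(P))]; k=np.linalg.lstsq(A,P[:,2],rcond=None)[0]; print("cover plane",np.degrees(k[:2]).round(2),k[2].round(2),np.std(P[:,2]-A@k).round(2))
m=(Q[:,0]>62)&(Q[:,0]<95)&(abs(Q[:,1])>20)&(abs(Q[:,1])<85)&(abs(Q[:,2]-44)<8); print("rim z",np.median(Q[m][:,2]))
E
```

```text
t 66.1 pos [0.4253 0.2656 0.2135] F [-0.1 -0.6  0.2] open 0.354 q [-0.4   0.24 -0.39  2.05  0.39  0.7   0.65]
axes x [-0.128  0.992 -0.005] y [ 0.257  0.028 -0.966] z [-0.958 -0.125 -0.259]
cover plane [ 0.08 -0.05] 47.84 1.73
rim z 43.86072549041876
```

View pics/t9.png

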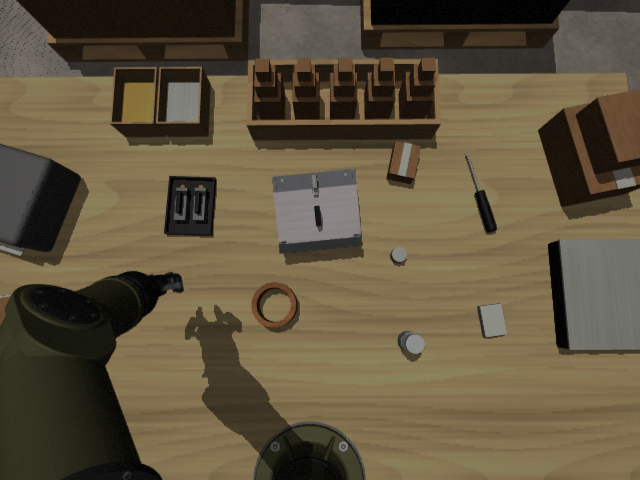

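View pics/t9c.png

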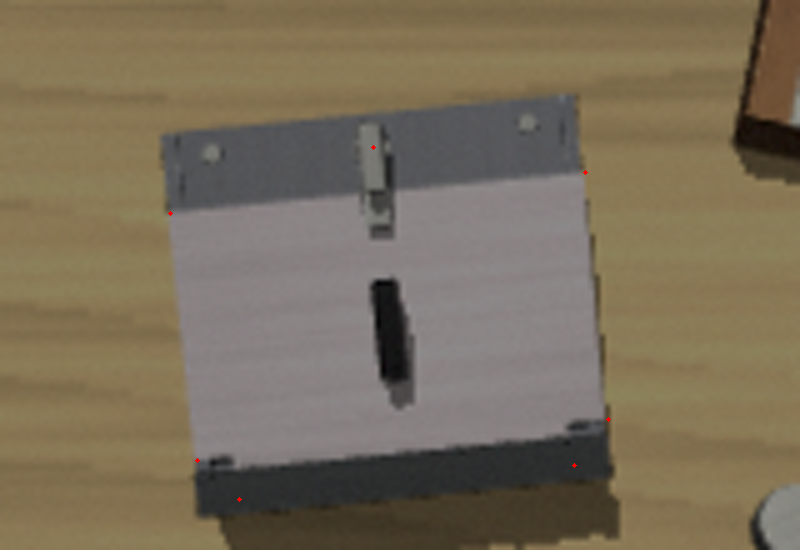

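```bash
python3 -c "
from plant import close_job
print(close_job())"
```

```text
the job is handed in; nothing more can be done
None
```

The job is done and handed in at about 66 s of the 210 s allowed.

**Modules:** I moved both spent modules flat and fin up into the returns tray. The three fresh modules on the bench went into lanes 54, 18 and -54 with their nubs towards the high edge. I saw no fourth fresh module at the start or end.

**Cover and latch:** I then fitted the cover under the ledge, lowered it onto the rim and turned the latch.

**One thing went wrong:** on the first try at hooking the cover, its top edge touched the latch fin with about 12 N. That tilted the cover 7° in the grip and did not visibly move the latch. I lifted it, measured it again and entered at a steeper angle. The lip then went in until it met the stop, at about 5 N.

**Last checks:**
- **Cover:** its top lies at 47.8 mm in the bay frame (48 expected), with under 0.1° of slope. It is centred to within about 1 mm.
- **Latch:** it lies over the cover's top edge and matches the predicted 90° position in the picture.
- **Spent modules:** both are in the tray.
- **Other things:** the bystanders show no visible change from the start.
- **Robot:** it was clear of everything when I handed in.

**One disagreement:** the top camera differed from the wrist camera by about 2.7 mm in y. I worked with the wrist camera's values.

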